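Weigh a used paint tube on the hanging spring scale

TASK

Weigh the rose paint tube: lay it lengthwise in the middle of the weighing tray, then carry the tray by its handle and hang its hook in the lower ring of the hanging spring scale. Let the tray down gently until the scale alone carries the whole weight, and only then let go, so that the spring is neither jerked nor pulled to the end of its range. Leave the tray hanging free and still, and the green tube where it lies.

Things in the scene. Friction and masses are not known exactly. Their poses are not given: they have to be found in the camera images.
- tube_centre (a point): centre of the rose (pink-banded) metal paint tube, the only pink one, lying flat, 14.5 mm above its underside. Tube 118 mm long; y axis along it to the cap, which points to the robot's right; z up. Round and about 29 mm thick from the middle to the cap, then wedge-shaped down to the flat tail, 38 mm wide. Partly used: 40 to 250 g, not known beforehand
- tube_green: bystander: loose paint tube with a green band, 133 mm long, 30 mm high; origin under its middle, y axis to the cap
- tray_floor (a point): middle of the inner floor (3 mm above its underside) of the loose aluminium weighing tray, 80 g: inside 116 (x) by 140 mm (y, its length), rim 18 mm high. x axis from the handle to the far side, z up. A wire bail stands over it in the x-z plane from x = -64 to +64 mm, top 119 mm high, in the way from straight above: lay the tube in from one side (-y), the hand leaning 40 to 45 degrees that way
- tray_handle (a point): centre of the tray's level black handle, a bar 85 mm long (along the tray's x), 14 mm wide, 20 mm high, its centre 28 mm above the tray's underside and 130 mm from its middle, towards the robot. Axes as the tray. Pinch it across its width from above
- tray_hook (a point): the tray's hook (4.4 mm wire in the tray's x-z plane, bend up): the place just under its bend where the centre of a ring's wire comes to lie, 142 mm above the tray's underside, straight over its middle. Stem on the handle side; tip on the far side, 11.5 mm beyond this point in x, ending 10 mm below it. Top of the bend 6.4 mm above it. Axes as the tray. Tray and tube balance here about level
- scale_ring (a point): centre of the lower ring of the spring scale, a closed upright ring of 4 mm wire, hole 26 mm across. Its x axis goes through the hole, away from the robot, y lies in the ring, z up. The hook is brought in along x from the robot's side with its tip through the hole
- ring_low (a point): centre of the wire at the lowest place of that ring, 15 mm below the ring's centre: here the hook bears. Axes as the ring
- scale_rod (a joint): how far the scale's white graduated rod, which carries the lower ring, is drawn out downwards, m: 0 unloaded, end stop at 0.080. Spring 50 N/m (20 mm per 100 g), friction 0.02 N, little damping: a load let go more than 4 mm above or below its balance bounces and jerks it. A full tube draws it out 65 mm
- scale: tubular spring scale, clear barrel, orange caps, 31 mm thick, 155 g, hanging by its upper ring on the stand's open hook, free to swing and to be lifted off; origin where the hook carries it, z up; unloaded, the wire at the bottom of the lower ring is 173 mm below. Axes as the ring
- stand_hook (a point): the wire of the stand's hook, 425 mm above the table. Fixed bench stand, x axis away from the robot; post (14 mm, 491 mm high) 118 mm to the left (+y) and 30 mm behind; arm 463 mm above the table; foot 14 mm high, x = -30 to 70, y = -51 to 148 mm. The way in front of the scale (-x) is free

How it is judged:
By the outcome, as a careful person would: the job done as asked, in the order asked, and still so for the second after the job is handed in, with the robot touching nothing.
It also fails if it takes over 72 s, if anything falls off the work surface, if the arm or the gripper's body presses on something with over 40 N, if the wrist force passes 120 N, or if a joint passes its speed limit or range.

ROBOT

A 7-joint arm with a two-finger parallel gripper is mounted at the origin on a cart in front of the work surface, level with it; the furniture and walls round the work are solid. World frame = base frame: x ahead of the robot, y to its left, z up, the work surface at z = 0. Lengths are in m, angles in rad, forces in N, time in s.
With the tool pointing down it reaches from about 0.4 to 0.875 m from the base axis. Payload 19.3 kg.
Tool frame: the origin (TCP) lies at the centre of the arm's flange, where the gripper is bolted on; the fingertips stand 173 mm ahead of it and the grasp point (between the pads) lies 155 mm ahead of it; y points along the fingers, z is the direction in which the jaws open and shut, and the axes are right-handed (so a half turn about y gives the same grasp; the last joint's range is limited). The gripper opens to 85 mm and grips with 20 to 120 N. Pads are 22 mm wide; open, the fingers measure 114 mm over their backs; the gripper's body (76 mm by 85 mm) begins 54 mm behind the grasp point. The pads swing forward as they close: fully open they stand 13 mm farther back than shut.
Start: joints at [-1.321, 0.521, -0.036, 1.599, 0.021, 1.021, -0.113], TCP at [0.197, 0.593, 0.405] pointing down, gripper open.
Joint ranges: [-2.91, 2.91], [-0.3, 2.13], [-1.5, 1.42], [0.17, 2.43], [-1.26, 4.41], [0.16, 1.93], [-2.52, 2.52]. Speed limits (rad/s): [1.89, 1.89, 2.39, 2.39, 3.01, 3.01, 3.01].

INTERFACE

Orientations are given as a unit quaternion [x, y, z, w].
In Python, from station import readout, vision, job gives the robot as it stands.
- The arm moves only by the tool jog_arm, never from a script. Its argument "targets" is a list of rows, each an object of numbers: "grip": the finger opening in mm, from 0 to 85.4; "dx", "dy", "dz": the shift along the tool's x, y, z in units of 40 mm (1.0 is 40 mm); "wx", "wy", "wz": the turn, a rotation vector about the tool's x, y, z in degrees. In form: [{"grip": .., "dx": .., "dy": .., "dz": .., "wx": .., "wy": .., "wz": ..}, ...]. A call has 1 to 5 rows; each row shifts and turns the commanded pose from where the row before left it, along the tool's axes as they then stand; what a row does not reach is not made up. A row lasts 1/10 s, in which the tool goes at most 50 mm and 8.59 degrees, less where a joint would pass 70% of its speed; a pose out of reach is approached as far as the arm can. A call is refused whole if a number of a shift passes 1 or a number of a turn 8.59, either way. A call with a gripper value outside its range is refused whole. The fingers move at their own pace and stop on an object; the grip force is fixed at half the most. Time passes only in rows, so rows that do not move let the fingers close. It gives the time, the measured TCP pose, the force and the opening at its end, in the units of the state.
- readout.get_obs(): the state, without advancing time (a new reading comes with each control period).
- vision.capture(name): name is "side" or "top"; returns the picture (480x640x3 uint8, red, green, blue); there is no depth.
- vision.calibration(name): a dict with "vertical_fov" (degrees; the focal length in pixels is half the picture's height over the tangent of half this angle, whatever the lens; pixels are square), "cx", "cy" (the principal point, pixels), "view" (4x4, takes a point from world to camera coordinates). Camera axes: x right, y down, z forward; pixel columns grow to the right and rows downward; lengths in m; the calibration is good to about 2 mm. A picture is of the moment at which its call begins. calibration takes no time and is no camera call.
- job.hand_in(): hands the job in, once; it reports no verdict.
The state is a dict: "time_s": time; "joint_positions": joint angles; "joint_vel": joint speeds; "effort": joint torques, N m; "eef_pos": TCP position; "tcp_rot": TCP orientation; "contact_force": force on the tool from outside, world axes, zero at the start; "wrist_torque": the same for the moment, N m; "finger_gap": opening from 0.0 (shut) to 1.0 (fully open).
Only numpy, scipy, OpenCV 4.12 (cv2) and the standard library are available. Lean on these libraries where they do the work, as an engineer would, in place of code of your own. Each camera call takes 0.05 s, during which the arm holds its last target.

## Working session

There is one attempt and no reset: what is moved stays moved. The work goes in short steps, Python scripts to look and compute and a tool call to move; the robot and the scene stay as the last step left them, time stands still between calls to the robot, and variables do not carry over. Pictures are saved under pics/ and viewed, and the job is handed in when it is done.

Besides the shell and the picture viewer there is one more tool, called after "Emit:" by a JSON object that holds its "op" and its "data". jog_arm: Moves the arm, as the interface text tells. Its arguments: {"type":"object","properties":{"targets":{"type":"array"}},"required":["targets"]}

```bash
ls; mkdir -p pics; python3 - <<'E'
from station import readout, vision, job
import cv2,numpy as np
o=readout.get_obs()
for k,v in o.items(): print(k,np.round(v,4))
for n in("side","top"):
    c=vision.calibration(n); print(n,{k:np.round(v,4).tolist() for k,v in c.items()})
    cv2.imwrite(f"pics/{n}0.png",vision.capture(n)[:,:,::-1])
E
```

```text
pics
time_s 0.0
joint_positions [-1.3212  0.522  -0.0363  1.6     0.0212  1.0211 -0.1128]
joint_vel [ 0.0003  0.0003  0.0009  0.0012 -0.0018 -0.0007  0.0008]
effort [ 6.00000e-04 -9.27109e+01  1.97990e+00 -3.69929e+01  1.78000e-02
  8.20000e-03  0.00000e+00]
eef_pos [0.1965 0.5932 0.4041]
tcp_rot [ 0.6985 -0.1126  0.1126 -0.6977]
contact_force [-0.2869 -0.2916  0.2998]
wrist_torque [ 0.0204 -0.0195  0.0134]
finger_gap 1.0021
side {'vertical_fov': 42.7223, 'cx': 320.3701, 'cy': 245.2491, 'view': [[0.9946, 0.1029, 0.0122, -0.4283], [0.0777, -0.6628, -0.7448, 0.0081], [-0.0686, 0.7417, -0.6672, 1.7217], [0.0, 0.0, 0.0, 1.0]]}
top {'vertical_fov': 44.9522, 'cx': 326.7939, 'cy': 233.15, 'view': [[-0.008, -0.9997, -0.0222, -0.1963], [-0.993, 0.0106, -0.1178, 0.4929], [0.118, 0.0211, -0.9928, 1.2728], [0.0, 0.0, 0.0, 1.0]]}
```

View pics/side0.png

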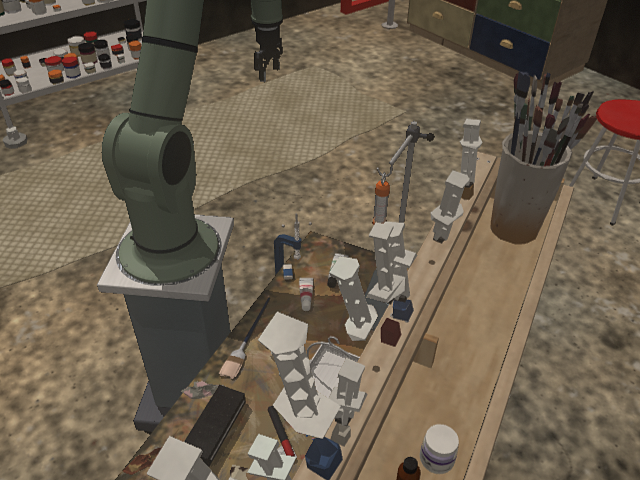

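View pics/top0.png

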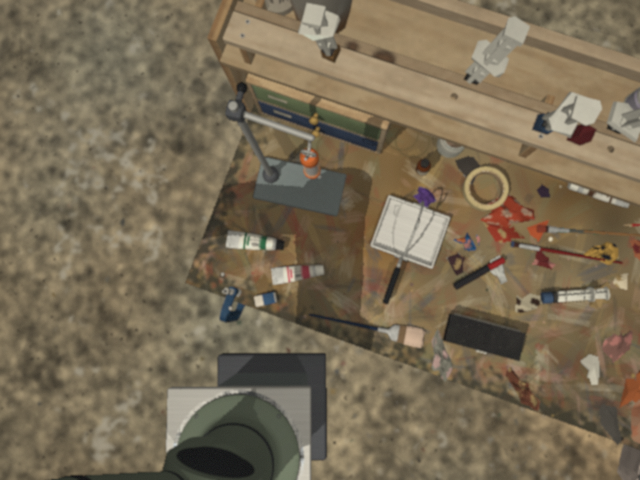

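```bash
cat > h.py <<'E'
from station import readout, vision, job
import cv2,numpy as np
from scipy.spatial.transform import Rotation as R
C={n:vision.calibration(n) for n in("side","top")}
def K(n):
    c=C[n]; f=240/np.tan(np.radians(c["vertical_fov"])/2); return f,c["cx"],c["cy"],np.array(c["view"])
def ray(n,u,v):
    f,cx,cy,V=K(n); Rm=V[:3,:3]; o=-Rm.T@V[:3,3]; d=Rm.T@np.array([(u-cx)/f,(v-cy)/f,1]); return o,d/np.linalg.norm(d)
def onplane(n,u,v,z):
    o,d=ray(n,u,v); return o+d*(z-o[2])/d[2]
def proj(n,p):
    f,cx,cy,V=K(n); q=V[:3,:3]@np.array(p)+V[:3,3]; return np.array([f*q[0]/q[2]+cx,f*q[1]/q[2]+cy])
def tri(p1,p2):
    o1,d1=ray("side",*p1);o2,d2=ray("top",*p2)
    A=np.stack([d1,-d2],1); t=np.linalg.lstsq(A,o2-o1,rcond=None)[0]
    a=o1+t[0]*d1;b=o2+t[1]*d2; return (a+b)/2,np.linalg.norm(a-b)
def crop(img,x0,x1,y0,y1,s,fn):
    cv2.imwrite(fn,cv2.resize(img[y0:y1,x0:x1,::-1],None,fx=s,fy=s,interpolation=cv2.INTER_CUBIC))
E
python3 - <<'E'
from h import *
s=cv2.imread("pics/side0.png")[:,:,::-1];t=cv2.imread("pics/top0.png")[:,:,::-1]
crop(t,210,370,130,310,3.3,"pics/t_a.png")
crop(t,350,470,170,310,4,"pics/t_b.png")
crop(s,260,440,110,310,3,"pics/s_a.png")
crop(s,260,400,300,440,4,"pics/s_b.png")
E
```

```text
(no output)
```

View pics/t_a.png

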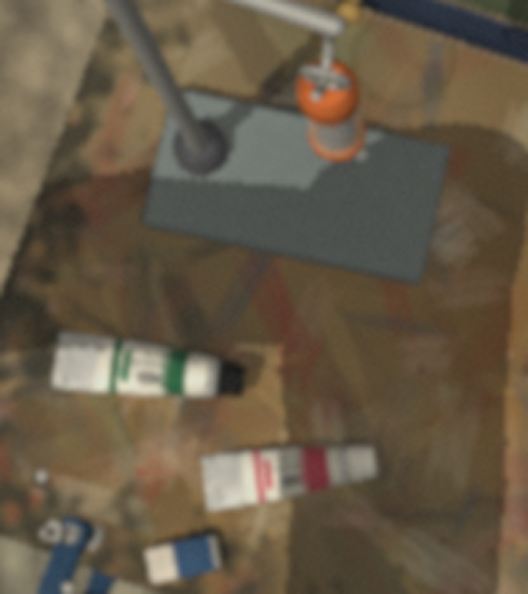

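View pics/t_b.png

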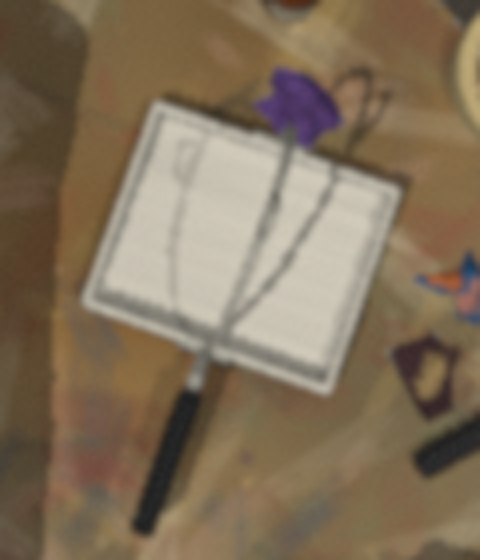

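View pics/s_a.png

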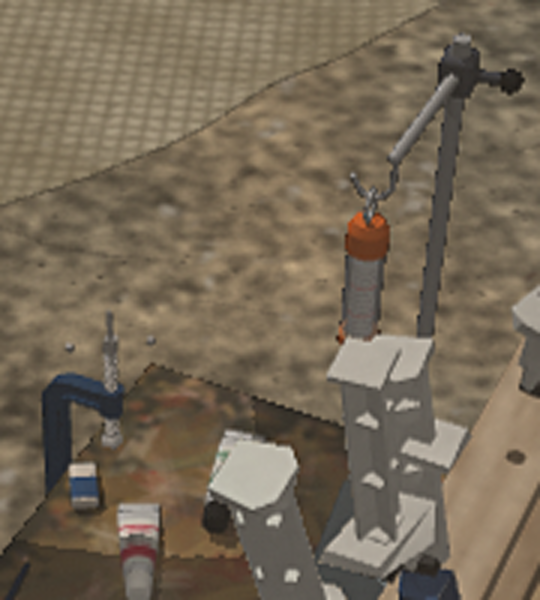

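View pics/s_b.png

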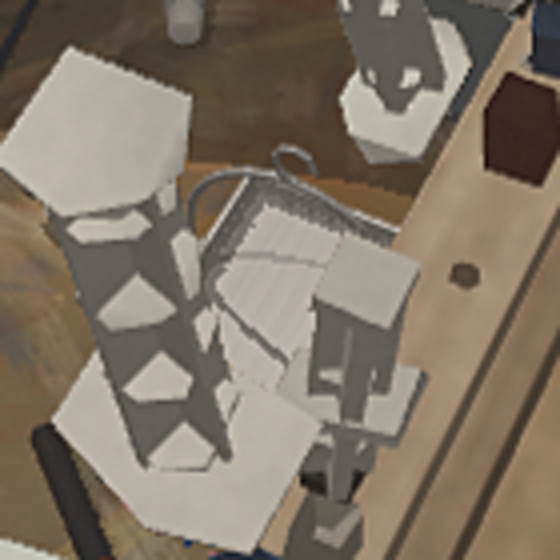

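```bash
python3 - <<'E'
from h import *
for n in C:
    V=K(n)[3]; print(n,-V[:3,:3].T@V[:3,3])
for uv in [(305,410),(357,325),(290,340),(345,270),(350,375),(345,430),(390,235),(448,230),(470,180)]:
    for z in (0,.15,.3,.5):
        p=onplane("side",*uv,z); print(uv,z,p.round(3),proj("top",p).round())
E
```

```text
side [ 0.54337904 -1.22755425  1.16000111]
top [ 0.33769169 -0.22834257  1.31730487]
(305, 410) 0 [ 0.446 -0.477  0.   ] [449. 253.]
(305, 410) 0.15 [ 0.459 -0.574  0.15 ] [511. 240.]
(305, 410) 0.3 [ 0.471 -0.671  0.3  ] [592. 223.]
(305, 410) 0.5 [ 0.488 -0.801  0.5  ] [745. 191.]
(357, 325) 0 [ 0.545 -0.222  0.   ] [336. 211.]
(357, 325) 0.15 [ 0.545 -0.352  0.15 ] [399. 199.]
(357, 325) 0.3 [ 0.544 -0.482  0.3  ] [482. 183.]
(357, 325) 0.5 [ 0.544 -0.655  0.5  ] [638. 154.]
(290, 340) 0 [ 0.387 -0.288  0.   ] [366. 280.]
(290, 340) 0.15 [ 0.407 -0.409  0.15 ] [430. 266.]
(290, 340) 0.3 [ 0.427 -0.531  0.3  ] [512. 249.]
(290, 340) 0.5 [ 0.454 -0.693  0.5  ] [669. 216.]
(345, 270) 0 [ 0.501 -0.03   0.   ] [253. 231.]
(345, 270) 0.15 [ 0.506 -0.185  0.15 ] [318. 219.]
(345, 270) 0.3 [ 0.512 -0.34   0.3  ] [402. 202.]
(345, 270) 0.5 [ 0.519 -0.546  0.5  ] [562. 172.]
(350, 375) 0 [ 0.538 -0.374  0.   ] [402. 214.]
(350, 375) 0.15 [ 0.538 -0.484  0.15 ] [465. 201.]
(350, 375) 0.3 [ 0.539 -0.595  0.3  ] [546. 186.]
(350, 375) 0.5 [ 0.54  -0.742  0.5  ] [700. 156.]
(345, 430) 0 [ 0.537 -0.516  0.   ] [465. 213.]
(345, 430) 0.15 [ 0.537 -0.608  0.15 ] [526. 201.]
(345, 430) 0.3 [ 0.538 -0.7    0.3  ] [606. 185.]
(345, 430) 0.5 [ 0.539 -0.823  0.5  ] [758. 155.]
(390, 235) 0 [0.62 0.13 0.  ] [184. 181.]
(390, 235) 0.15 [ 0.61  -0.046  0.15 ] [250. 170.]
(390, 235) 0.3 [ 0.6   -0.221  0.3  ] [334. 155.]
(390, 235) 0.5 [ 0.587 -0.455  0.5  ] [495. 127.]
(448, 230) 0 [0.788 0.172 0.   ] [168. 111.]
(448, 230) 0.15 [ 0.757 -0.009  0.15 ] [233. 101.]
(448, 230) 0.3 [ 0.725 -0.19   0.3  ] [316.  88.]
(448, 230) 0.5 [ 0.683 -0.431  0.5  ] [476.  63.]
(470, 180) 0 [0.872 0.433 0.   ] [60. 79.]
(470, 180) 0.15 [0.829 0.218 0.15 ] [126.  69.]
(470, 180) 0.3 [0.787 0.003 0.3  ] [211.  57.]
(470, 180) 0.5 [ 0.73  -0.283  0.5  ] [374.  34.]
```

```bash
python3 - <<'E'
from h import *
s=cv2.imread("pics/side0.png")[:,:,::-1];t=cv2.imread("pics/top0.png")[:,:,::-1]
o=readout.get_obs(); Rm=R.from_quat(o["tcp_rot"]).as_matrix(); print(Rm.round(3))
# tray: bright low-sat in window
def mask(img,x0,x1,y0,y1,f):
    h=cv2.cvtColor(np.ascontiguousarray(img),cv2.COLOR_RGB2HSV); m=f(h).astype(np.uint8)*255
    z=np.zeros_like(m); z[y0:y1,x0:x1]=m[y0:y1,x0:x1]; return z
m=mask(t,360,455,190,275,lambda h:(h[...,2]>110)&(h[...,1]<60))
m=cv2.morphologyEx(m,cv2.MORPH_CLOSE,np.ones((5,5)))
c=max(cv2.findContours(m,0,1)[0],key=cv2.contourArea); r=cv2.minAreaRect(c); print("tray rect",r,cv2.boxPoints(r).round(1).tolist())
for p in cv2.boxPoints(r): print(onplane("top",*p,.018).round(4))
cc=np.mean([onplane("top",*p,.018) for p in cv2.boxPoints(r)],0); print("ctr",cc)
# handle black
m=mask(t,375,410,260,310,lambda h:(h[...,2]<50))
c=max(cv2.findContours(m,0,1)[0],key=cv2.contourArea); r=cv2.minAreaRect(c); print("handle",r); b=cv2.boxPoints(r)
print(onplane("top",*r[0],.036).round(4)); print([onplane("top",*p,.036).round(4).tolist() for p in b])
# tube
m=mask(t,265,330,258,290,lambda h:(h[...,2]>105)&((h[...,1]<70)|((h[...,0]>160)&(h[...,1]>90))))
c=max(cv2.findContours(cv2.morphologyEx(m,cv2.MORPH_CLOSE,np.ones((7,7))),0,1)[0],key=cv2.contourArea); r=cv2.minAreaRect(c); print("tube",r); b=cv2.boxPoints(r); print(b.round(1).tolist())
print(onplane("top",*r[0],.015).round(4)); print([onplane("top",*p,.01).round(4).tolist() for p in b])
# foot
for p in [(190,90),(450,150),(420,282),(145,222)]:
    print("foot",onplane("top",210+p[0]/3.3,130+p[1]/3.3,.014).round(4))
# orange
om=lambda h:((h[...,0]<14)&(h[...,1]>170)&(h[...,2]>100))
for n,img,w in (("top",t,(295,325,145,185)),("side",s,(365,400,170,230))):
    m=mask(img,*w,om); 
    for c in cv2.findContours(m,0,1)[0]:
        if cv2.contourArea(c)>4: print(n,"orange",cv2.boundingRect(c),cv2.minAreaRect(c))
E
```

```text
[[ 0.949 -0.     0.314]
 [-0.314 -0.001  0.949]
 [ 0.    -1.    -0.001]]
tray rect ((408.8386535644531, 235.20126342773438), (67.45404052734375, 65.98587799072266), 20.282560348510742) [[365.79998779296875, 254.5], [388.6000061035156, 192.60000610351562], [451.8999938964844, 215.89999389648438], [429.0, 277.79998779296875]]
[ 0.443  -0.2878  0.018 ]
[ 0.5833 -0.3419  0.018 ]
[ 0.5281 -0.483   0.018 ]
[ 0.3894 -0.4277  0.018 ]
ctr [ 0.48596505 -0.38509598  0.018     ]
handle ((391.1643981933594, 285.0616455078125), (4.79868745803833, 36.04867172241211), 20.556045532226562)
[ 0.3736 -0.3416  0.036 ]
[[0.3388, -0.3221, 0.036], [0.4124, -0.3514, 0.036], [0.4086, -0.3612, 0.036], [0.3351, -0.3319, 0.036]]
tube ((297.0609130859375, 274.55804443359375), (18.018701553344727, 52.22329330444336), 88.63607025146484)
[[270.70001220703125, 266.20001220703125], [323.0, 264.8999938964844], [323.3999938964844, 282.8999938964844], [271.20001220703125, 284.20001220703125]]
[ 0.3995 -0.1332  0.015 ]
[[0.4192, -0.0733, 0.01], [0.4209, -0.1913, 0.01], [0.3804, -0.192, 0.01], [0.3787, -0.0744, 0.01]]
foot [ 0.67   -0.0656  0.014 ]
foot [ 0.625  -0.2465  0.014 ]
foot [ 0.5327 -0.2248  0.014 ]
foot [ 0.5769 -0.0347  0.014 ]
top orange (301, 155, 17, 12) ((308.5939025878906, 161.0458526611328), (16.652626037597656, 10.242687225341797), 7.594643592834473)
side orange (376, 181, 13, 10) ((382.0, 185.5), (9.0, 12.0), 90.0)
```

```bash
python3 - <<'E'
from h import *
def tb(u,v,z): return onplane("top",350+u/4-.375,170+v/4-.375,z)
P=np.array([tb(*p,.018) for p in [(155,100),(403,185),(330,395),(82,298)]]); c=P.mean(0); print("tray",P.round(4),c)
for i in range(4):
    d=P[(i+1)%4]-P[i]; print(np.linalg.norm(d),np.degrees(np.arctan2(d[1],d[0])))
H=[tb(145,530,.030),tb(192,390,.030)]; print("handle",H); d=H[1]-H[0]; print(np.linalg.norm(d),np.degrees(np.arctan2(d[1],d[0])))
def ta(u,v,z): return onplane("top",210+u/3.3-.35,130+v/3.3-.35,z)
T=[ta(206,482,.004),ta(376.5,460.5,.014)]; d=T[1]-T[0]; print("tube",T,np.linalg.norm(d),np.degrees(np.arctan2(d[1],d[0])),sum(T)/2)
F=np.array([ta(*p,.014) for p in [(190,90),(450,150),(420,282),(145,222)]])
for i in range(4):
    d=F[(i+1)%4]-F[i]; print("foot",np.linalg.norm(d),np.degrees(np.arctan2(d[1],d[0])))
c=F.mean(0); yaw=np.radians(-13.3); Rz=R.from_euler('z',yaw).as_matrix(); st=c-Rz@[.02,.0485,0]; print("stand hook xy",st)
# hook from orange / images
p=np.array([st[0],st[1],.425]); print("proj hook",proj("side",p),proj("top",p))
p2=p-[0,0,.173]; print("ring low",proj("side",p2),proj("top",p2))
print("top hook px",tri((260+372/3,110+195/3),(210+327/3.3,130+72/3.3)))
print("upper cap tri",tri((382.0,185.5),(308.5,159)))
E
```

```text
tray [[ 0.5786 -0.3412  0.018 ]
 [ 0.5283 -0.4796  0.018 ]
 [ 0.4104 -0.4351  0.018 ]
 [ 0.4662 -0.2979  0.018 ]] [ 0.49587586 -0.3884672   0.018     ]
0.1472529170672634 -109.96964079203832
0.1259650029581507 159.34285875460677
0.1481014346880861 67.88019909258773
0.12042050967099127 -21.042950609338583
handle [array([ 0.3365089 , -0.32973472,  0.03      ]), array([ 0.41323173, -0.35723429,  0.03      ])]
0.08150226676146982 -19.71907360715721
tube [array([ 0.39796675, -0.07568592,  0.004     ]), array([ 0.4110703 , -0.19315047,  0.014     ])] 0.11861544604635295 -83.63478397308022 [ 0.40451852 -0.1344182   0.009     ]
foot 0.18645202700802926 -103.97944414810986
foot 0.09480535774517283 166.74684090984812
foot 0.1951371688925842 76.91381242922267
foot 0.09812382523305319 -18.33946740808854
stand hook xy [ 0.57138386 -0.18471636  0.014     ]
proj hook [381.74157427 176.41166731] [310.49043222 152.88579957]
ring low [375.65864668 239.5822614 ] [315.11842999 176.45923936]
top hook px (array([ 0.5742946 , -0.18234299,  0.4266669 ]), np.float64(0.003124136244661894))
upper cap tri (array([ 0.57126902, -0.17963627,  0.3974507 ]), np.float64(0.005466189544171622))
```

```bash
cat >> h.py <<'E'
import json
def cy(a,l=0,jaw=0):
    pass
def tool(f,j):
    f=np.array(f,float);f/=np.linalg.norm(f);j=np.array(j,float);j-=f*(f@j);j/=np.linalg.norm(j)
    return np.stack([np.cross(f,j),f,j],1)
def u(deg): a=np.radians(deg); return np.array([np.cos(a),np.sin(a),0])
def pose():
    o=readout.get_obs(); return np.array(o["eef_pos"]),R.from_quat(o["tcp_rot"]).as_matrix()
def plan(p1,R1,grip,vmm=35,vdeg=7.5,start=None,show=True):
    p,Rm=start if start else pose(); p=np.array(p)
    w=R.from_matrix(Rm.T@R1).as_rotvec(); ang=np.degrees(np.linalg.norm(w)); L=np.linalg.norm(p1-p)*1000
    n=int(max(1,np.ceil(L/vmm),np.ceil(ang/vdeg))); p0=p.copy();R0=Rm.copy(); rows=[]
    for i in range(1,n+1):
        pt=p0+(p1-p0)*i/n; Rt=R0@R.from_rotvec(w*i/n).as_matrix()
        d=np.round(Rm.T@(pt-p)/.04,2); t=np.round(np.degrees(R.from_matrix(Rm.T@Rt).as_rotvec()),1)
        r={"grip":grip}
        for k,v in zip(("dx","dy","dz","wx","wy","wz"),[*d,*t]):
            if v: r[k]=float(v)
        rows.append(r); p=p+Rm@d*.04; Rm=Rm@R.from_rotvec(np.radians(t)).as_matrix()
    if show:
        print(f"L {L:.1f}mm ang {ang:.1f} n {n}")
        for i in range(0,n,5): print(json.dumps(rows[i:i+5]))
    return p,Rm
# measured scene
TUBE=np.array([.4045,-.1344,.0145]); TY=-83.6   # yaw of tube y
TRAY=np.array([.495,-.389,.0]); TRX=-20.8
HOOK=np.array([.573,-.183,.425]); SX=-13.5
def graspTCP(g,Rm): return np.array(g)-.155*Rm[:,1]
LEAN=42
def leanR(capyaw,lean=LEAN):  # hand leaning to cap side
    l=np.radians(lean); f=-u(capyaw)*np.sin(l)-np.array([0,0,np.cos(l)]); return tool(f,u(capyaw+90))
E
python3 - <<'E'
from h import *
Rg=leanR(TY); print(Rg.round(3)); g=TUBE+.012*u(TY); g[2]=.024
p=graspTCP(g,Rg); print("grasp tcp",p,"pre",p-.1*Rg[:,1])
plan(p-.1*Rg[:,1],Rg,62)
E
```

```text
[[ 0.083 -0.075  0.994]
 [-0.739  0.665  0.111]
 [-0.669 -0.743 -0.   ]]
grasp tcp [ 0.41739865 -0.2493941   0.13918745] pre [ 0.42485738 -0.31589015  0.21350193]
L 956.5mm ang 76.4 n 28
[{"grip": 62, "dx": 0.45, "dy": 0.17, "dz": -0.71, "wx": 0.9, "wy": 2.2, "wz": 1.3}, {"grip": 62, "dx": 0.48, "dy": 0.15, "dz": -0.69, "wx": 0.8, "wy": 2.2, "wz": 1.4}, {"grip": 62, "dx": 0.51, "dy": 0.13, "dz": -0.67, "wx": 0.9, "wy": 2.3, "wz": 1.3}, {"grip": 62, "dx": 0.53, "dy": 0.1, "dz": -0.66, "wx": 0.8, "wy": 2.2, "wz": 1.3}, {"grip": 62, "dx": 0.57, "dy": 0.09, "dz": -0.63, "wx": 0.9, "wy": 2.2, "wz": 1.4}]
[{"grip": 62, "dx": 0.59, "dy": 0.06, "dz": -0.61, "wx": 0.8, "wy": 2.2, "wz": 1.3}, {"grip": 62, "dx": 0.62, "dy": 0.04, "dz": -0.6, "wx": 0.9, "wy": 2.2, "wz": 1.3}, {"grip": 62, "dx": 0.63, "dy": 0.01, "dz": -0.56, "wx": 0.8, "wy": 2.3, "wz": 1.4}, {"grip": 62, "dx": 0.66, "dy": -0.01, "dz": -0.55, "wx": 0.9, "wy": 2.2, "wz": 1.3}, {"grip": 62, "dx": 0.68, "dy": -0.03, "dz": -0.51, "wx": 0.8, "wy": 2.2, "wz": 1.3}]
[{"grip": 62, "dx": 0.7, "dy": -0.06, "dz": -0.49, "wx": 0.9, "wy": 2.2
[... 752 characters left out ...]
 "wy": 2.2, "wz": 1.4}]
[{"grip": 62, "dx": 0.79, "dy": -0.28, "dz": -0.17, "wx": 0.9, "wy": 2.2, "wz": 1.3}, {"grip": 62, "dx": 0.78, "dy": -0.3, "dz": -0.14, "wx": 0.8, "wy": 2.3, "wz": 1.3}, {"grip": 62, "dx": 0.79, "dy": -0.33, "dz": -0.1, "wx": 0.9, "wy": 2.2, "wz": 1.3}, {"grip": 62, "dx": 0.78, "dy": -0.34, "dz": -0.06, "wx": 0.8, "wy": 2.2, "wz": 1.4}, {"grip": 62, "dx": 0.77, "dy": -0.36, "dz": -0.03, "wx": 0.9, "wy": 2.2, "wz": 1.3}]
[{"grip": 62, "dx": 0.77, "dy": -0.38, "dz": 0.01, "wx": 0.8, "wy": 2.2, "wz": 1.3}, {"grip": 62, "dx": 0.75, "dy": -0.39, "dz": 0.04, "wx": 0.9, "wy": 2.3, "wz": 1.4}, {"grip": 62, "dx": 0.75, "dy": -0.42, "dz": 0.08, "wx": 0.8, "wy": 2.2, "wz": 1.3}]
```

```bash
python3 - <<'E'
from h import *
Rg=leanR(TY); g=TUBE+.012*u(TY); g[2]=.024
p=graspTCP(g,Rg)
p0,R0=pose(); Rh=R0@R.from_rotvec(R.from_matrix(R0.T@Rg).as_rotvec()*.45).as_matrix()
plan(np.array([.41,.14,.38]),Rh,62,38)
E
```

```text
L 501.6mm ang 34.4 n 14
[{"grip": 62, "dx": 0.62, "dy": 0.04, "dz": -0.65, "wx": 0.8, "wy": 2.0, "wz": 1.2}, {"grip": 62, "dx": 0.64, "dy": 0.03, "dz": -0.63, "wx": 0.7, "wy": 2.0, "wz": 1.2}, {"grip": 62, "dx": 0.66, "dz": -0.6, "wx": 0.8, "wy": 2.0, "wz": 1.2}, {"grip": 62, "dx": 0.68, "dy": -0.02, "dz": -0.58, "wx": 0.8, "wy": 2.0, "wz": 1.2}, {"grip": 62, "dx": 0.7, "dy": -0.05, "dz": -0.56, "wx": 0.7, "wy": 2.0, "wz": 1.2}]
[{"grip": 62, "dx": 0.72, "dy": -0.06, "dz": -0.53, "wx": 0.8, "wy": 2.0, "wz": 1.2}, {"grip": 62, "dx": 0.73, "dy": -0.09, "dz": -0.5, "wx": 0.8, "wy": 2.0, "wz": 1.2}, {"grip": 62, "dx": 0.75, "dy": -0.11, "dz": -0.48, "wx": 0.8, "wy": 2.0, "wz": 1.2}, {"grip": 62, "dx": 0.77, "dy": -0.14, "dz": -0.45, "wx": 0.7, "wy": 2.0, "wz": 1.2}, {"grip": 62, "dx": 0.77, "dy": -0.15, "dz": -0.42, "wx": 0.8, "wy": 2.0, "wz": 1.2}]
[{"grip": 62, "dx": 0.79, "dy": -0.18, "dz": -0.39, "wx": 0.8, "wy": 2.0, "wz": 1.2}, {"grip": 62, "dx": 0.79, "dy": -0.19, "dz": -0.36, "wx": 0.7, "wy": 2.0, "wz": 1.2}, {"grip": 62, "dx": 0.81, "dy": -0.22, "dz": -0.33, "wx": 0.8, "wy": 2.0, "wz": 1.2}, {"grip": 62, "dx": 0.81, "dy": -0.24, "dz": -0.3, "wx": 0.8, "wy": 2.0, "wz": 1.2}]
```

Emit:
{"op": "jog_arm", "data": {"targets": [{"grip":62,"dx":0.62,"dy":0.04,"dz":-0.65,"wx":0.8,"wy":2.0,"wz":1.2},{"grip":62,"dx":0.64,"dy":0.03,"dz":-0.63,"wx":0.7,"wy":2.0,"wz":1.2},{"grip":62,"dx":0.66,"dz":-0.6,"wx":0.8,"wy":2.0,"wz":1.2},{"grip":62,"dx":0.68,"dy":-0.02,"dz":-0.58,"wx":0.8,"wy":2.0,"wz":1.2},{"grip":62,"dx":0.7,"dy":-0.05,"dz":-0.56,"wx":0.7,"wy":2.0,"wz":1.2}]}}

```text
invalid input at $.targets[2]: expected keys grip, dx, dy, dz, wx, wy, wz
```

Emit:
{"op": "jog_arm", "data": {"targets": [{"grip":62,"dx":0.72,"dy":-0.06,"dz":-0.53,"wx":0.8,"wy":2.0,"wz":1.2},{"grip":62,"dx":0.73,"dy":-0.09,"dz":-0.5,"wx":0.8,"wy":2.0,"wz":1.2},{"grip":62,"dx":0.75,"dy":-0.11,"dz":-0.48,"wx":0.8,"wy":2.0,"wz":1.2},{"grip":62,"dx":0.77,"dy":-0.14,"dz":-0.45,"wx":0.7,"wy":2.0,"wz":1.2},{"grip":62,"dx":0.77,"dy":-0.15,"dz":-0.42,"wx":0.8,"wy":2.0,"wz":1.2}]}}

```text
time_s: 0.6
eef_pos: [0.3001, 0.4461, 0.4177]
tcp_rot: [-0.654, 0.206, -0.14, 0.714]
contact_force: [0.9, 0.2, 0.7]
finger_gap: 0.728
```

Emit:
{"op": "jog_arm", "data": {"targets": [{"grip":62,"dx":0.79,"dy":-0.18,"dz":-0.39,"wx":0.8,"wy":2.0,"wz":1.2},{"grip":62,"dx":0.79,"dy":-0.19,"dz":-0.36,"wx":0.7,"wy":2.0,"wz":1.2},{"grip":62,"dx":0.81,"dy":-0.22,"dz":-0.33,"wx":0.8,"wy":2.0,"wz":1.2},{"grip":62,"dx":0.81,"dy":-0.24,"dz":-0.3,"wx":0.8,"wy":2.0,"wz":1.2},{"grip":62}]}}

```text
invalid input at $.targets[4]: expected keys grip, dx, dy, dz, wx, wy, wz
```

```bash
python3 - <<'E'
from h import *
Rg=leanR(TY); g=TUBE+.012*u(TY); g[2]=.024
p=graspTCP(g,Rg)
print(pose(), np.round(readout.get_obs()["joint_positions"],3))
plan(p-.1*Rg[:,1],Rg,62,38)
E
```

```text
(array([0.30010684, 0.44609689, 0.4177229 ]), array([[ 0.87562265, -0.06942305,  0.47798056],
       [-0.47015271,  0.1041831 ,  0.87641446],
       [-0.11064086, -0.99213221,  0.05858565]])) [-1.037  0.358 -0.026  1.835 -0.132  0.896  0.094]
L 798.7mm ang 64.0 n 22
[{"grip": 62, "dx": 0.56, "dy": 0.13, "dz": -0.7, "wx": 0.9, "wy": 2.4, "wz": 1.4}, {"grip": 62, "dx": 0.59, "dy": 0.11, "dz": -0.69, "wx": 0.9, "wy": 2.3, "wz": 1.4}, {"grip": 62, "dx": 0.61, "dy": 0.08, "dz": -0.66, "wx": 0.9, "wy": 2.4, "wz": 1.5}, {"grip": 62, "dx": 0.65, "dy": 0.05, "dz": -0.63, "wx": 0.9, "wy": 2.4, "wz": 1.4}, {"grip": 62, "dx": 0.67, "dy": 0.03, "dz": -0.61, "wx": 0.9, "wy": 2.3, "wz": 1.4}]
[{"grip": 62, "dx": 0.7, "dz": -0.58, "wx": 0.9, "wy": 2.4, "wz": 1.4}, {"grip": 62, "dx": 0.72, "dy": -0.03, "dz": -0.55, "wx": 1.0, "wy": 2.4, "wz": 1.4}, {"grip": 62, "dx": 0.75, "dy": -0.05, "dz": -0.52, "wx": 0.9, "wy": 2.4, "wz": 1.5}, {"grip": 62, "dx": 0.76, "dy": -0.08, "dz": -0.48, "wx": 0.9, "wy": 2.3, "wz": 1.4}, {"grip": 62, "dx": 0.78, "dy": -0.11, "dz": -0.46, "wx": 0.9, "wy": 2.4, "wz": 1.4}]
[
[... 306 characters left out ...]
"wx": 0.9, "wy": 2.4, "wz": 1.5}, {"grip": 62, "dx": 0.84, "dy": -0.23, "dz": -0.27, "wx": 0.9, "wy": 2.3, "wz": 1.4}]
[{"grip": 62, "dx": 0.83, "dy": -0.26, "dz": -0.23, "wx": 0.9, "wy": 2.4, "wz": 1.4}, {"grip": 62, "dx": 0.84, "dy": -0.29, "dz": -0.2, "wx": 0.9, "wy": 2.4, "wz": 1.4}, {"grip": 62, "dx": 0.84, "dy": -0.3, "dz": -0.15, "wx": 0.9, "wy": 2.3, "wz": 1.4}, {"grip": 62, "dx": 0.84, "dy": -0.33, "dz": -0.12, "wx": 0.9, "wy": 2.4, "wz": 1.5}, {"grip": 62, "dx": 0.84, "dy": -0.35, "dz": -0.08, "wx": 1.0, "wy": 2.4, "wz": 1.4}]
[{"grip": 62, "dx": 0.82, "dy": -0.38, "dz": -0.03, "wx": 0.9, "wy": 2.4, "wz": 1.4}, {"grip": 62, "dx": 0.82, "dy": -0.39, "wx": 0.9, "wy": 2.3, "wz": 1.4}]
```

```bash
sed -i 's/            if v: r\[k\]=float(v)/            r[k]=float(v)+0.0/' h.py
cat >> h.py <<'E'
Z='{"grip": %g, "dx": 0, "dy": 0, "dz": 0, "wx": 0, "wy": 0, "wz": 0}'
E
python3 - <<'E'
from h import *
Rg=leanR(TY); g=TUBE+.012*u(TY); g[2]=.024
p=graspTCP(g,Rg)
p0,R0=pose(); Rh=R0@R.from_rotvec(R.from_matrix(R0.T@Rg).as_rotvec()*.4).as_matrix()
q=plan(np.array([.42,.14,.36]),Rh,62,38)
plan(p-.1*Rg[:,1],Rg,62,38,start=q)
E
```

```text
L 333.8mm ang 25.6 n 9
[{"grip": 62, "dx": 0.71, "dy": 0.05, "dz": -0.6, "wx": 0.9, "wy": 2.3, "wz": 1.4}, {"grip": 62, "dx": 0.73, "dy": 0.02, "dz": -0.56, "wx": 0.9, "wy": 2.3, "wz": 1.4}, {"grip": 62, "dx": 0.76, "dy": -0.01, "dz": -0.54, "wx": 0.9, "wy": 2.4, "wz": 1.4}, {"grip": 62, "dx": 0.77, "dy": -0.03, "dz": -0.5, "wx": 0.9, "wy": 2.3, "wz": 1.3}, {"grip": 62, "dx": 0.8, "dy": -0.06, "dz": -0.48, "wx": 0.8, "wy": 2.3, "wz": 1.4}]
[{"grip": 62, "dx": 0.81, "dy": -0.08, "dz": -0.44, "wx": 0.9, "wy": 2.3, "wz": 1.4}, {"grip": 62, "dx": 0.83, "dy": -0.12, "dz": -0.4, "wx": 0.9, "wy": 2.3, "wz": 1.4}, {"grip": 62, "dx": 0.84, "dy": -0.13, "dz": -0.37, "wx": 0.9, "wy": 2.3, "wz": 1.4}, {"grip": 62, "dx": 0.85, "dy": -0.17, "dz": -0.33, "wx": 0.9, "wy": 2.4, "wz": 1.4}]
L 478.9mm ang 38.3 n 13
[{"grip": 62, "dx": 0.72, "dy": -0.04, "dz": -0.57, "wx": 0.9, "wy": 2.4, "wz": 1.4}, {"grip": 62, "dx": 0.74, "dy": -0.06, "dz": -0.55, "wx": 0.9, "wy": 2.4, "wz": 1.5}, {"grip": 62, "dx": 0.76, "dy": -0.1, "dz": -0.51, "wx": 1.0, "wy": 2.4, "wz": 1.4}, {"grip": 62, "dx": 0.78, "dy": -0.12, "dz": -0.47, "wx": 0.9, "wy": 2.4, "wz": 1.5}, {"grip": 62, "dx": 0.8, "dy": -0.14, "dz": -0.44, "wx": 0.9, "wy": 2.4, "wz": 1.4}]
[{"grip": 62, "dx": 0.8, "dy": -0.18, "dz": -0.41, "wx": 0.9, "wy": 2.4, "wz": 1.4}, {"grip": 62, "dx": 0.82, "dy": -0.2, "dz": -0.37, "wx": 0.9, "wy": 2.4, "wz": 1.5}, {"grip": 62, "dx": 0.83, "dy": -0.23, "dz": -0.32, "wx": 1.0, "wy": 2.4, "wz": 1.4}, {"grip": 62, "dx": 0.84, "dy": -0.25, "dz": -0.3, "wx": 0.9, "wy": 2.4, "wz": 1.5}, {"grip": 62, "dx": 0.84, "dy": -0.28, "dz": -0.25, "wx": 0.9, "wy": 2.4, "wz": 1.4}]
[{"grip": 62, "dx": 0.84, "dy": -0.3, "dz": -0.21, "wx": 0.9, "wy": 2.4, "wz": 1.4}, {"grip": 62, "dx": 0.85, "dy": -0.33, "dz": -0.17, "wx": 0.9, "wy": 2.4, "wz": 1.5}, {"grip": 62, "dx": 0.84, "dy": -0.35, "dz": -0.13, "wx": 1.0, "wy": 2.4, "wz": 1.4}]
```

Emit:
{"op": "jog_arm", "data": {"targets": [{"grip":62,"dx":0.71,"dy":0.05,"dz":-0.6,"wx":0.9,"wy":2.3,"wz":1.4},{"grip":62,"dx":0.73,"dy":0.02,"dz":-0.56,"wx":0.9,"wy":2.3,"wz":1.4},{"grip":62,"dx":0.76,"dy":-0.01,"dz":-0.54,"wx":0.9,"wy":2.4,"wz":1.4},{"grip":62,"dx":0.77,"dy":-0.03,"dz":-0.5,"wx":0.9,"wy":2.3,"wz":1.3},{"grip":62,"dx":0.8,"dy":-0.06,"dz":-0.48,"wx":0.8,"wy":2.3,"wz":1.4}]}}

```text
time_s: 1.1
eef_pos: [0.3664, 0.276, 0.3856]
tcp_rot: [-0.595, 0.311, -0.17, 0.721]
contact_force: [1.2, 0.5, -0.2]
finger_gap: 0.72
```

Emit:
{"op": "jog_arm", "data": {"targets": [{"grip":62,"dx":0.81,"dy":-0.08,"dz":-0.44,"wx":0.9,"wy":2.3,"wz":1.4},{"grip":62,"dx":0.83,"dy":-0.12,"dz":-0.4,"wx":0.9,"wy":2.3,"wz":1.4},{"grip":62,"dx":0.84,"dy":-0.13,"dz":-0.37,"wx":0.9,"wy":2.3,"wz":1.4},{"grip":62,"dx":0.85,"dy":-0.17,"dz":-0.33,"wx":0.9,"wy":2.4,"wz":1.4}]}}

```text
time_s: 1.5
eef_pos: [0.4202, 0.14, 0.3601]
tcp_rot: [-0.541, 0.391, -0.192, 0.719]
contact_force: [0.0, -0.1, 0.3]
finger_gap: 0.722
```

Emit:
{"op": "jog_arm", "data": {"targets": [{"grip":62,"dx":0.72,"dy":-0.04,"dz":-0.57,"wx":0.9,"wy":2.4,"wz":1.4},{"grip":62,"dx":0.74,"dy":-0.06,"dz":-0.55,"wx":0.9,"wy":2.4,"wz":1.5},{"grip":62,"dx":0.76,"dy":-0.1,"dz":-0.51,"wx":1.0,"wy":2.4,"wz":1.4},{"grip":62,"dx":0.78,"dy":-0.12,"dz":-0.47,"wx":0.9,"wy":2.4,"wz":1.5},{"grip":62,"dx":0.8,"dy":-0.14,"dz":-0.44,"wx":0.9,"wy":2.4,"wz":1.4}]}}

```text
time_s: 2.0
eef_pos: [0.422, -0.0353, 0.3034]
tcp_rot: [-0.463, 0.489, -0.218, 0.706]
contact_force: [1.6, 0.2, -0.1]
finger_gap: 0.723
```

```bash
python3 - <<'E'
from h import *
Rg=leanR(TY); g=TUBE+.012*u(TY); g[2]=.024
p=graspTCP(g,Rg)
print(pose()[0], np.round(readout.get_obs()["joint_positions"],3))
cv2.imwrite("pics/top1.png",vision.capture("top")[:,:,::-1])
plan(p-.1*Rg[:,1],Rg,62,38)
E
```

```text
[ 0.42204767 -0.03525635  0.30339812] [ 0.018  0.461  0.119  2.138 -0.686  0.909  1.143]
L 289.5mm ang 23.2 n 8
[{"grip": 62, "dx": 0.8, "dy": -0.17, "dz": -0.39, "wx": 0.9, "wy": 2.3, "wz": 1.4}, {"grip": 62, "dx": 0.81, "dy": -0.2, "dz": -0.35, "wx": 0.9, "wy": 2.4, "wz": 1.5}, {"grip": 62, "dx": 0.81, "dy": -0.23, "dz": -0.32, "wx": 0.9, "wy": 2.3, "wz": 1.4}, {"grip": 62, "dx": 0.83, "dy": -0.25, "dz": -0.28, "wx": 0.9, "wy": 2.4, "wz": 1.5}, {"grip": 62, "dx": 0.82, "dy": -0.27, "dz": -0.24, "wx": 0.9, "wy": 2.3, "wz": 1.4}]
[{"grip": 62, "dx": 0.83, "dy": -0.3, "dz": -0.21, "wx": 0.9, "wy": 2.4, "wz": 1.5}, {"grip": 62, "dx": 0.83, "dy": -0.32, "dz": -0.16, "wx": 0.9, "wy": 2.3, "wz": 1.4}, {"grip": 62, "dx": 0.83, "dy": -0.35, "dz": -0.13, "wx": 0.9, "wy": 2.4, "wz": 1.4}]
```

View pics/top1.png

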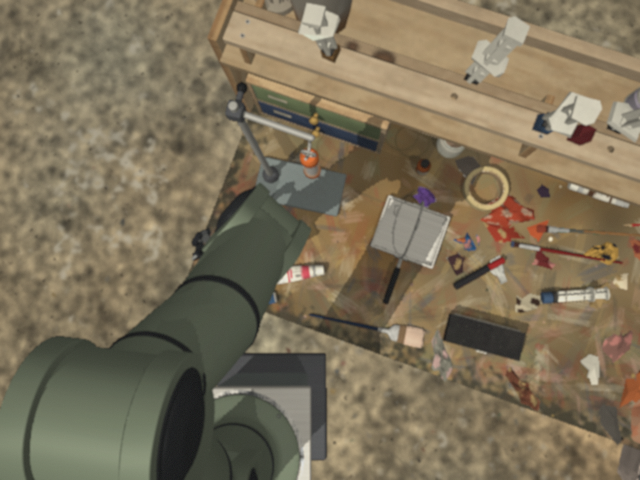

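```bash
python3 - <<'E'
from h import *
for uv in [(268,190),(308,235),(285,212)]:
  for z in (.3,.4,.5): print(uv,z,onplane("top",*uv,z).round(3))
cv2.imwrite("pics/side1.png",vision.capture("side")[:,:,::-1])
E
```

```text
(268, 190) 0.3 [ 0.537 -0.102  0.3  ]
(268, 190) 0.4 [ 0.518 -0.115  0.4  ]
(268, 190) 0.5 [ 0.498 -0.127  0.5  ]
(308, 235) 0.3 [ 0.456 -0.173  0.3  ]
(308, 235) 0.4 [ 0.444 -0.179  0.4  ]
(308, 235) 0.5 [ 0.432 -0.184  0.5  ]
(285, 212) 0.3 [ 0.497 -0.133  0.3  ]
(285, 212) 0.4 [ 0.482 -0.142  0.4  ]
(285, 212) 0.5 [ 0.466 -0.152  0.5  ]
```

View pics/side1.png

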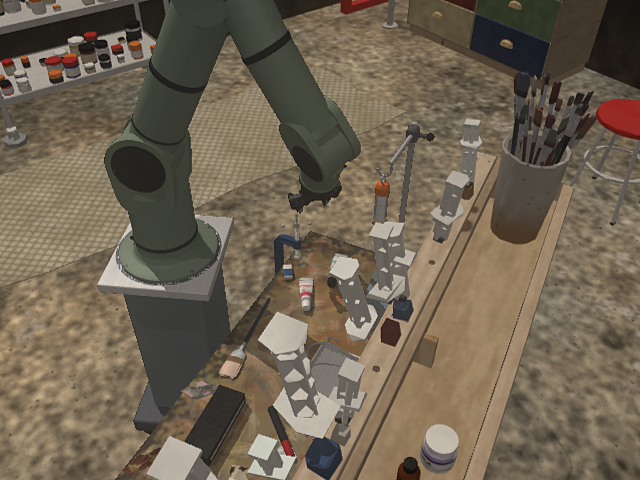

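```bash
python3 - <<'E'
from h import *
Rg=leanR(TY); g=TUBE+.012*u(TY); g[2]=.024
p=graspTCP(g,Rg)
p0,R0=pose(); Rh=R0@R.from_rotvec(R.from_matrix(R0.T@Rg).as_rotvec()*.5).as_matrix()
q=plan(np.array([.385,-.17,.27]),Rh,62,38)
plan(p-.1*Rg[:,1],Rg,62,38,start=q)
E
```

```text
L 141.0mm ang 11.7 n 4
[{"grip": 62, "dx": 0.63, "dy": -0.18, "dz": -0.58, "wx": 0.9, "wy": 2.4, "wz": 1.4}, {"grip": 62, "dx": 0.66, "dy": -0.21, "dz": -0.56, "wx": 0.9, "wy": 2.3, "wz": 1.5}, {"grip": 62, "dx": 0.66, "dy": -0.24, "dz": -0.52, "wx": 0.9, "wy": 2.4, "wz": 1.4}, {"grip": 62, "dx": 0.69, "dy": -0.26, "dz": -0.5, "wx": 0.9, "wy": 2.3, "wz": 1.5}]
L 161.3mm ang 11.7 n 5
[{"grip": 62, "dx": 0.78, "dy": -0.22, "dz": -0.03, "wx": 0.7, "wy": 1.9, "wz": 1.2}, {"grip": 62, "dx": 0.77, "dy": -0.23, "dz": 0.01, "wx": 0.8, "wy": 1.9, "wz": 1.1}, {"grip": 62, "dx": 0.77, "dy": -0.24, "dz": 0.03, "wx": 0.7, "wy": 1.9, "wz": 1.2}, {"grip": 62, "dx": 0.76, "dy": -0.26, "dz": 0.06, "wx": 0.7, "wy": 1.9, "wz": 1.1}, {"grip": 62, "dx": 0.75, "dy": -0.28, "dz": 0.09, "wx": 0.8, "wy": 1.9, "wz": 1.2}]
```

Emit:
{"op": "jog_arm", "data": {"targets": [{"grip":62,"dx":0.63,"dy":-0.18,"dz":-0.58,"wx":0.9,"wy":2.4,"wz":1.4},{"grip":62,"dx":0.66,"dy":-0.21,"dz":-0.56,"wx":0.9,"wy":2.3,"wz":1.5},{"grip":62,"dx":0.66,"dy":-0.24,"dz":-0.52,"wx":0.9,"wy":2.4,"wz":1.4},{"grip":62,"dx":0.69,"dy":-0.26,"dz":-0.5,"wx":0.9,"wy":2.3,"wz":1.5}]}}

```text
time_s: 2.5
eef_pos: [0.386, -0.1673, 0.271]
tcp_rot: [-0.396, 0.561, -0.234, 0.688]
contact_force: [0.3, -1.0, -0.2]
finger_gap: 0.726
```

Emit:
{"op": "jog_arm", "data": {"targets": [{"grip":62,"dx":0.78,"dy":-0.22,"dz":-0.03,"wx":0.7,"wy":1.9,"wz":1.2},{"grip":62,"dx":0.77,"dy":-0.23,"dz":0.01,"wx":0.8,"wy":1.9,"wz":1.1},{"grip":62,"dx":0.77,"dy":-0.24,"dz":0.03,"wx":0.7,"wy":1.9,"wz":1.2},{"grip":62,"dx":0.76,"dy":-0.26,"dz":0.06,"wx":0.7,"wy":1.9,"wz":1.1},{"grip":62,"dx":0.75,"dy":-0.28,"dz":0.09,"wx":0.8,"wy":1.9,"wz":1.2}]}}

```text
time_s: 3.0
eef_pos: [0.428, -0.3127, 0.2141]
tcp_rot: [-0.324, 0.628, -0.249, 0.663]
contact_force: [-0.4, -0.4, 0.9]
finger_gap: 0.726
```

```bash
python3 - <<'E'
from h import *
Rg=leanR(TY); g=TUBE+.012*u(TY); g[2]=.024
p=graspTCP(g,Rg)
print(pose()[0],readout.get_obs()["contact_force"], np.round(readout.get_obs()["joint_positions"],3))
cv2.imwrite("pics/top2.png",vision.capture("top")[:,:,::-1])
cv2.imwrite("pics/side2.png",vision.capture("side")[:,:,::-1])
plan(p-.04*Rg[:,1],Rg,62,30)
E
```

```text
[ 0.42798202 -0.31265431  0.21405396] [-0.35882305 -0.41899114  0.88297982] [ 0.488  0.83   0.253  1.795 -0.693  1.253  1.306]
L 59.0mm ang 0.2 n 2
[{"grip": 62, "dx": 0.01, "dy": 0.74, "dz": -0.03, "wx": 0.0, "wy": 0.1, "wz": 0.0}, {"grip": 62, "dx": 0.0, "dy": 0.73, "dz": -0.04, "wx": 0.1, "wy": 0.1, "wz": 0.0}]
```

View pics/top2.png

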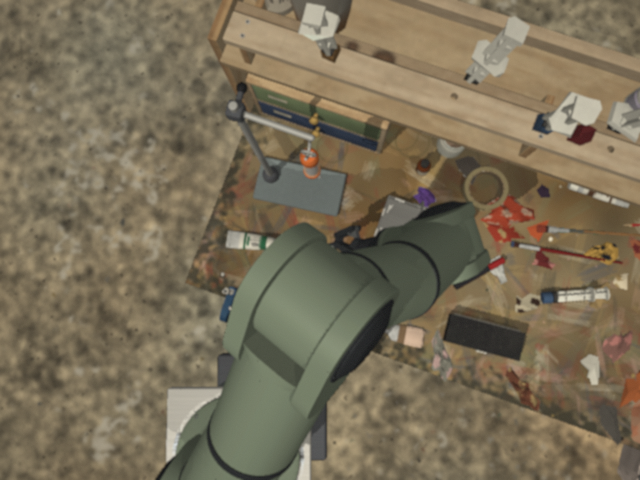

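View pics/side2.png

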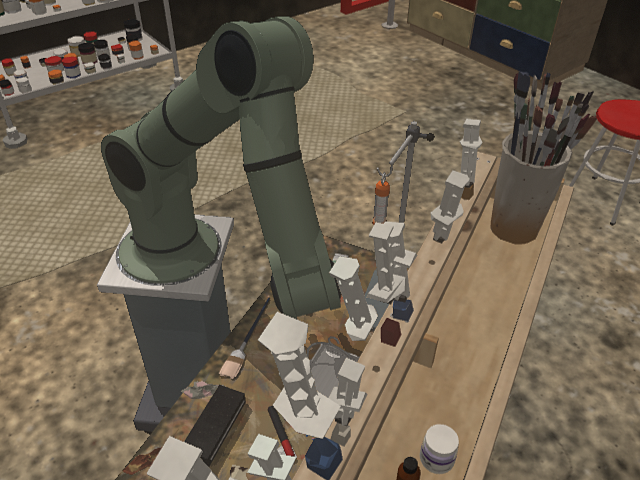

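```bash
python3 - <<'E'
from h import *
print(tri((305,285),(455,243)))
p,Rm=pose()
for d in (0,.05,.1,.15,.2):
    q=p-d*Rm[:,1]; print(d,q.round(3),proj("top",q).round(),proj("side",q).round())
h=np.array([.495,-.389,.148]); print("hook top",proj("top",h),proj("side",h))
print("hook rel tool",Rm.T@(h-p), "at grasp", Rm.T@(h-(p+.1*Rm[:,1])))
s=cv2.imread("pics/side2.png")[:,:,::-1]; crop(s,250,430,200,400,3.5,"pics/s2.png")
t=cv2.imread("pics/top2.png")[:,:,::-1]; crop(t,320,500,170,310,4,"pics/t2.png")
E
```

```text
(array([ 0.43836187, -0.42433724,  0.33349272]), np.float64(0.005931228684433815))
0 [ 0.428 -0.315  0.213] [385. 254.] [305. 288.]
0.05 [ 0.431 -0.348  0.25 ] [404. 250.] [305. 287.]
0.1 [ 0.435 -0.381  0.287] [425. 246.] [305. 286.]
0.15 [ 0.439 -0.414  0.324] [448. 242.] [304. 285.]
0.2 [ 0.443 -0.448  0.362] [472. 237.] [304. 284.]
hook top [418.18889196 223.17990171] [332.56186695 336.87877933]
hook rel tool [ 0.10423829 -0.00636251  0.05845835] at grasp [ 0.10423829 -0.10636251  0.05845835]
```

View pics/s2.png

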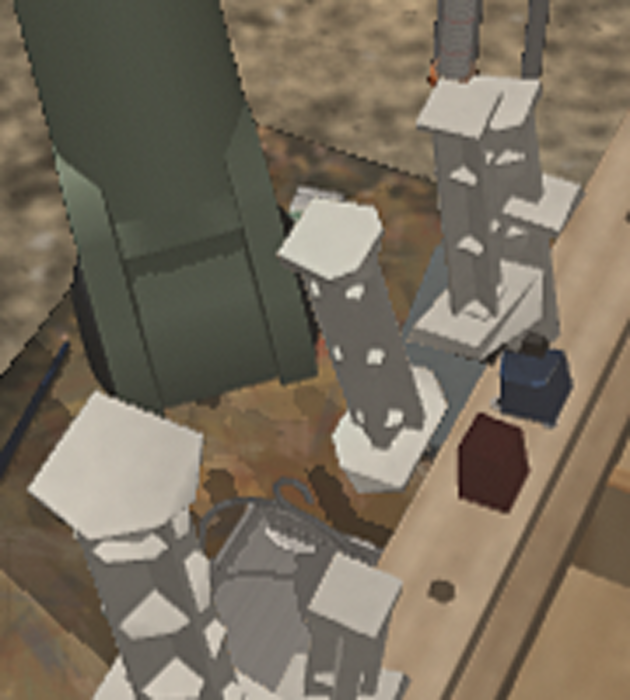

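View pics/t2.png

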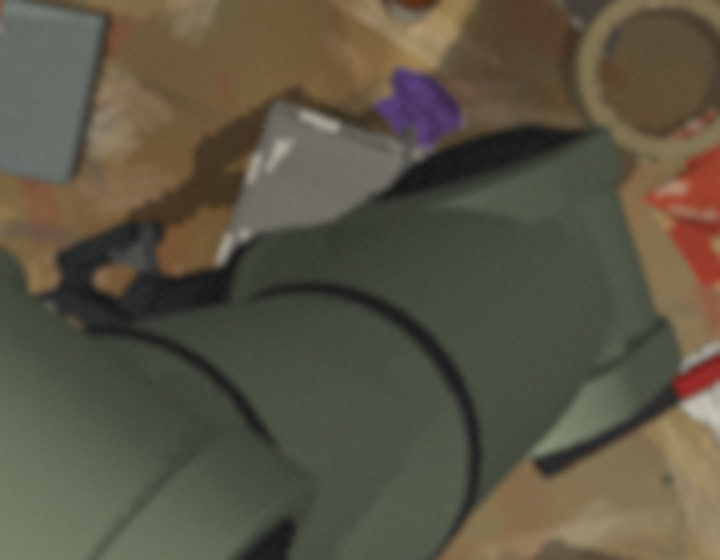

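Emit:
{"op": "jog_arm", "data": {"targets": [{"grip":62,"dx":0.01,"dy":0.74,"dz":-0.03,"wx":0.0,"wy":0.1,"wz":0.0},{"grip":62,"dx":0.0,"dy":0.73,"dz":-0.04,"wx":0.1,"wy":0.1,"wz":0.0},{"grip":62,"dx":0,"dy":0,"dz":0,"wx":0,"wy":0,"wz":0}]}}

```text
time_s: 3.4
eef_pos: [0.4197, -0.2703, 0.1689]
tcp_rot: [-0.324, 0.629, -0.248, 0.662]
contact_force: [-0.1, 0.9, 0.5]
finger_gap: 0.722
```

```bash
python3 - <<'E'
from h import *
Rg=leanR(TY); g=TUBE+.012*u(TY); g[2]=.024
p=graspTCP(g,Rg)
print(pose()[0],readout.get_obs()["contact_force"])
t=vision.capture("top");s=vision.capture("side");crop(t,200,400,170,320,4,"pics/t3.png");crop(s,250,400,200,350,4,"pics/s3.png")
plan(p,Rg,62,14)
E
```

```text
[ 0.41971941 -0.27025537  0.1689181 ] [-0.13908005  0.90463117  0.47073532]
L 39.5mm ang 0.3 n 3
[{"grip": 62, "dx": 0.03, "dy": 0.33, "dz": 0.0, "wx": 0.0, "wy": 0.1, "wz": 0.0}, {"grip": 62, "dx": 0.03, "dy": 0.33, "dz": -0.01, "wx": 0.1, "wy": 0.0, "wz": -0.1}, {"grip": 62, "dx": 0.03, "dy": 0.32, "dz": 0.0, "wx": 0.0, "wy": 0.1, "wz": 0.0}]
```

View pics/t3.png

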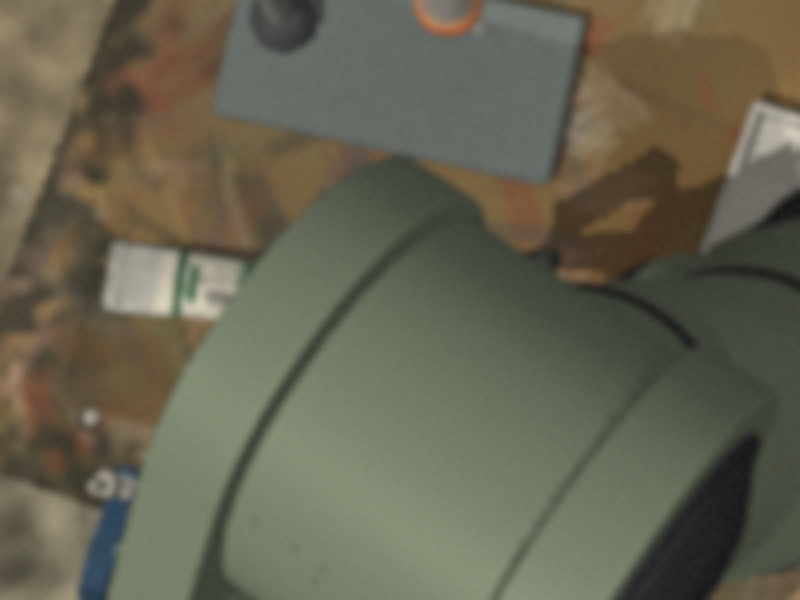

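View pics/s3.png

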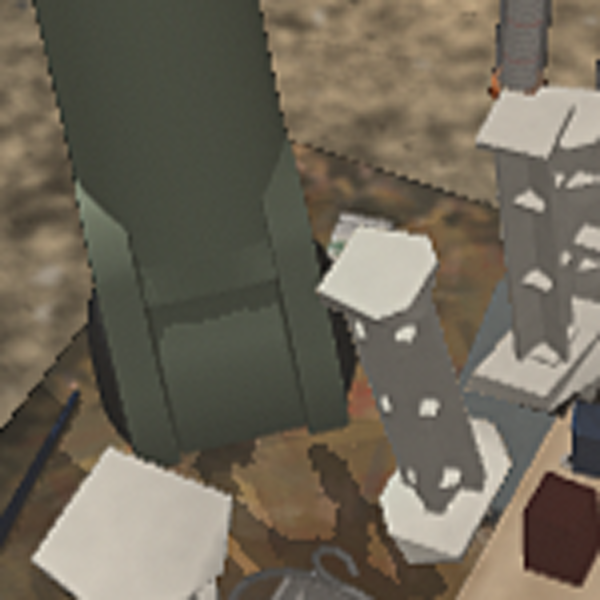

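Emit:
{"op": "jog_arm", "data": {"targets": [{"grip":62,"dx":0.03,"dy":0.33,"dz":0.0,"wx":0.0,"wy":0.1,"wz":0.0},{"grip":62,"dx":0.03,"dy":0.33,"dz":-0.01,"wx":0.1,"wy":0.0,"wz":-0.1},{"grip":62,"dx":0.03,"dy":0.32,"dz":0.0,"wx":0.0,"wy":0.1,"wz":0.0},{"grip":62,"dx":0,"dy":0,"dz":0,"wx":0,"wy":0,"wz":0}]}}

```text
time_s: 3.9
eef_pos: [0.4169, -0.2486, 0.1379]
tcp_rot: [-0.323, 0.629, -0.251, 0.661]
contact_force: [-0.1, -0.1, 0.4]
finger_gap: 0.726
```

Emit:
{"op": "jog_arm", "data": {"targets": [{"grip":0,"dx":0,"dy":0,"dz":0,"wx":0,"wy":0,"wz":0},{"grip":0,"dx":0,"dy":0,"dz":0,"wx":0,"wy":0,"wz":0},{"grip":0,"dx":0,"dy":0,"dz":0,"wx":0,"wy":0,"wz":0},{"grip":0,"dx":0,"dy":0,"dz":0,"wx":0,"wy":0,"wz":0},{"grip":0,"dx":0,"dy":0,"dz":0,"wx":0,"wy":0,"wz":0}]}}

```text
time_s: 4.4
eef_pos: [0.4173, -0.2505, 0.1398]
tcp_rot: [-0.323, 0.628, -0.252, 0.661]
contact_force: [-1.4, -2.3, 5.1]
finger_gap: 0.318
```

Emit:
{"op": "jog_arm", "data": {"targets": [{"grip":0,"dx":0,"dy":0,"dz":0,"wx":0,"wy":0,"wz":0},{"grip":0,"dx":-0.04,"dy":-0.05,"dz":0,"wx":0,"wy":0,"wz":0}]}}

```text
time_s: 4.6
eef_pos: [0.4173, -0.2505, 0.142]
tcp_rot: [-0.323, 0.629, -0.252, 0.661]
contact_force: [0.1, 0.2, -1.0]
finger_gap: 0.318
```

Emit:
{"op": "jog_arm", "data": {"targets": [{"grip":0,"dx":-0.17,"dy":-0.19,"dz":0,"wx":0,"wy":0,"wz":0},{"grip":0,"dx":-0.17,"dy":-0.19,"dz":0,"wx":0,"wy":0,"wz":0},{"grip":0,"dx":-0.17,"dy":-0.19,"dz":0,"wx":0,"wy":0,"wz":0},{"grip":0,"dx":0,"dy":0,"dz":0,"wx":0,"wy":0,"wz":0}]}}

```text
time_s: 5.0
eef_pos: [0.4176, -0.2504, 0.174]
tcp_rot: [-0.323, 0.628, -0.252, 0.661]
contact_force: [0.1, 0.6, -1.2]
finger_gap: 0.322
```

```bash
python3 - <<'E'
from h import *
o=readout.get_obs();print(pose()[0],o["contact_force"],o["wrist_torque"],o["finger_gap"])
s=vision.capture("side");crop(s,250,400,200,350,4,"pics/s4.png")
E
```

```text
[ 0.41757391 -0.25039791  0.17398799] [ 0.0518783   0.55461343 -1.22957362] [-0.86977826 -0.1027522   0.02422622] 0.32224614062849
```

View pics/s4.png

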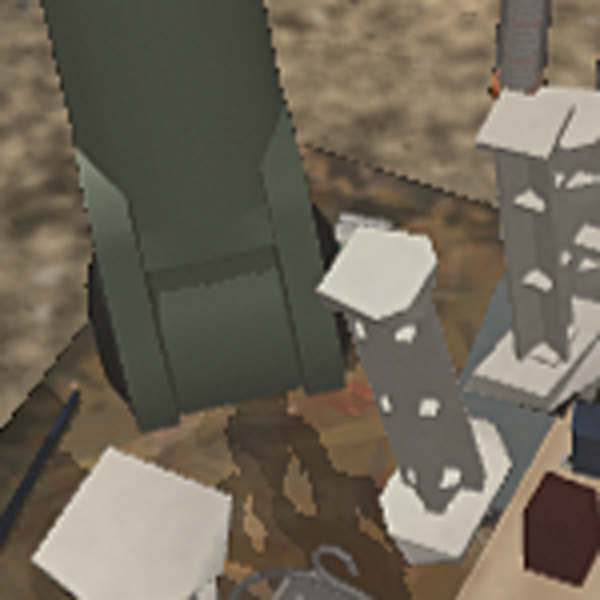

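```bash
cat >> h.py <<'E'
Rt=leanR(TRX-90)
PF=graspTCP(TRAY+.012*u(TRX-90),Rt); PF[2]=.144
E
python3 - <<'E'
from h import *
p0,R0=pose()
print("final",PF,"pre",PF-.13*Rt[:,1])
q=plan(np.array([.418,-.29,.33]),R0,0,38)
B=PF-.13*Rt[:,1]; B[2]+=.10; print(B)
plan(B,Rt,0,34,start=q)
E
```

```text
final [ 0.45390871 -0.49717358  0.144     ] pre [ 0.42301903 -0.57849124  0.24060883]
L 161.7mm ang 0.0 n 5
[{"grip": 0, "dx": -0.38, "dy": -0.72, "dz": -0.02, "wx": 0.0, "wy": 0.0, "wz": 0.0}, {"grip": 0, "dx": -0.37, "dy": -0.71, "dz": -0.02, "wx": 0.0, "wy": 0.0, "wz": 0.0}, {"grip": 0, "dx": -0.38, "dy": -0.72, "dz": -0.01, "wx": 0.0, "wy": 0.0, "wz": 0.0}, {"grip": 0, "dx": -0.38, "dy": -0.71, "dz": -0.02, "wx": 0.0, "wy": 0.0, "wz": 0.0}, {"grip": 0, "dx": -0.37, "dy": -0.72, "dz": -0.02, "wx": 0.0, "wy": 0.0, "wz": 0.0}]
[ 0.42301903 -0.57849124  0.34060883]
L 288.6mm ang 27.2 n 9
[{"grip": 0, "dx": 0.57, "dy": -0.55, "dz": -0.07, "wx": 2.0, "wy": 2.3, "wz": 0.0}, {"grip": 0, "dx": 0.58, "dy": -0.56, "dz": -0.04, "wx": 2.0, "wy": 2.2, "wz": 0.0}, {"grip": 0, "dx": 0.58, "dy": -0.56, "dz": 0.01, "wx": 2.0, "wy": 2.3, "wz": 0.0}, {"grip": 0, "dx": 0.57, "dy": -0.55, "dz": 0.05, "wx": 2.0, "wy": 2.2, "wz": 0.0}, {"grip": 0, "dx": 0.57, "dy": -0.56, "dz": 0.1, "wx": 2.0, "wy": 2.3, "wz": 0.0}]
[{"grip": 0, "dx": 0.57, "dy": -0.55, "dz": 0.13, "wx": 2.0, "wy": 2.2, "wz": 0.1}, {"grip": 0, "dx": 0.56, "dy": -0.54, "dz": 0.18, "wx": 2.1, "wy": 2.3, "wz": 0.0}, {"grip": 0, "dx": 0.56, "dy": -0.54, "dz": 0.22, "wx": 2.0, "wy": 2.2, "wz": 0.0}, {"grip": 0, "dx": 0.54, "dy": -0.53, "dz": 0.26, "wx": 2.0, "wy": 2.3, "wz": 0.0}]
```

Emit:
{"op": "jog_arm", "data": {"targets": [{"grip":0,"dx":-0.38,"dy":-0.72,"dz":-0.02,"wx":0.0,"wy":0.0,"wz":0.0},{"grip":0,"dx":-0.37,"dy":-0.71,"dz":-0.02,"wx":0.0,"wy":0.0,"wz":0.0},{"grip":0,"dx":-0.38,"dy":-0.72,"dz":-0.01,"wx":0.0,"wy":0.0,"wz":0.0},{"grip":0,"dx":-0.38,"dy":-0.71,"dz":-0.02,"wx":0.0,"wy":0.0,"wz":0.0},{"grip":0,"dx":-0.37,"dy":-0.72,"dz":-0.02,"wx":0.0,"wy":0.0,"wz":0.0}]}}

```text
time_s: 5.55
eef_pos: [0.4178, -0.2903, 0.3302]
tcp_rot: [-0.323, 0.629, -0.252, 0.661]
contact_force: [1.0, -0.8, -2.0]
finger_gap: 0.32
```

```bash
python3 - <<'E'
from h import *
o=readout.get_obs();print(pose()[0],o["contact_force"],np.round(o["joint_positions"],2))
t=vision.capture("top");cv2.imwrite("pics/t5.png",t[:,:,::-1])
s=vision.capture("side");cv2.imwrite("pics/s5.png",s[:,:,::-1])
B=PF-.11*Rt[:,1]; B[2]+=.10; print(B)
plan(B,Rt,0,34)
E
```

```text
[ 0.4177883  -0.29029385  0.33024876] [ 0.99353538 -0.77932173 -1.98657303] [ 0.44  0.62  0.29  1.82 -0.64  1.39  1.18]
[ 0.42777129 -0.56598083  0.32574593]
L 274.8mm ang 27.1 n 9
[{"grip": 0, "dx": 0.58, "dy": -0.49, "dz": -0.06, "wx": 2.0, "wy": 2.3, "wz": 0.0}, {"grip": 0, "dx": 0.58, "dy": -0.5, "dz": -0.01, "wx": 2.0, "wy": 2.2, "wz": 0.0}, {"grip": 0, "dx": 0.58, "dy": -0.49, "dz": 0.02, "wx": 2.0, "wy": 2.3, "wz": 0.1}, {"grip": 0, "dx": 0.58, "dy": -0.5, "dz": 0.06, "wx": 2.0, "wy": 2.2, "wz": 0.0}, {"grip": 0, "dx": 0.57, "dy": -0.49, "dz": 0.11, "wx": 2.0, "wy": 2.3, "wz": 0.0}]
[{"grip": 0, "dx": 0.57, "dy": -0.49, "dz": 0.14, "wx": 1.9, "wy": 2.3, "wz": 0.0}, {"grip": 0, "dx": 0.57, "dy": -0.48, "dz": 0.18, "wx": 2.0, "wy": 2.2, "wz": 0.0}, {"grip": 0, "dx": 0.55, "dy": -0.47, "dz": 0.22, "wx": 2.0, "wy": 2.3, "wz": 0.1}, {"grip": 0, "dx": 0.55, "dy": -0.47, "dz": 0.26, "wx": 2.0, "wy": 2.2, "wz": 0.0}]
```

View pics/t5.png

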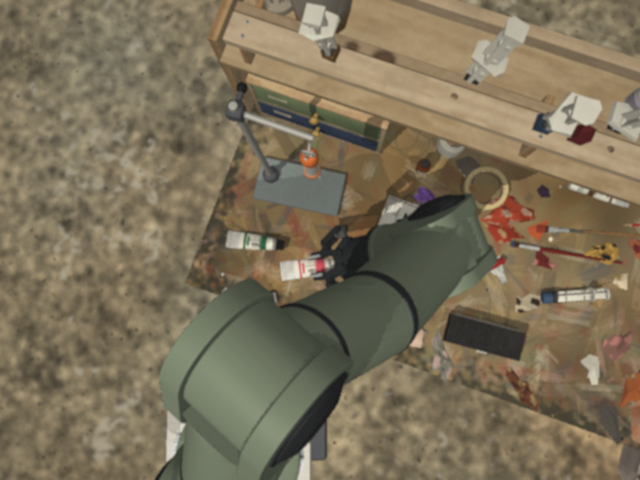

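View pics/s5.png

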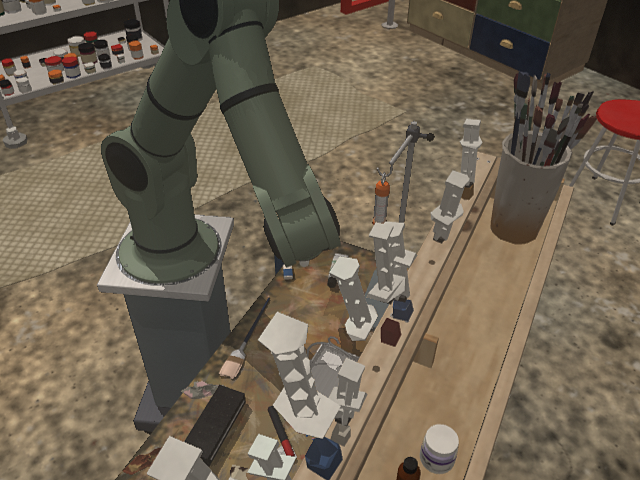

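```bash
python3 - <<'E'
from h import *
t=cv2.imread("pics/t5.png")[:,:,::-1]; crop(t,260,370,220,290,7,"pics/t5c.png")
p,Rm=pose(); g=p+.155*Rm[:,1]; print(g)
for v in (.19,.195,.20):
    e=onplane("top",281.5,270.5,v); d=e-g; print(v,e,np.linalg.norm(d[:2]),np.degrees(np.arctan2(d[1],d[0])))
E
```

```text
[ 0.40730883 -0.18879809  0.21660539]
0.19 [ 0.39938721 -0.11565918  0.19      ] 0.07356665075595754 96.18157023605787
0.195 [ 0.39911357 -0.11615897  0.195     ] 0.07309995754421796 96.43698649981717
0.2 [ 0.39883992 -0.11665876  0.2       ] 0.07263473565966241 96.69567981658813
```

View pics/t5c.png

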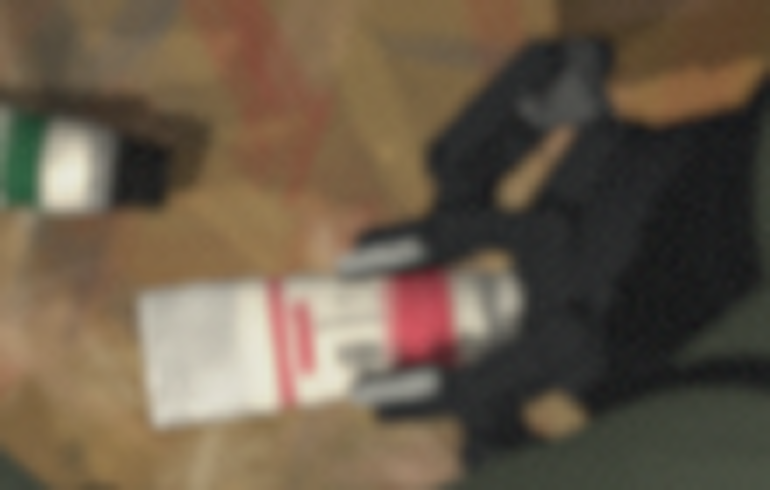

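```bash
sed -i 's/TRAY+.012/TRAY+.014/' h.py; python3 - <<'E'
from h import *
B=PF-.11*Rt[:,1]; B[2]+=.10; print(B)
plan(B,Rt,0,34)
E
```

```text
[ 0.42706107 -0.56785048  0.32574593]
L 276.6mm ang 27.1 n 9
[{"grip": 0, "dx": 0.58, "dy": -0.5, "dz": -0.06, "wx": 2.0, "wy": 2.3, "wz": 0.0}, {"grip": 0, "dx": 0.59, "dy": -0.5, "dz": -0.02, "wx": 2.0, "wy": 2.2, "wz": 0.0}, {"grip": 0, "dx": 0.58, "dy": -0.49, "dz": 0.02, "wx": 2.0, "wy": 2.3, "wz": 0.1}, {"grip": 0, "dx": 0.58, "dy": -0.5, "dz": 0.06, "wx": 2.0, "wy": 2.2, "wz": 0.0}, {"grip": 0, "dx": 0.58, "dy": -0.5, "dz": 0.11, "wx": 2.0, "wy": 2.3, "wz": 0.0}]
[{"grip": 0, "dx": 0.58, "dy": -0.49, "dz": 0.14, "wx": 1.9, "wy": 2.3, "wz": 0.0}, {"grip": 0, "dx": 0.56, "dy": -0.48, "dz": 0.18, "wx": 2.0, "wy": 2.2, "wz": 0.0}, {"grip": 0, "dx": 0.56, "dy": -0.48, "dz": 0.22, "wx": 2.0, "wy": 2.3, "wz": 0.1}, {"grip": 0, "dx": 0.55, "dy": -0.47, "dz": 0.26, "wx": 2.0, "wy": 2.2, "wz": 0.0}]
```

Emit:
{"op": "jog_arm", "data": {"targets": [{"grip":0,"dx":0.58,"dy":-0.5,"dz":-0.06,"wx":2.0,"wy":2.3,"wz":0.0},{"grip":0,"dx":0.59,"dy":-0.5,"dz":-0.02,"wx":2.0,"wy":2.2,"wz":0.0},{"grip":0,"dx":0.58,"dy":-0.49,"dz":0.02,"wx":2.0,"wy":2.3,"wz":0.1},{"grip":0,"dx":0.58,"dy":-0.5,"dz":0.06,"wx":2.0,"wy":2.2,"wz":0.0},{"grip":0,"dx":0.58,"dy":-0.5,"dz":0.11,"wx":2.0,"wy":2.3,"wz":0.0}]}}

```text
time_s: 6.15
eef_pos: [0.4231, -0.4447, 0.3242]
tcp_rot: [-0.237, 0.667, -0.336, 0.621]
contact_force: [0.7, 0.2, -1.8]
finger_gap: 0.318
```

Emit:
{"op": "jog_arm", "data": {"targets": [{"grip":0,"dx":0.58,"dy":-0.49,"dz":0.14,"wx":1.9,"wy":2.3,"wz":0.0},{"grip":0,"dx":0.56,"dy":-0.48,"dz":0.18,"wx":2.0,"wy":2.2,"wz":0.0},{"grip":0,"dx":0.56,"dy":-0.48,"dz":0.22,"wx":2.0,"wy":2.3,"wz":0.1},{"grip":0,"dx":0.55,"dy":-0.47,"dz":0.26,"wx":2.0,"wy":2.2,"wz":0.0},{"grip":0,"dx":0,"dy":0,"dz":0,"wx":0,"wy":0,"wz":0}]}}

```text
time_s: 6.65
eef_pos: [0.4258, -0.5692, 0.3198]
tcp_rot: [-0.165, 0.69, -0.399, 0.581]
contact_force: [-1.5, 0.2, -2.4]
finger_gap: 0.323
```

```bash
python3 - <<'E'
from h import *
o=readout.get_obs();print(pose()[0],o["contact_force"],np.round(o["joint_positions"],2))
t=vision.capture("top");cv2.imwrite("pics/t6.png",t[:,:,::-1]);crop(t,340,540,170,310,4,"pics/t6c.png")
B=PF-.11*Rt[:,1]
plan(B,Rt,0,34)
E
```

```text
[ 0.42580267 -0.56920229  0.31979986] [-1.47242632  0.21936625 -2.38245658] [ 0.77  0.93  0.4   1.25 -0.83  1.62  0.95]
L 94.2mm ang 0.4 n 3
[{"grip": 0, "dx": 0.53, "dy": 0.58, "dz": 0.01, "wx": 0.1, "wy": -0.1, "wz": 0.0}, {"grip": 0, "dx": 0.52, "dy": 0.58, "dz": 0.01, "wx": 0.1, "wy": -0.1, "wz": -0.1}, {"grip": 0, "dx": 0.53, "dy": 0.59, "dz": 0.01, "wx": 0.1, "wy": -0.1, "wz": 0.0}]
```

View pics/t6c.png

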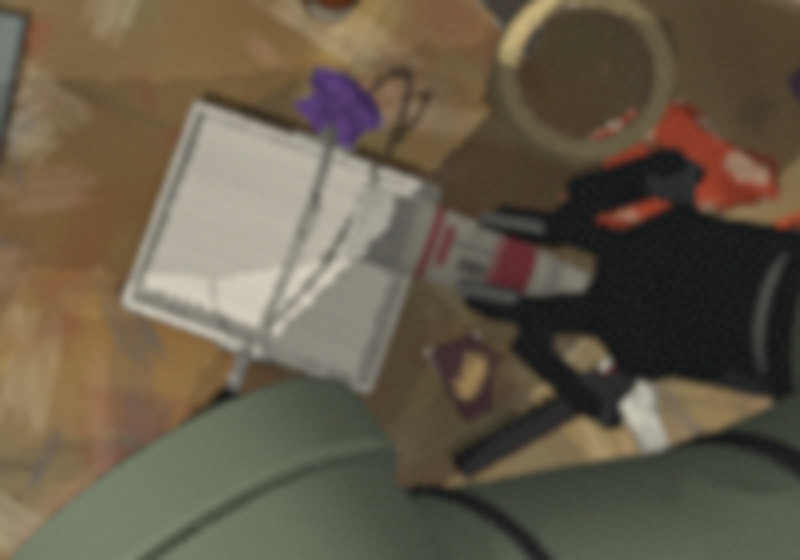

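```bash
python3 - <<'E'
from h import *
f=lambda x,y,z: onplane("top",340+x/4-.375,170+y/4-.375,z)
P=np.array([f(*p,.018) for p in [(200,100),(442,188),(368,392),(122,303)]]); print(P.mean(0))
for i in range(4):
    d=P[(i+1)%4]-P[i]; print(np.linalg.norm(d),np.degrees(np.arctan2(d[1],d[0])))
# bail line: from far foot to near foot (x=-64..64 at rim) 
a=f(330,130,.018);b=f(245,360,.018); print("bail ends",a,b,(a+b)/2)
p,Rm=pose(); zb=p[2]-.140
# pink band center & tube axis
for q in [(432,238),(516,263)]:
    w=f(*q,zb+.029); l=R.from_euler('z',TRX,degrees=True).as_matrix().T@(w-TRAY); print("tray frame",l.round(4))
g=p+.155*Rm[:,1]; print("grasp in tray",R.from_euler('z',TRX,degrees=True).as_matrix().T@(g-TRAY))
E
```

```text
[ 0.49515751 -0.38874282  0.018     ]
0.14460885023777922 -111.056541915144
0.1229663229677273 158.59249449969258
0.14551453752422047 69.37300575176121
0.1240659680480139 -21.820788570966776
bail ends [ 0.56043986 -0.4170112   0.018     ] [ 0.43064797 -0.36606547  0.018     ] [ 0.49554391 -0.39153833  0.018     ]
tray frame [-0.0021 -0.0517  0.209 ]
tray frame [ 0.0003 -0.0931  0.209 ]
grasp in tray [-0.00141735 -0.08734708  0.20497826]
```

Emit:
{"op": "jog_arm", "data": {"targets": [{"grip":0,"dx":0.53,"dy":0.58,"dz":0.01,"wx":0.1,"wy":-0.1,"wz":0.0},{"grip":0,"dx":0.52,"dy":0.58,"dz":0.01,"wx":0.1,"wy":-0.1,"wz":-0.1},{"grip":0,"dx":0.53,"dy":0.59,"dz":0.01,"wx":0.1,"wy":-0.1,"wz":0.0},{"grip":0,"dx":0,"dy":0,"dz":0,"wx":0,"wy":0,"wz":0}]}}

```text
time_s: 7.1
eef_pos: [0.4281, -0.5648, 0.223]
tcp_rot: [-0.166, 0.688, -0.397, 0.584]
contact_force: [0.3, 0.7, -0.9]
finger_gap: 0.319
```

```bash
python3 - <<'E'
from h import *
o=readout.get_obs();print(pose()[0],o["contact_force"])
t=vision.capture("top");crop(t,340,540,170,310,4,"pics/t7c.png")
plan(PF-.01*Rt[:,1],Rt,0,20)
E
```

```text
[ 0.42811714 -0.56479852  0.22300978] [ 0.28024883  0.67453284 -0.87902531]
L 98.4mm ang 0.2 n 5
[{"grip": 0, "dx": 0.01, "dy": 0.49, "dz": 0.0, "wx": 0.0, "wy": 0.0, "wz": 0.0}, {"grip": 0, "dx": 0.01, "dy": 0.49, "dz": 0.0, "wx": 0.0, "wy": 0.0, "wz": -0.1}, {"grip": 0, "dx": 0.01, "dy": 0.5, "dz": 0.0, "wx": 0.1, "wy": 0.1, "wz": 0.0}, {"grip": 0, "dx": 0.01, "dy": 0.49, "dz": -0.01, "wx": 0.0, "wy": 0.0, "wz": 0.0}, {"grip": 0, "dx": 0.01, "dy": 0.49, "dz": 0.0, "wx": 0.0, "wy": 0.0, "wz": 0.0}]
```

View pics/t7c.png

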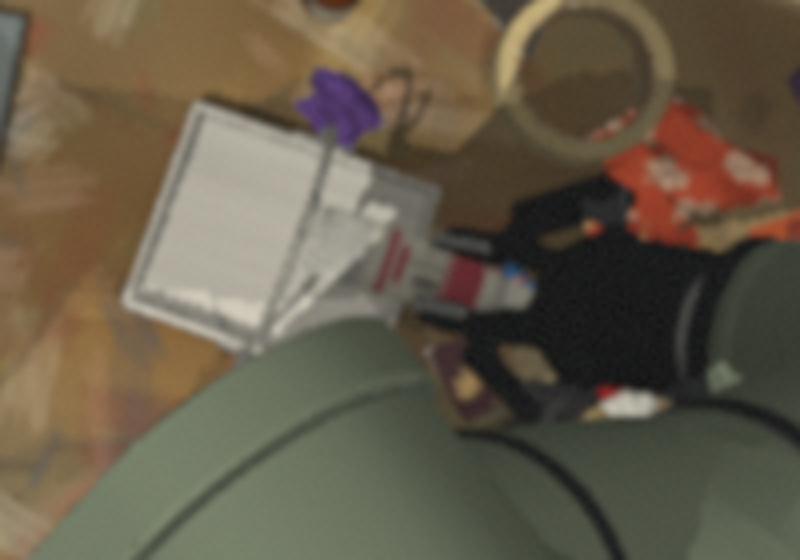

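Emit:
{"op": "jog_arm", "data": {"targets": [{"grip":0,"dx":0.01,"dy":0.49,"dz":0.0,"wx":0.0,"wy":0.0,"wz":0.0},{"grip":0,"dx":0.01,"dy":0.49,"dz":0.0,"wx":0.0,"wy":0.0,"wz":-0.1},{"grip":0,"dx":0.01,"dy":0.5,"dz":0.0,"wx":0.1,"wy":0.1,"wz":0.0},{"grip":0,"dx":0.01,"dy":0.49,"dz":-0.01,"wx":0.0,"wy":0.0,"wz":0.0},{"grip":0,"dx":0,"dy":0,"dz":0,"wx":0.0,"wy":0.0,"wz":0.0}]}}

```text
time_s: 7.65
eef_pos: [0.4475, -0.5168, 0.1682]
tcp_rot: [-0.167, 0.686, -0.4, 0.585]
contact_force: [0.9, 1.0, -1.0]
finger_gap: 0.318
```

```bash
python3 - <<'E'
from h import *
o=readout.get_obs();print(pose()[0],o["contact_force"])
t=vision.capture("top");crop(t,340,540,170,310,4,"pics/t8c.png")
plan(PF,Rt,0,8)
E
```

```text
[ 0.44747447 -0.51681219  0.16821416] [ 0.87722123  1.01273137 -0.97570542]
L 32.2mm ang 0.2 n 5
[{"grip": 0, "dx": 0.01, "dy": 0.16, "dz": -0.01, "wx": 0.0, "wy": 0.0, "wz": 0.0}, {"grip": 0, "dx": 0.01, "dy": 0.16, "dz": 0.0, "wx": 0.0, "wy": 0.1, "wz": 0.0}, {"grip": 0, "dx": 0.01, "dy": 0.16, "dz": -0.01, "wx": -0.1, "wy": 0.0, "wz": 0.0}, {"grip": 0, "dx": 0.01, "dy": 0.16, "dz": 0.0, "wx": 0.0, "wy": 0.0, "wz": 0.1}, {"grip": 0, "dx": 0.01, "dy": 0.16, "dz": 0.0, "wx": 0.0, "wy": 0.1, "wz": 0.0}]
```

View pics/t8c.png

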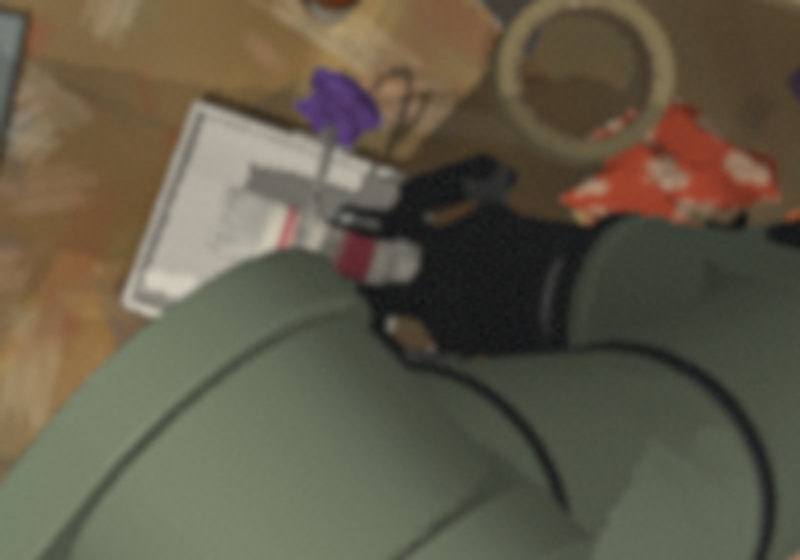

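Emit:
{"op": "jog_arm", "data": {"targets": [{"grip":0,"dx":0.01,"dy":0.16,"dz":-0.01,"wx":0.0,"wy":0.0,"wz":0.0},{"grip":0,"dx":0.01,"dy":0.16,"dz":0.0,"wx":0.0,"wy":0.1,"wz":0.0},{"grip":0,"dx":0.01,"dy":0.16,"dz":-0.01,"wx":-0.1,"wy":0.0,"wz":0.0},{"grip":0,"dx":0.01,"dy":0.16,"dz":0.0,"wx":0.0,"wy":0.0,"wz":0.0},{"grip":0,"dx":0,"dy":0,"dz":0,"wx":0.0,"wy":0.0,"wz":0.0}]}}

```text
time_s: 8.2
eef_pos: [0.4514, -0.5027, 0.147]
tcp_rot: [-0.167, 0.687, -0.4, 0.583]
contact_force: [-0.1, -0.3, -1.7]
finger_gap: 0.321
```

```bash
python3 - <<'E'
from h import *
o=readout.get_obs();print(pose()[0],o["contact_force"])
t=vision.capture("top");crop(t,340,540,170,310,4,"pics/t9c.png")
p,Rm=pose(); g=p+.155*Rm[:,1]; print("grasp in tray",R.from_euler('z',TRX,degrees=True).as_matrix().T@(g-TRAY))
plan(PF,Rt,0,8)
E
```

```text
[ 0.45142489 -0.50269223  0.14698212] [-0.05070816 -0.30406518 -1.72018156]
grasp in tray [-0.00030013 -0.01860628  0.03210834]
L 5.6mm ang 0.1 n 1
[{"grip": 0, "dx": -0.03, "dy": 0.14, "dz": 0.01, "wx": 0.0, "wy": 0.0, "wz": 0.1}]
```

View pics/t9c.png

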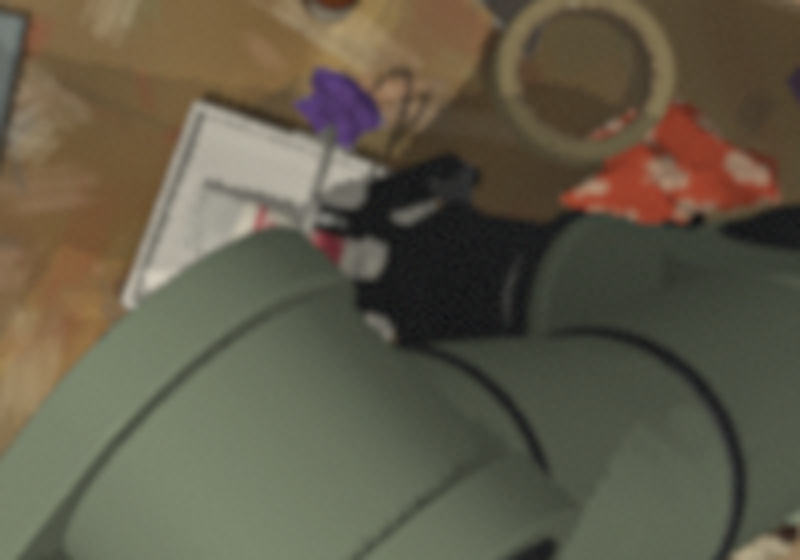

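Emit:
{"op": "jog_arm", "data": {"targets": [{"grip":0,"dx":-0.02,"dy":0.07,"dz":0.01,"wx":0.0,"wy":0.0,"wz":0.0},{"grip":0,"dx":-0.01,"dy":0.07,"dz":0.0,"wx":0.0,"wy":0.0,"wz":0.0},{"grip":0,"dx":0,"dy":0,"dz":0,"wx":0.0,"wy":0.0,"wz":0.0}]}}

```text
time_s: 8.55
eef_pos: [0.4534, -0.4989, 0.1443]
tcp_rot: [-0.167, 0.687, -0.4, 0.583]
contact_force: [-0.1, 0.1, -1.2]
finger_gap: 0.316
```

Emit:
{"op": "jog_arm", "data": {"targets": [{"grip":0,"dx":0.02,"dy":0.02,"dz":0,"wx":0.0,"wy":0.0,"wz":0.0},{"grip":0,"dx":0,"dy":0,"dz":0,"wx":0.0,"wy":0.0,"wz":0.0}]}}

```text
time_s: 8.75
eef_pos: [0.4532, -0.4994, 0.1432]
tcp_rot: [-0.167, 0.687, -0.4, 0.583]
contact_force: [0.7, -0.1, -0.9]
finger_gap: 0.322
```

Emit:
{"op": "jog_arm", "data": {"targets": [{"grip":0,"dx":0.02,"dy":0.02,"dz":0,"wx":0.0,"wy":0.0,"wz":0.0},{"grip":0,"dx":0,"dy":0,"dz":0,"wx":0.0,"wy":0.0,"wz":0.0}]}}

```text
time_s: 8.95
eef_pos: [0.4531, -0.4995, 0.1428]
tcp_rot: [-0.166, 0.687, -0.4, 0.583]
contact_force: [-2.2, -0.1, 7.0]
finger_gap: 0.316
```

Emit:
{"op": "jog_arm", "data": {"targets": [{"grip":0,"dx":-0.01,"dy":-0.01,"dz":0,"wx":0.0,"wy":0.0,"wz":0.0},{"grip":36,"dx":0,"dy":0,"dz":0,"wx":0.0,"wy":0.0,"wz":0.0},{"grip":44,"dx":0,"dy":0,"dz":0,"wx":0.0,"wy":0.0,"wz":0.0},{"grip":48,"dx":0,"dy":0,"dz":0,"wx":0.0,"wy":0.0,"wz":0.0},{"grip":48,"dx":0,"dy":0,"dz":0,"wx":0.0,"wy":0.0,"wz":0.0}]}}

```text
time_s: 9.45
eef_pos: [0.4532, -0.4993, 0.1427]
tcp_rot: [-0.167, 0.687, -0.4, 0.583]
contact_force: [-0.9, 0.0, 0.9]
finger_gap: 0.561
```

```bash
python3 - <<'E'
from h import *
o=readout.get_obs();print(pose()[0],o["contact_force"],o["finger_gap"])
t=vision.capture("top");crop(t,340,540,170,310,4,"pics/t10c.png")
E
```

```text
[ 0.45320954 -0.49931569  0.1426849 ] [-0.94602294  0.00973628  0.9472051 ] 0.560843180969365
```

View pics/t10c.png

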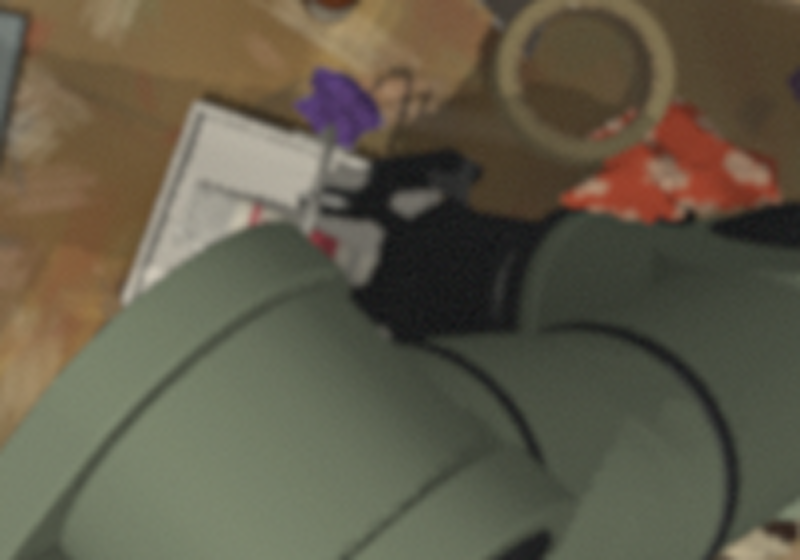

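Emit:
{"op": "jog_arm", "data": {"targets": [{"grip":48,"dx":0,"dy":-0.25,"dz":0,"wx":0.0,"wy":0.0,"wz":0.0},{"grip":48,"dx":0,"dy":-0.5,"dz":0,"wx":0.0,"wy":0.0,"wz":0.0},{"grip":48,"dx":0,"dy":-0.8,"dz":0,"wx":0.0,"wy":0.0,"wz":0.0},{"grip":60,"dx":0,"dy":-0.8,"dz":0,"wx":0.0,"wy":0.0,"wz":0.0},{"grip":60,"dx":-0.4,"dy":-0.8,"dz":0,"wx":0.0,"wy":0.0,"wz":0.0}]}}

```text
time_s: 10.0
eef_pos: [0.4257, -0.5686, 0.2476]
tcp_rot: [-0.166, 0.688, -0.401, 0.582]
contact_force: [-0.0, 0.3, -0.3]
finger_gap: 0.705
```

```bash
python3 - <<'E'
from h import *
o=readout.get_obs();print(pose()[0],o["contact_force"],np.round(o["joint_positions"],2))
t=vision.capture("top");crop(t,340,540,170,310,4,"pics/t11c.png")
cv2.imwrite("pics/s11.png",vision.capture("side")[:,:,::-1])
E
```

```text
[ 0.42568577 -0.56855518  0.24758526] [-0.02402801  0.34684987 -0.33268424] [ 0.77  1.01  0.38  1.28 -0.85  1.53  1.02]
```

View pics/t11c.png

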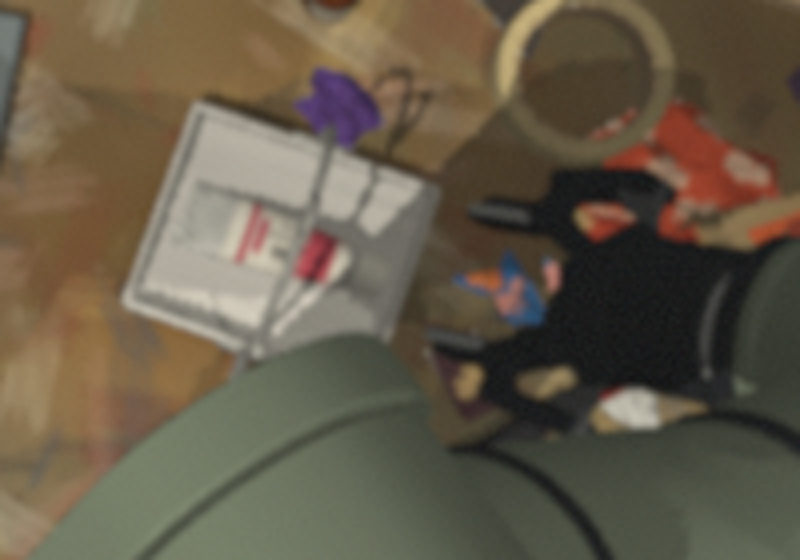

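View pics/s11.png

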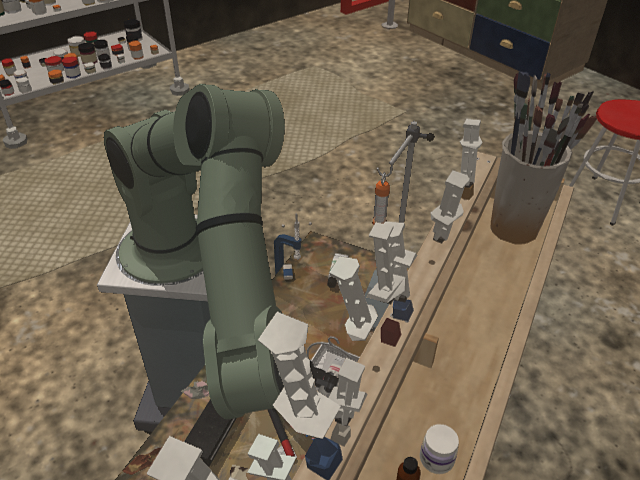

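```bash
python3 - <<'E'
from h import *
f=lambda x,y,z: R.from_euler('z',TRX,degrees=True).as_matrix().T@(onplane("top",340+x/4-.375,170+y/4-.375,z)-TRAY)
for q in [(318,257,.032),(255,235,.025),(187,215,.008),(350,268,.02)]: print(q,f(*q).round(4))
E
```

```text
(318, 257, 0.032) [-0.0017 -0.0192  0.032 ]
(255, 235, 0.025) [-0.001   0.0172  0.025 ]
(187, 215, 0.008) [-0.0008  0.0562  0.008 ]
(350, 268, 0.02) [ 0.0005 -0.0391  0.02  ]
```

```bash
cat >> h.py <<'E'
def handR(xyaw,lean=20):
    l=np.radians(lean); f=u(xyaw)*np.sin(l)-np.array([0,0,np.cos(l)]); return tool(f,u(xyaw-90))
HG=TRAY-.12*u(TRX); HG[2]=.029
E
python3 - <<'E'
from h import *
Rh=handR(TRX); P=graspTCP(HG,Rh); print(HG,P)
p0,R0=pose()
q=plan(np.array([.40,-.54,.38]),R0,60,38)
q=plan(P+[0,0,.15],Rh,60,34,start=q)
E
```

```text
[ 0.38282092 -0.34638716  0.029     ] [ 0.33326289 -0.32756184  0.17465236]
L 133.7mm ang 0.0 n 4
[{"grip": 60, "dx": -0.62, "dy": -0.52, "dz": -0.22, "wx": 0.0, "wy": 0.0, "wz": 0.0}, {"grip": 60, "dx": -0.61, "dy": -0.52, "dz": -0.21, "wx": 0.0, "wy": 0.0, "wz": 0.0}, {"grip": 60, "dx": -0.62, "dy": -0.53, "dz": -0.22, "wx": 0.0, "wy": 0.0, "wz": 0.0}, {"grip": 60, "dx": -0.61, "dy": -0.52, "dz": -0.21, "wx": 0.0, "wy": 0.0, "wz": 0.0}]
L 229.7mm ang 91.9 n 13
[{"grip": 60, "dx": -0.18, "dy": 0.3, "dz": -0.27, "wx": 3.5, "wy": 6.0, "wz": -1.3}, {"grip": 60, "dx": -0.16, "dy": 0.28, "dz": -0.3, "wx": 3.6, "wy": 5.9, "wz": -1.3}, {"grip": 60, "dx": -0.13, "dy": 0.26, "dz": -0.33, "wx": 3.5, "wy": 6.0, "wz": -1.4}, {"grip": 60, "dx": -0.1, "dy": 0.23, "dz": -0.36, "wx": 3.6, "wy": 6.0, "wz": -1.3}, {"grip": 60, "dx": -0.07, "dy": 0.21, "dz": -0.39, "wx": 3.5, "wy": 6.0, "wz": -1.3}]
[{"grip": 60, "dx": -0.03, "dy": 0.18, "dz": -0.4, "wx": 3.6, "wy": 5.9, "wz": -1.3}, {"grip": 60, "dx": 0.01, "dy": 0.16, "dz": -0.41, "wx": 3.5, "wy": 6.0, "wz": -1.4}, {"grip": 60, "dx": 0.05, "dy": 0.13, "dz": -0.42, "wx": 3.6, "wy": 6.0, "wz": -1.3}, {"grip": 60, "dx": 0.09, "dy": 0.11, "dz": -0.42, "wx": 3.5, "wy": 6.0, "wz": -1.3}, {"grip": 60, "dx": 0.13, "dy": 0.08, "dz": -0.41, "wx": 3.5, "wy": 5.9, "wz": -1.4}]
[{"grip": 60, "dx": 0.17, "dy": 0.07, "dz": -0.41, "wx": 3.6, "wy": 6.0, "wz": -1.3}, {"grip": 60, "dx": 0.21, "dy": 0.04, "dz": -0.38, "wx": 3.5, "wy": 6.0, "wz": -1.3}, {"grip": 60, "dx": 0.25, "dy": 0.02, "dz": -0.37, "wx": 3.6, "wy": 6.0, "wz": -1.3}]
```

Emit:
{"op": "jog_arm", "data": {"targets": [{"grip":60,"dx":-0.62,"dy":-0.52,"dz":-0.22,"wx":0.0,"wy":0.0,"wz":0.0},{"grip":60,"dx":-0.61,"dy":-0.52,"dz":-0.21,"wx":0.0,"wy":0.0,"wz":0.0},{"grip":60,"dx":-0.62,"dy":-0.53,"dz":-0.22,"wx":0.0,"wy":0.0,"wz":0.0},{"grip":60,"dx":-0.61,"dy":-0.52,"dz":-0.21,"wx":0.0,"wy":0.0,"wz":0.0}]}}

```text
time_s: 10.5
eef_pos: [0.4008, -0.5381, 0.3768]
tcp_rot: [-0.167, 0.687, -0.4, 0.583]
contact_force: [0.3, 0.7, 0.3]
finger_gap: 0.7
```

Emit:
{"op": "jog_arm", "data": {"targets": [{"grip":60,"dx":-0.18,"dy":0.3,"dz":-0.27,"wx":3.5,"wy":6.0,"wz":-1.3},{"grip":60,"dx":-0.16,"dy":0.28,"dz":-0.3,"wx":3.6,"wy":5.9,"wz":-1.3},{"grip":60,"dx":-0.13,"dy":0.26,"dz":-0.33,"wx":3.5,"wy":6.0,"wz":-1.4},{"grip":60,"dx":-0.1,"dy":0.23,"dz":-0.36,"wx":3.6,"wy":6.0,"wz":-1.3}]}}

```text
time_s: 10.9
eef_pos: [0.3802, -0.4726, 0.3589]
tcp_rot: [-0.037, 0.73, -0.535, 0.424]
contact_force: [-0.4, -0.7, -0.8]
finger_gap: 0.703
```

```bash
python3 - <<'E'
from h import *
o=readout.get_obs();print(pose()[0],np.round(o["joint_positions"],2))
E
```

```text
[ 0.38017294 -0.47258722  0.3588503 ] [ 0.6   0.67  0.52  1.69 -0.95  1.29  0.68]
```

Emit:
{"op": "jog_arm", "data": {"targets": [{"grip":60,"dx":-0.07,"dy":0.21,"dz":-0.39,"wx":3.5,"wy":6.0,"wz":-1.3},{"grip":60,"dx":-0.03,"dy":0.18,"dz":-0.4,"wx":3.6,"wy":5.9,"wz":-1.3},{"grip":60,"dx":0.01,"dy":0.16,"dz":-0.41,"wx":3.5,"wy":6.0,"wz":-1.4},{"grip":60,"dx":0.05,"dy":0.13,"dz":-0.42,"wx":3.6,"wy":6.0,"wz":-1.3}]}}

```text
time_s: 11.3
eef_pos: [0.3594, -0.407, 0.3422]
tcp_rot: [0.093, 0.728, -0.635, 0.241]
contact_force: [0.4, 0.8, -1.5]
finger_gap: 0.705
```

```bash
python3 - <<'E'
from h import *
o=readout.get_obs();print(pose()[0],np.round(o["joint_positions"],2))
Rh=handR(TRX); P=graspTCP(HG,Rh)
plan(P+[0,0,.12],Rh,60,34)
E
```

```text
[ 0.35936061 -0.4069969   0.34222548] [ 0.41  0.56  0.63  1.97 -1.09  0.94  0.38]
L 96.2mm ang 35.1 n 5
[{"grip": 60, "dx": 0.16, "dy": 0.22, "dz": -0.4, "wx": 3.6, "wy": 5.9, "wz": -1.3}, {"grip": 60, "dx": 0.19, "dy": 0.2, "dz": -0.39, "wx": 3.5, "wy": 5.9, "wz": -1.3}, {"grip": 60, "dx": 0.23, "dy": 0.18, "dz": -0.38, "wx": 3.6, "wy": 5.9, "wz": -1.3}, {"grip": 60, "dx": 0.26, "dy": 0.17, "dz": -0.37, "wx": 3.6, "wy": 5.9, "wz": -1.3}, {"grip": 60, "dx": 0.3, "dy": 0.15, "dz": -0.35, "wx": 3.5, "wy": 6.0, "wz": -1.3}]
```

```bash
sed -i 's/lean=20)/lean=8)/' h.py; python3 - <<'E'
from h import *
Rh=handR(TRX); P=graspTCP(HG,Rh)
print(P);plan(P+[0,0,.12],Rh,60,34)
E
```

```text
[ 0.36265502 -0.33872686  0.18249155]
L 79.1mm ang 39.1 n 6
[{"grip": 60, "dx": 0.02, "dy": 0.2, "dz": -0.26, "wx": 2.5, "wy": 5.2, "wz": -3.0}, {"grip": 60, "dx": 0.03, "dy": 0.19, "dz": -0.27, "wx": 2.4, "wy": 5.3, "wz": -3.0}, {"grip": 60, "dx": 0.04, "dy": 0.19, "dz": -0.27, "wx": 2.5, "wy": 5.2, "wz": -3.0}, {"grip": 60, "dx": 0.06, "dy": 0.17, "dz": -0.27, "wx": 2.4, "wy": 5.2, "wz": -3.1}, {"grip": 60, "dx": 0.08, "dy": 0.16, "dz": -0.27, "wx": 2.5, "wy": 5.2, "wz": -3.0}]
[{"grip": 60, "dx": 0.09, "dy": 0.16, "dz": -0.28, "wx": 2.4, "wy": 5.3, "wz": -3.0}]
```

Emit:
{"op": "jog_arm", "data": {"targets": [{"grip":60,"dx":0.02,"dy":0.2,"dz":-0.26,"wx":2.5,"wy":5.2,"wz":-3.0},{"grip":60,"dx":0.03,"dy":0.19,"dz":-0.27,"wx":2.4,"wy":5.3,"wz":-3.0},{"grip":60,"dx":0.04,"dy":0.19,"dz":-0.27,"wx":2.5,"wy":5.2,"wz":-3.0},{"grip":60,"dx":0.06,"dy":0.17,"dz":-0.27,"wx":2.4,"wy":5.2,"wz":-3.1},{"grip":60,"dx":0.08,"dy":0.16,"dz":-0.27,"wx":2.5,"wy":5.2,"wz":-3.0}]}}

```text
time_s: 11.8
eef_pos: [0.3623, -0.3504, 0.3095]
tcp_rot: [0.162, 0.698, -0.697, -0.025]
contact_force: [-0.3, -1.2, -0.9]
finger_gap: 0.703
```

```bash
python3 - <<'E'
from h import *
o=readout.get_obs();print(pose()[0],np.round(o["joint_positions"],2))
t=vision.capture("top");cv2.imwrite("pics/t12.png",t[:,:,::-1])
Rh=handR(TRX); P=graspTCP(HG,Rh)
plan(P+[0,0,.06],Rh,60,34)
E
```

```text
[ 0.36229526 -0.35039776  0.30946699] [ 0.06  0.62  0.87  2.09 -1.    0.72 -0.23]
L 66.3mm ang 6.2 n 2
[{"grip": 60, "dx": 0.19, "dy": 0.8, "dz": -0.09, "wx": 1.2, "wy": 2.6, "wz": -1.3}, {"grip": 60, "dx": 0.17, "dy": 0.81, "dz": -0.1, "wx": 1.2, "wy": 2.5, "wz": -1.4}]
```

View pics/t12.png

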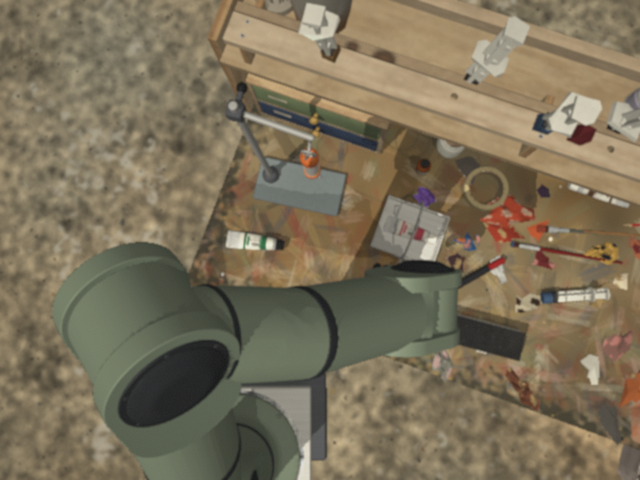

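Emit:
{"op": "jog_arm", "data": {"targets": [{"grip":45,"dx":0.19,"dy":0.8,"dz":-0.09,"wx":1.2,"wy":2.6,"wz":-1.3},{"grip":45,"dx":0.17,"dy":0.81,"dz":-0.1,"wx":1.2,"wy":2.5,"wz":-1.4},{"grip":45,"dx":0,"dy":0,"dz":0,"wx":0,"wy":0,"wz":0}]}}

```text
time_s: 12.15
eef_pos: [0.3623, -0.3405, 0.241]
tcp_rot: [-0.173, -0.687, 0.702, 0.075]
contact_force: [-0.4, -0.2, 1.6]
finger_gap: 0.526
```

```bash
python3 - <<'E'
from h import *
o=readout.get_obs();print(pose()[0],np.round(o["joint_positions"],2))
Rh=handR(TRX); P=graspTCP(HG,Rh)
t=vision.capture("top");crop(t,340,500,180,320,4,"pics/t13c.png")
t=vision.capture("side");crop(t,200,400,270,420,4,"pics/s13c.png")
plan(P+[0,0,.0],Rh,45,20)
E
```

```text
[ 0.36226777 -0.34048114  0.24098383] [ 0.1   0.74  0.78  2.13 -1.14  0.6  -0.21]
L 61.7mm ang 0.7 n 4
[{"grip": 45, "dx": 0.06, "dy": 0.38, "dz": -0.02, "wx": 0.0, "wy": 0.1, "wz": -0.1}, {"grip": 45, "dx": 0.06, "dy": 0.38, "dz": -0.02, "wx": 0.1, "wy": 0.2, "wz": -0.1}, {"grip": 45, "dx": 0.06, "dy": 0.38, "dz": -0.02, "wx": 0.0, "wy": 0.1, "wz": -0.1}, {"grip": 45, "dx": 0.06, "dy": 0.38, "dz": -0.02, "wx": 0.1, "wy": 0.2, "wz": 0.0}]
```

View pics/t13c.png

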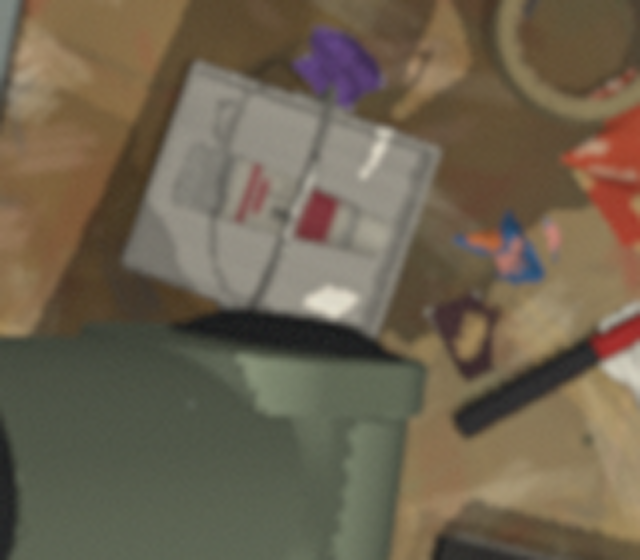

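View pics/s13c.png

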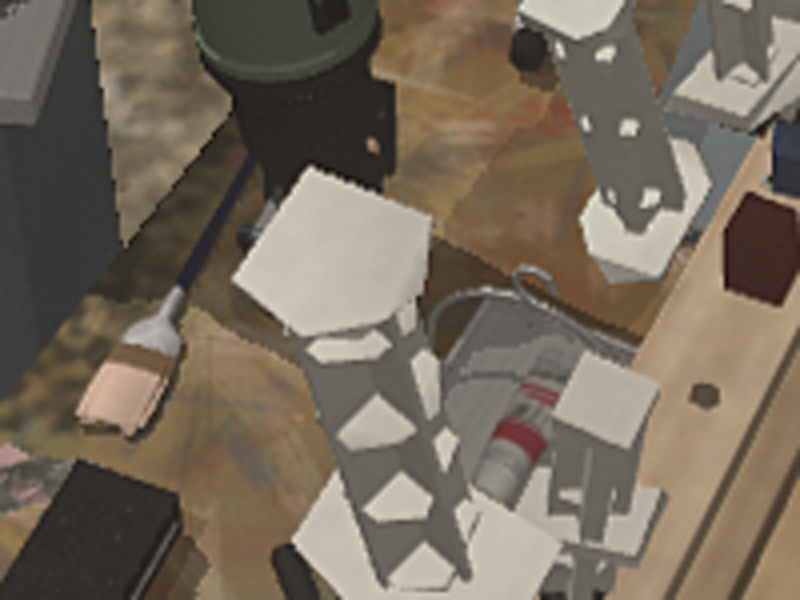

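Emit:
{"op": "jog_arm", "data": {"targets": [{"grip":45,"dx":0.06,"dy":0.38,"dz":-0.02,"wx":0.0,"wy":0.1,"wz":-0.1},{"grip":45,"dx":0.06,"dy":0.38,"dz":-0.02,"wx":0.1,"wy":0.2,"wz":-0.1},{"grip":45,"dx":0,"dy":0,"dz":0,"wx":0,"wy":0,"wz":0}]}}

```text
time_s: 12.55
eef_pos: [0.3626, -0.3403, 0.2132]
tcp_rot: [-0.176, -0.685, 0.703, 0.076]
contact_force: [-0.1, 0.5, 0.5]
finger_gap: 0.53
```

```bash
python3 - <<'E'
from h import *
o=readout.get_obs();print(pose()[0],np.round(o["joint_positions"],2))
Rh=handR(TRX); P=graspTCP(HG,Rh)
plan(P+[0,0,.0],Rh,45,16)
E
```

```text
[ 0.36258676 -0.34030215  0.21324974] [ 0.16  0.76  0.69  2.14 -1.2   0.54 -0.16]
L 30.8mm ang 0.3 n 2
[{"grip": 45, "dx": 0.06, "dy": 0.38, "dz": -0.02, "wx": 0.0, "wy": 0.1, "wz": -0.1}, {"grip": 45, "dx": 0.06, "dy": 0.38, "dz": -0.02, "wx": 0.1, "wy": 0.1, "wz": -0.1}]
```

Emit:
{"op": "jog_arm", "data": {"targets": [{"grip":45,"dx":0,"dy":0,"dz":0,"wx":0,"wy":0,"wz":0},{"grip":45,"dx":0,"dy":0,"dz":0,"wx":0,"wy":0,"wz":0},{"grip":45,"dx":0,"dy":0,"dz":0,"wx":0,"wy":0,"wz":0},{"grip":45,"dx":0,"dy":0,"dz":0,"wx":0,"wy":0,"wz":0}]}}

```text
time_s: 12.95
eef_pos: [0.3628, -0.3397, 0.213]
tcp_rot: [-0.176, -0.685, 0.703, 0.077]
contact_force: [-0.2, 0.1, -0.4]
finger_gap: 0.527
```

```bash
python3 - <<'E'
from h import *
o=readout.get_obs();print(pose()[0],np.round(o["joint_positions"],3))
E
```

```text
[ 0.36279048 -0.33972636  0.21299669] [ 0.153  0.765  0.691  2.141 -1.205  0.538 -0.159]
```

Emit:
{"op": "jog_arm", "data": {"targets": [{"grip":45,"dx":0.05,"dy":0.31,"dz":-0.02,"wx":0.0,"wy":0.1,"wz":-0.1},{"grip":45,"dx":0.05,"dy":0.31,"dz":-0.02,"wx":0.1,"wy":0.1,"wz":-0.1},{"grip":45,"dx":0,"dy":0,"dz":0,"wx":0,"wy":0,"wz":0}]}}

```text
time_s: 13.25
eef_pos: [0.3626, -0.3378, 0.1868]
tcp_rot: [-0.175, -0.685, 0.703, 0.08]
contact_force: [-0.2, -0.6, 0.1]
finger_gap: 0.528
```

```bash
python3 - <<'E'
from h import *
o=readout.get_obs();print(pose()[0],np.round(o["joint_positions"],3),o["contact_force"])
Rh=handR(TRX); p,Rm=pose(); g=p+.155*Rm[:,1]; print("grasp in tray",R.from_euler('z',TRX,degrees=True).as_matrix().T@(g-TRAY))
P=graspTCP(HG,Rh)
plan(P+[0,0,.004],Rh,45,16)
t=vision.capture("side");crop(t,200,400,250,400,4,"pics/s14c.png")
E
```

```text
[ 0.36256835 -0.33780709  0.18680148] [ 0.23   0.779  0.569  2.144 -1.232  0.452 -0.137] [-0.22473335 -0.60043298  0.1455224 ]
grasp in tray [-0.12081471  0.00075693  0.03325329]
L 1.0mm ang 0.2 n 1
[{"grip": 45, "dx": -0.01, "dy": 0.01, "dz": 0.02, "wx": 0.0, "wy": 0.0, "wz": 0.2}]
```

View pics/s14c.png

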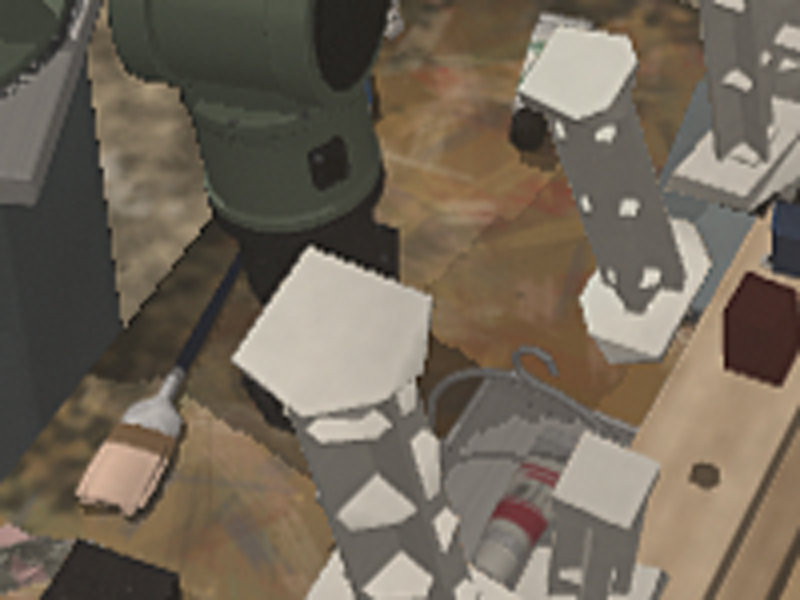

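Emit:
{"op": "jog_arm", "data": {"targets": [{"grip":0,"dx":0,"dy":0,"dz":0,"wx":0,"wy":0,"wz":0},{"grip":0,"dx":0,"dy":0,"dz":0,"wx":0,"wy":0,"wz":0},{"grip":0,"dx":0,"dy":0,"dz":0,"wx":0,"wy":0,"wz":0},{"grip":0,"dx":0,"dy":0,"dz":0,"wx":0,"wy":0,"wz":0},{"grip":0,"dx":0,"dy":0,"dz":0,"wx":0,"wy":0,"wz":0}]}}

```text
time_s: 13.8
eef_pos: [0.3628, -0.338, 0.1878]
tcp_rot: [-0.175, -0.684, 0.703, 0.079]
contact_force: [-2.2, 1.2, 6.1]
finger_gap: 0.151
```

Emit:
{"op": "jog_arm", "data": {"targets": [{"grip":0,"dx":-0.01,"dy":-0.08,"dz":0,"wx":0,"wy":0,"wz":0},{"grip":0,"dx":-0.03,"dy":-0.17,"dz":0,"wx":0,"wy":0,"wz":0},{"grip":0,"dx":-0.03,"dy":-0.25,"dz":0,"wx":0,"wy":0,"wz":0},{"grip":0,"dx":0,"dy":0,"dz":0,"wx":0,"wy":0,"wz":0}]}}

```text
time_s: 14.2
eef_pos: [0.363, -0.3381, 0.2089]
tcp_rot: [-0.176, -0.684, 0.703, 0.079]
contact_force: [0.3, 0.1, -2.8]
finger_gap: 0.15
```

```bash
python3 - <<'E'
from h import *
o=readout.get_obs();print(pose()[0],np.round(o["joint_positions"],3),o["contact_force"],o["wrist_torque"],o["finger_gap"])
t=vision.capture("side");crop(t,200,400,250,400,4,"pics/s15c.png")
t=vision.capture("top");crop(t,340,500,180,320,4,"pics/t15c.png")
E
```

```text
[ 0.36298501 -0.33811315  0.208883  ] [ 0.187  0.75   0.632  2.142 -1.169  0.494 -0.196] [ 0.33303064  0.13799744 -2.7683967 ] [0.1527862  0.35880299 0.00355053] 0.15001348215385452
```

View pics/s15c.png

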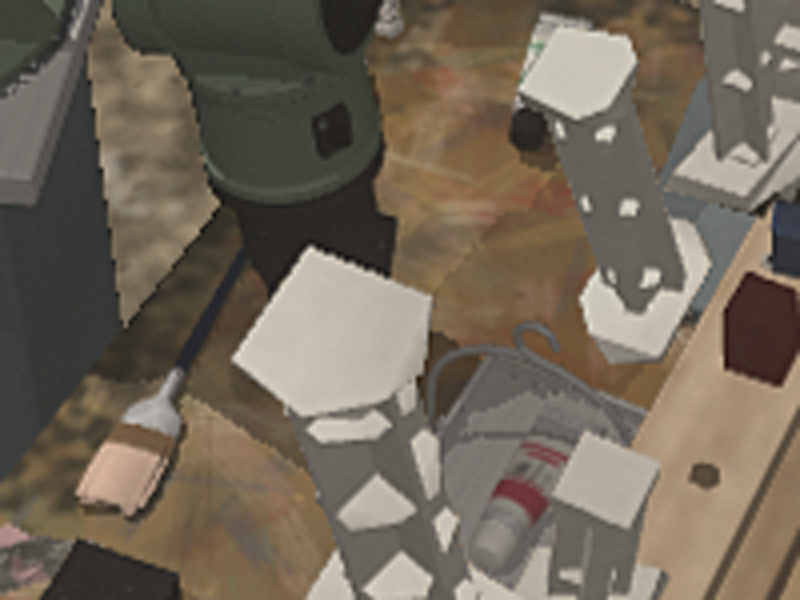

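View pics/t15c.png

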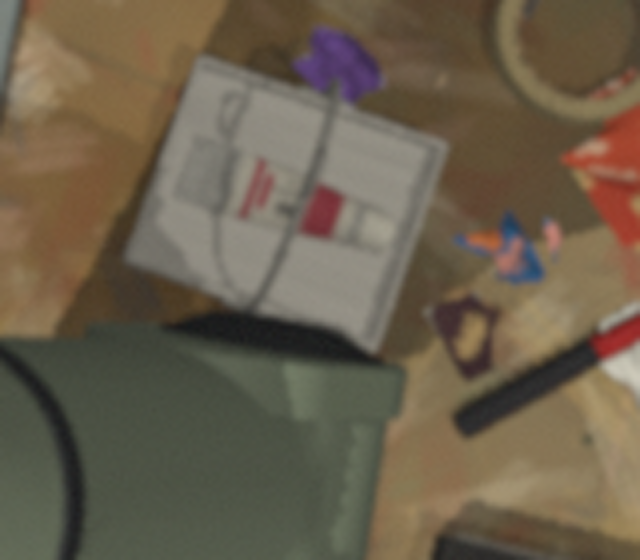

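```bash
python3 - <<'E'
from h import *
h=np.array([TRAY[0],TRAY[1],.1484+.0216])
print("expected side crop",(proj("side",h)-[200,250])*4,"top crop",(proj("top",h)-[340,180])*4)
for c,n in (("(far rim)",0),):
  Rz=R.from_euler('z',TRX,degrees=True).as_matrix()
  for q in [(.061,.073,.018),(.061,-.073,.018),(-.061,-.073,.018),(-.061,.073,.018)]:
    w=TRAY+Rz@np.array(q)+[0,0,.0216]; print(q,(proj("top",w)-[340,180])*4)
E
```

```text
expected side crop [531.31637787 320.42093799] top crop [318.69239038 166.75670855]
(0.061, 0.073, 0.018) [198.95900899  52.48740368]
(0.061, -0.073, 0.018) [447.77647562 141.68712868]
(-0.061, -0.073, 0.018) [375.42784908 348.26803434]
(-0.061, 0.073, 0.018) [124.68392892 256.74646483]
```

```bash
cat >> h.py <<'E'
HOOK=np.array([.572,-.182,.425])
# tool in tray frame at grasp (tray on table)
_Rz=lambda a:R.from_euler('z',a,degrees=True).as_matrix()
Rgr=R.from_quat([-0.175,-0.684,0.703,0.079]).as_matrix(); pgr=np.array([.3628,-.338,.1878])
REL=_Rz(TRX).T@(pgr-TRAY); RELR=_Rz(TRX).T@Rgr
def trayToTool(c,yaw): return np.array(c)+_Rz(yaw)@REL,_Rz(yaw)@RELR
def toolToTray():
    p,Rm=pose(); Rt_=Rm@RELR.T; return p-Rt_@REL, R.from_matrix(Rt_).as_euler('zyx',degrees=True)
def hookTarget(back,dz,side=0,yaw=SX):  # tray underside centre such that hook pt is dz above ring_low, back mm behind
    c=np.array([HOOK[0],HOOK[1],.252-.142+dz])-back*u(yaw)+side*u(yaw+90); return c
E
python3 - <<'E'
from h import *
print(toolToTray())
c=hookTarget(.035,.0165); P,Rm=trayToTool(c,SX); print(c,P,np.hypot(P[0],P[1]))
p0,R0=pose()
q=plan(np.array([p0[0],p0[1],P[2]]),R0,0,20)
plan(P,Rm,0,16,start=q)
E
```

```text
(array([ 0.49515188, -0.38881383,  0.02008786]), array([-2.08472703e+01, -4.75628119e-03,  3.86094001e-02]))
[ 0.53796705 -0.17382941  0.1265    ] [ 0.40035831 -0.14004074  0.3143    ] 0.42414406319424547
L 106.4mm ang 0.0 n 6
[{"grip": 0, "dx": -0.06, "dy": -0.44, "dz": 0.0, "wx": 0.0, "wy": 0.0, "wz": 0.0}, {"grip": 0, "dx": -0.06, "dy": -0.44, "dz": 0.0, "wx": 0.0, "wy": 0.0, "wz": 0.0}, {"grip": 0, "dx": -0.06, "dy": -0.44, "dz": 0.0, "wx": 0.0, "wy": 0.0, "wz": 0.0}, {"grip": 0, "dx": -0.06, "dy": -0.44, "dz": 0.0, "wx": 0.0, "wy": 0.0, "wz": 0.0}, {"grip": 0, "dx": -0.07, "dy": -0.44, "dz": 0.0, "wx": 0.0, "wy": 0.0, "wz": 0.0}]
[{"grip": 0, "dx": -0.06, "dy": -0.43, "dz": 0.0, "wx": 0.0, "wy": 0.0, "wz": 0.0}]
L 201.2mm ang 7.3 n 13
[{"grip": 0, "dx": 0.07, "dy": -0.01, "dz": -0.38, "wx": -0.1, "wy": -0.6, "wz": 0.0}, {"grip": 0, "dx": 0.06, "dy": -0.01, "dz": -0.38, "wx": -0.1, "wy": -0.5, "wz": 0.0}, {"grip": 0, "dx": 0.06, "dy": -0.01, "dz": -0.38, "wx": 0.0, "wy": -0.6, "wz": 0.0}, {"grip": 0, "dx": 0.06, "dy": -0.01, "dz": -0.39, "wx": -0.1, "wy": -0.5, "wz": 0.0}, {"grip": 0, "dx": 0.05, "dy": -0.01, "dz": -0.38, "wx": -0.1, "wy": -0.6, "wz": 0.0}]
[{"grip": 0, "dx": 0.05, "dy": 0.0, "dz": -0.38, "wx": -0.1, "wy": -0.6, "wz": 0.0}, {"grip": 0, "dx": 0.04, "dy": -0.01, "dz": -0.39, "wx": 0.0, "wy": -0.5, "wz": 0.0}, {"grip": 0, "dx": 0.04, "dy": -0.01, "dz": -0.38, "wx": -0.1, "wy": -0.6, "wz": 0.0}, {"grip": 0, "dx": 0.04, "dy": 0.0, "dz": -0.39, "wx": -0.1, "wy": -0.5, "wz": 0.0}, {"grip": 0, "dx": 0.04, "dy": -0.01, "dz": -0.38, "wx": -0.1, "wy": -0.6, "wz": 0.0}]
[{"grip": 0, "dx": 0.03, "dy": 0.0, "dz": -0.39, "wx": 0.0, "wy": -0.6, "wz": 0.0}, {"grip": 0, "dx": 0.02, "dy": -0.01, "dz": -0.38, "wx": -0.1, "wy": -0.5, "wz": 0.0}, {"grip": 0, "dx": 0.02, "dy": 0.0, "dz": -0.39, "wx": -0.1, "wy": -0.6, "wz": 0.0}]
```

Emit:
{"op": "jog_arm", "data": {"targets": [{"grip":0,"dx":-0.03,"dy":-0.2,"dz":0.0,"wx":0.0,"wy":0.0,"wz":0.0},{"grip":0,"dx":-0.06,"dy":-0.4,"dz":0.0,"wx":0.0,"wy":0.0,"wz":0.0},{"grip":0,"dx":-0.07,"dy":-0.5,"dz":0.0,"wx":0.0,"wy":0.0,"wz":0.0},{"grip":0,"dx":-0.07,"dy":-0.5,"dz":0.0,"wx":0.0,"wy":0.0,"wz":0.0},{"grip":0,"dx":-0.07,"dy":-0.5,"dz":0.0,"wx":0.0,"wy":0.0,"wz":0.0}]}}

```text
time_s: 14.8
eef_pos: [0.3629, -0.3379, 0.2935]
tcp_rot: [-0.175, -0.685, 0.703, 0.08]
contact_force: [0.4, 0.6, -1.1]
finger_gap: 0.149
```

Emit:
{"op": "jog_arm", "data": {"targets": [{"grip":0,"dx":-0.05,"dy":-0.34,"dz":-0.1,"wx":0.0,"wy":0.0,"wz":0.0},{"grip":0,"dx":0.02,"dy":-0.15,"dz":-0.25,"wx":-0.1,"wy":-0.5,"wz":0.0},{"grip":0,"dx":0.06,"dy":-0.02,"dz":-0.38,"wx":0.0,"wy":-0.6,"wz":0.0},{"grip":0,"dx":0.06,"dy":-0.01,"dz":-0.39,"wx":-0.1,"wy":-0.5,"wz":0.0},{"grip":0,"dx":0.05,"dy":-0.01,"dz":-0.38,"wx":-0.1,"wy":-0.6,"wz":0.0}]}}

```text
time_s: 15.3
eef_pos: [0.3756, -0.278, 0.3129]
tcp_rot: [-0.162, -0.688, 0.704, 0.066]
contact_force: [0.2, 0.7, -2.8]
finger_gap: 0.147
```

```bash
python3 - <<'E'
from h import *
o=readout.get_obs();print(pose()[0],np.round(o["joint_positions"],3),o["contact_force"])
print(toolToTray())
t=vision.capture("top");cv2.imwrite("pics/t16.png",t[:,:,::-1])
t=vision.capture("side");cv2.imwrite("pics/s16.png",t[:,:,::-1])
c=hookTarget(.035,.0165); P,Rm=trayToTool(c,SX)
plan(P,Rm,0,16)
E
```

```text
[ 0.37559339 -0.27803953  0.31288854] [-0.147  0.579  0.917  2.169 -0.892  0.653 -0.502] [ 0.15386468  0.6562405  -2.83873098]
(array([ 0.50948072, -0.32380357,  0.12493505]), array([-18.65530211,   0.03924258,   0.07709734]))
L 139.3mm ang 5.0 n 9
[{"grip": 0, "dx": 0.06, "dy": -0.01, "dz": -0.38, "wx": -0.1, "wy": -0.6, "wz": 0.0}, {"grip": 0, "dx": 0.05, "dy": -0.01, "dz": -0.39, "wx": 0.0, "wy": -0.5, "wz": 0.0}, {"grip": 0, "dx": 0.05, "dy": -0.02, "dz": -0.38, "wx": -0.1, "wy": -0.6, "wz": 0.0}, {"grip": 0, "dx": 0.04, "dy": -0.01, "dz": -0.38, "wx": -0.1, "wy": -0.5, "wz": 0.0}, {"grip": 0, "dx": 0.04, "dy": -0.01, "dz": -0.39, "wx": 0.0, "wy": -0.6, "wz": 0.1}]
[{"grip": 0, "dx": 0.04, "dy": -0.01, "dz": -0.38, "wx": -0.1, "wy": -0.5, "wz": 0.0}, {"grip": 0, "dx": 0.03, "dy": -0.01, "dz": -0.39, "wx": -0.1, "wy": -0.6, "wz": 0.0}, {"grip": 0, "dx": 0.03, "dy": -0.01, "dz": -0.38, "wx": 0.0, "wy": -0.5, "wz": 0.0}, {"grip": 0, "dx": 0.03, "dy": 0.0, "dz": -0.39, "wx": -0.1, "wy": -0.6, "wz": 0.0}]
```

View pics/t16.png

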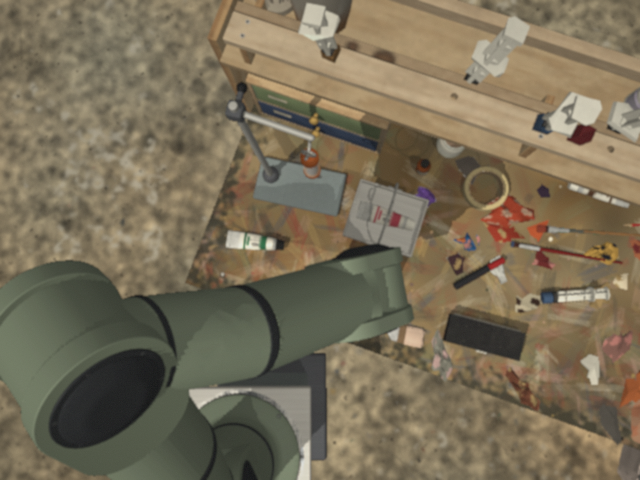

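View pics/s16.png

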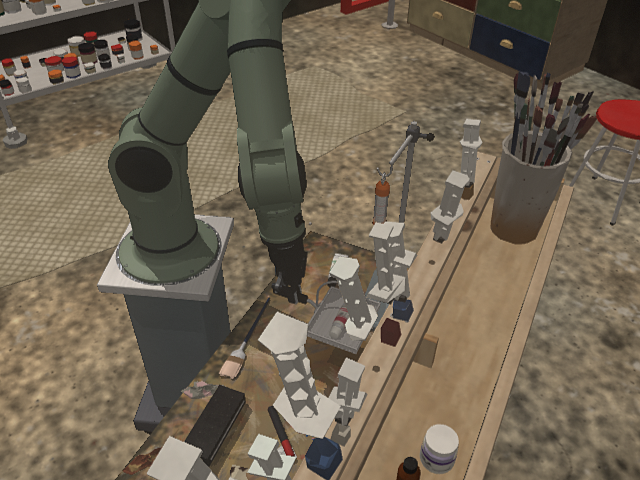

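Emit:
{"op": "jog_arm", "data": {"targets": [{"grip":0,"dx":0.06,"dy":-0.01,"dz":-0.38,"wx":-0.1,"wy":-0.6,"wz":0.0},{"grip":0,"dx":0.05,"dy":-0.01,"dz":-0.39,"wx":0.0,"wy":-0.5,"wz":0.0},{"grip":0,"dx":0.05,"dy":-0.02,"dz":-0.38,"wx":-0.1,"wy":-0.6,"wz":0.0},{"grip":0,"dx":0.04,"dy":-0.01,"dz":-0.38,"wx":-0.1,"wy":-0.5,"wz":0.0},{"grip":0,"dx":0.04,"dy":-0.01,"dz":-0.39,"wx":0.0,"wy":-0.6,"wz":0.1}]}}

```text
time_s: 15.9
eef_pos: [0.3893, -0.2024, 0.3138]
tcp_rot: [-0.146, -0.691, 0.706, 0.048]
contact_force: [0.6, -1.0, -2.7]
finger_gap: 0.15
```

```bash
python3 - <<'E'
from h import *
o=readout.get_obs();print(pose()[0],np.round(o["joint_positions"],3),o["contact_force"])
print(toolToTray())
c=hookTarget(.035,.0165); P,Rm=trayToTool(c,SX)
plan(P,Rm,0,14)
E
```

```text
[ 0.38932457 -0.20242622  0.31379383] [-0.351  0.542  0.944  2.238 -0.887  0.606 -0.605] [ 0.57009497 -0.9814829  -2.65009514]
(array([ 0.52552684, -0.24210083,  0.12611978]), array([-15.87642923,  -0.0344569 ,  -0.06382797]))
L 63.4mm ang 2.4 n 5
[{"grip": 0, "dx": 0.03, "dy": -0.01, "dz": -0.32, "wx": -0.1, "wy": -0.5, "wz": 0.0}, {"grip": 0, "dx": 0.03, "dy": -0.01, "dz": -0.31, "wx": -0.1, "wy": -0.4, "wz": 0.0}, {"grip": 0, "dx": 0.03, "dy": 0.0, "dz": -0.32, "wx": 0.0, "wy": -0.5, "wz": 0.0}, {"grip": 0, "dx": 0.02, "dy": -0.01, "dz": -0.31, "wx": -0.1, "wy": -0.5, "wz": 0.0}, {"grip": 0, "dx": 0.02, "dy": 0.0, "dz": -0.32, "wx": -0.1, "wy": -0.4, "wz": 0.0}]
```

Emit:
{"op": "jog_arm", "data": {"targets": [{"grip":0,"dx":0.03,"dy":-0.01,"dz":-0.32,"wx":-0.1,"wy":-0.5,"wz":0.0},{"grip":0,"dx":0.03,"dy":-0.01,"dz":-0.31,"wx":-0.1,"wy":-0.4,"wz":0.0},{"grip":0,"dx":0.03,"dy":0.0,"dz":-0.32,"wx":0.0,"wy":-0.5,"wz":0.0},{"grip":0,"dx":0.02,"dy":-0.01,"dz":-0.31,"wx":-0.1,"wy":-0.5,"wz":0.0},{"grip":0,"dx":0,"dy":0.0,"dz":-0.15,"wx":0,"wy":0,"wz":0.0}]}}

```text
time_s: 16.4
eef_pos: [0.3997, -0.1464, 0.3142]
tcp_rot: [-0.134, -0.694, 0.707, 0.036]
contact_force: [-0.0, 0.4, -1.8]
finger_gap: 0.15
```

Emit:
{"op": "jog_arm", "data": {"targets": [{"grip":0,"dx":0,"dy":0.0,"dz":0,"wx":0,"wy":0,"wz":0.0},{"grip":0,"dx":0,"dy":0.0,"dz":0,"wx":0,"wy":0,"wz":0.0}]}}

```text
time_s: 16.6
eef_pos: [0.3996, -0.1473, 0.3141]
tcp_rot: [-0.134, -0.693, 0.707, 0.037]
contact_force: [0.1, -0.5, -3.2]
finger_gap: 0.15
```

```bash
python3 - <<'E'
from h import *
o=readout.get_obs();print(pose()[0],np.round(o["joint_positions"],3),o["contact_force"])
c,e=toolToTray();print(c,e)
h=c+_Rz(e[0])@[0,0,.1484]; print("hook top expected px",proj("top",h),proj("side",h)); r=HOOK-[0,0,.173]; print("ringlow",proj("top",r),proj("side",r))
t=vision.capture("top");crop(t,260,400,120,260,5,"pics/t17.png")
t=vision.capture("side");crop(t,270,430,150,340,4,"pics/s17.png")
c=hookTarget(.035,.0165); P,Rm=trayToTool(c,SX)
plan(P,Rm,0,14)
E
```

```text
[ 0.39955921 -0.14729311  0.31409226] [-0.507  0.53   0.966  2.268 -0.884  0.586 -0.696] [ 0.14864713 -0.54219154 -3.20822916]
[ 0.53705005 -0.18228889  0.12642702] [-13.94797187  -0.04592267  -0.04037219]Traceback (most recent call last):
  File "<stdin>", line 4, in <module>
NameError: name '_Rz' is not defined
```

```bash
python3 - <<'E'
from h import *
c,e=toolToTray()
h=c+np.array([0,0,.1484]); r=HOOK-[0,0,.173]
t=vision.capture("top");crop(t,260,400,120,260,5,"pics/t17.png")
s=vision.capture("side");crop(s,270,430,150,340,4,"pics/s17.png")
print("hook top px",(proj("top",h)-[260,120])*5,(proj("side",h)-[270,150])*4)
for z in (.252,.267,.282,.30): r=np.array([HOOK[0],HOOK[1],z]); print("ring",z,(proj("top",r)-[260,120])*5,(proj("side",r)-[270,150])*4)
c=hookTarget(.035,.0165); P,Rm=trayToTool(c,SX)
plan(P,Rm,0,14)
E
```

```text
hook top px [266.84865883 361.21115941] [364.02892933 319.91998108]
ring 0.252 [268.33472505 280.77333324] [423.90627634 355.24305657]
ring 0.267 [266.5214917  272.03001687] [425.85980721 335.0297991 ]
ring 0.282 [264.65713953 263.04020823] [427.84210316 314.51890821]
ring 0.3 [262.34934401 251.91213898] [430.25973075 289.50362456]
L 7.4mm ang 0.5 n 1
[{"grip": 0, "dx": 0.02, "dy": -0.01, "dz": -0.18, "wx": -0.1, "wy": -0.5, "wz": -0.1}]
```

View pics/t17.png

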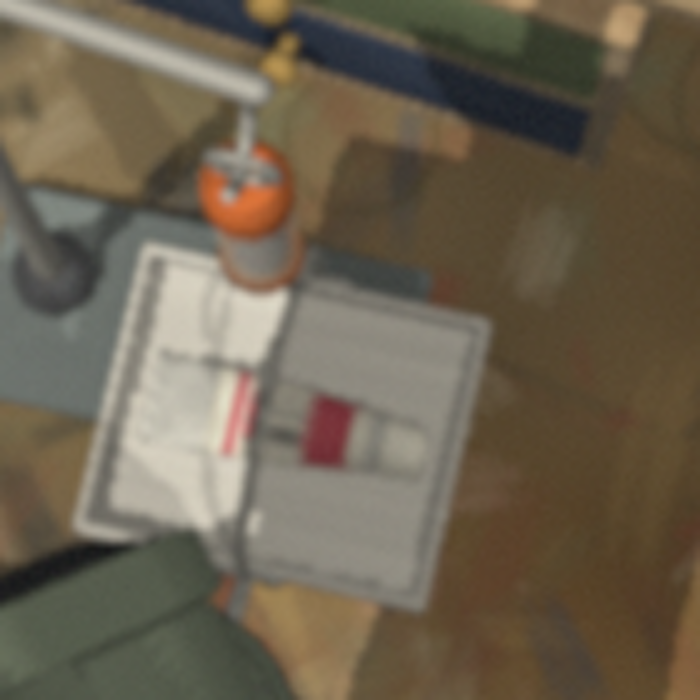

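View pics/s17.png

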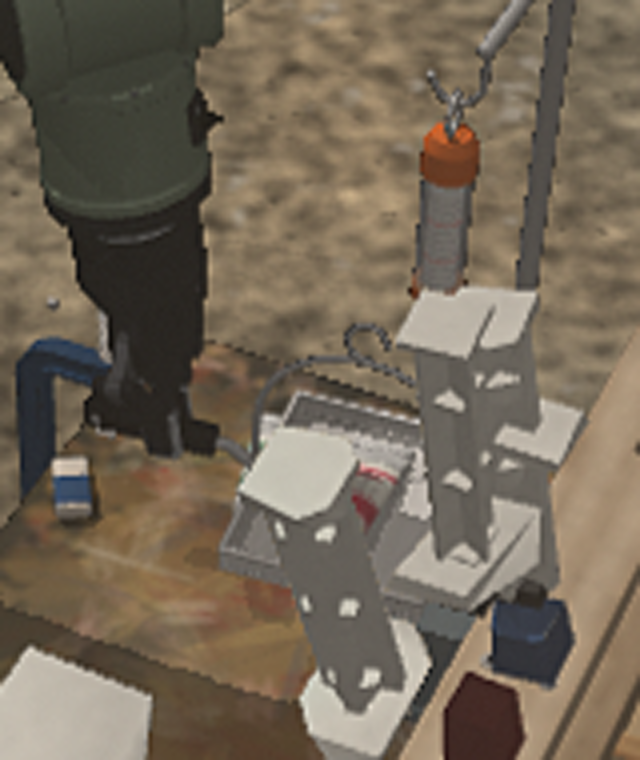

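```bash
python3 - <<'E'
from h import *
s=vision.capture("side");crop(s,365,405,160,235,10,"pics/s18.png")
t=vision.capture("top");crop(t,290,330,140,200,10,"pics/t18.png")
for z in (.25,.3,.35,.4,.425):
    r=np.array([HOOK[0],HOOK[1],z]); print(z,"top",(proj("top",r)-[290,140])*10,"side",(proj("side",r)-[365,160])*10)
E
```

```text
0.25 top [237.14547989 363.84205719] side [109.11986327 794.79004362]
0.3 top [224.69868801 303.82427795] side [125.64932688 623.7590614 ]
0.35 top [211.00237966 237.78139567] side [143.01810606 444.04364925]
0.4 top [195.8584555  164.75818565] side [161.29179293 254.96512327]
0.425 top [187.66997026 125.27373825] side [170.79036779 156.68301161]
```

View pics/s18.png

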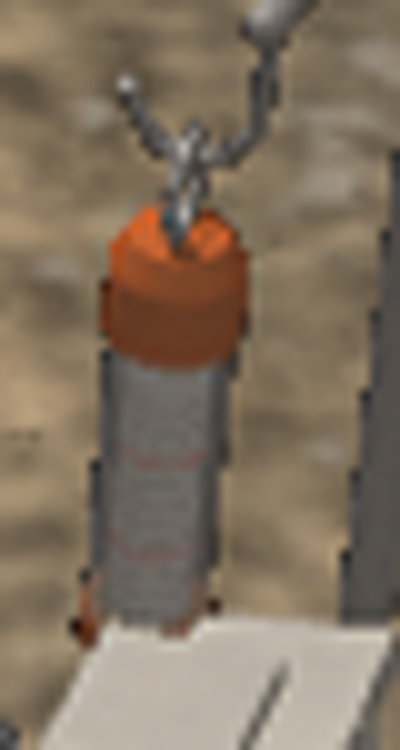

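View pics/t18.png

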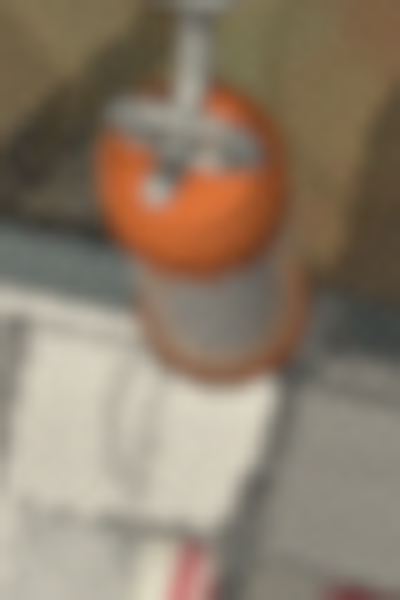

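```bash
python3 - <<'E'
from h import *
s=vision.capture("side");crop(s,330,400,210,260,10,"pics/s19.png")
c,e=toolToTray(); Rt_=R.from_euler('zyx',e,degrees=True).as_matrix()
for tilt in (0,1,2,3):
    # pitch about tray y at handle grasp point
    g=np.array([-.12,0,.033]); Rp=R.from_euler('y',tilt,degrees=True).as_matrix()
    f=lambda q: c+Rt_@(g+Rp@(np.array(q)-g))
    print(tilt,"side hooktop,pt,tip",[((proj("side",f(q))-[330,210])*10).round().tolist() for q in [(0.0,0,.1484),(0,0,.142),(.0115,0,.132)]],
     "top corners",[((proj("top",f(q))-[260,120])*5).round().tolist() for q in [(.061,.073,.018),(.061,-.073,.018),(-.061,-.073,.018),(-.061,.073,.018)]], "hookpt",f((0,0,.142)).round(4))
E
```

```text
0 side hooktop,pt,tip [[309.0, 200.0], [308.0, 222.0], [354.0, 267.0]] top corners [[144.0, 239.0], [489.0, 319.0], [420.0, 606.0], [73.0, 524.0]] hookpt [ 0.5369 -0.1822  0.2683]
1 side hooktop,pt,tip [[317.0, 209.0], [315.0, 231.0], [361.0, 277.0]] top corners [[145.0, 242.0], [488.0, 321.0], [420.0, 607.0], [73.0, 525.0]] hookpt [ 0.5387 -0.1826  0.2662]
2 side hooktop,pt,tip [[325.0, 218.0], [323.0, 240.0], [368.0, 286.0]] top corners [[145.0, 244.0], [488.0, 323.0], [420.0, 608.0], [73.0, 526.0]] hookpt [ 0.5405 -0.1831  0.2641]
3 side hooktop,pt,tip [[333.0, 228.0], [330.0, 249.0], [374.0, 296.0]] top corners [[146.0, 247.0], [487.0, 326.0], [420.0, 609.0], [73.0, 527.0]] hookpt [ 0.5423 -0.1835  0.2619]
```

View pics/s19.png

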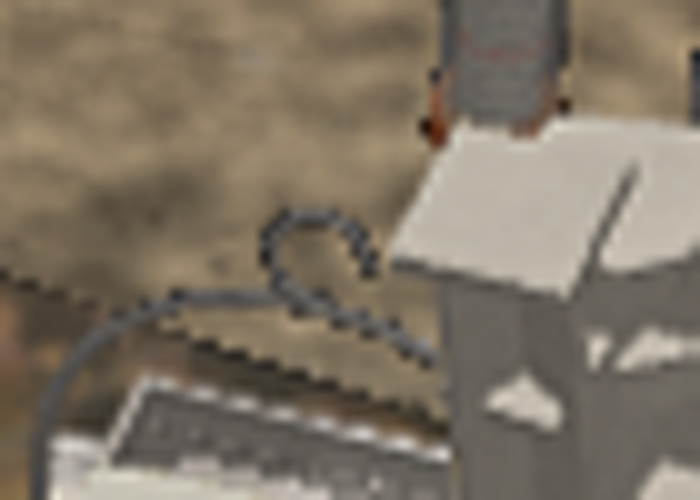

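```bash
sed -i 's/^HOOK=np.array(\[.572/HOOK=np.array([.574/' h.py; cat >> h.py <<'E'
def hookTarget(back,dz,side=0,yaw=SX):
    return np.array([HOOK[0],HOOK[1],.252-.142+dz+.0021])-(back+.0018)*u(yaw)+side*u(yaw+90)
E
python3 - <<'E'
from h import *
P,Rm=trayToTool(hookTarget(.034,.0165),SX); q=plan(P,Rm,0,6)
P,Rm=trayToTool(hookTarget(0,.0165),SX); q=plan(P,Rm,0,6,start=q)
E
```

```text
L 8.0mm ang 0.5 n 2
[{"grip": 0, "dx": -0.01, "dy": -0.03, "dz": -0.1, "wx": 0.0, "wy": -0.2, "wz": 0.0}, {"grip": 0, "dx": 0.0, "dy": -0.03, "dz": -0.09, "wx": -0.1, "wy": -0.3, "wz": 0.0}]
L 34.2mm ang 0.1 n 6
[{"grip": 0, "dx": -0.14, "dy": 0.02, "dz": 0.0, "wx": 0.0, "wy": 0.0, "wz": 0.0}, {"grip": 0, "dx": -0.14, "dy": 0.02, "dz": 0.0, "wx": 0.0, "wy": 0.0, "wz": 0.0}, {"grip": 0, "dx": -0.14, "dy": 0.02, "dz": 0.0, "wx": 0.0, "wy": 0.0, "wz": 0.0}, {"grip": 0, "dx": -0.14, "dy": 0.02, "dz": 0.0, "wx": 0.0, "wy": 0.0, "wz": 0.0}, {"grip": 0, "dx": -0.14, "dy": 0.02, "dz": 0.0, "wx": 0.0, "wy": 0.0, "wz": 0.0}]
[{"grip": 0, "dx": -0.15, "dy": 0.02, "dz": 0.0, "wx": 0.0, "wy": 0.0, "wz": 0.0}]
```

Emit:
{"op": "jog_arm", "data": {"targets": [{"grip":0,"dx":-0.01,"dy":-0.03,"dz":-0.1,"wx":0.0,"wy":-0.2,"wz":0.0},{"grip":0,"dx":0.0,"dy":-0.03,"dz":-0.09,"wx":-0.1,"wy":-0.3,"wz":0.0},{"grip":0,"dx":0,"dy":0,"dz":0.0,"wx":0.0,"wy":0.0,"wz":0.0}]}}

```text
time_s: 17.15
eef_pos: [0.4017, -0.1389, 0.3165]
tcp_rot: [-0.131, -0.694, 0.707, 0.033]
contact_force: [0.0, -0.1, -0.9]
finger_gap: 0.151
```

Emit:
{"op": "jog_arm", "data": {"targets": [{"grip":0,"dx":-0.14,"dy":0.02,"dz":0.0,"wx":0.0,"wy":0.0,"wz":0.0},{"grip":0,"dx":-0.14,"dy":0.02,"dz":0.0,"wx":0.0,"wy":0.0,"wz":0.0},{"grip":0,"dx":0,"dy":0,"dz":0.0,"wx":0.0,"wy":0.0,"wz":0.0}]}}

```text
time_s: 17.45
eef_pos: [0.4134, -0.1423, 0.3164]
tcp_rot: [-0.131, -0.694, 0.707, 0.033]
contact_force: [-0.5, -0.0, -1.9]
finger_gap: 0.15
```

```bash
python3 - <<'E'
from h import *
o=readout.get_obs();print(pose()[0],np.round(o["joint_positions"],3),o["contact_force"])
c,e=toolToTray(); print(c-hookTarget(0,.0165),e)
s=vision.capture("side");crop(s,330,410,160,260,8,"pics/s20.png")
t=vision.capture("top");crop(t,260,400,120,260,5,"pics/t20.png")
P,Rm=trayToTool(hookTarget(0,.0165),SX); q=plan(P,Rm,0,6)
E
```

```text
[ 0.41335001 -0.14226863  0.31637794] [-0.522  0.544  0.969  2.241 -0.878  0.606 -0.718] [-0.5371266  -0.02847792 -1.93654598]
[-0.0210049   0.00569008  0.00015779] [-13.3927837   -0.06809319  -0.02747633]
L 22.8mm ang 0.1 n 4
[{"grip": 0, "dx": -0.14, "dy": 0.02, "dz": 0.0, "wx": 0.0, "wy": 0.0, "wz": 0.0}, {"grip": 0, "dx": -0.14, "dy": 0.02, "dz": 0.0, "wx": 0.0, "wy": 0.0, "wz": 0.0}, {"grip": 0, "dx": -0.14, "dy": 0.02, "dz": 0.01, "wx": 0.0, "wy": 0.1, "wz": 0.0}, {"grip": 0, "dx": -0.14, "dy": 0.02, "dz": 0.0, "wx": 0.0, "wy": 0.0, "wz": 0.0}]
```

View pics/s20.png

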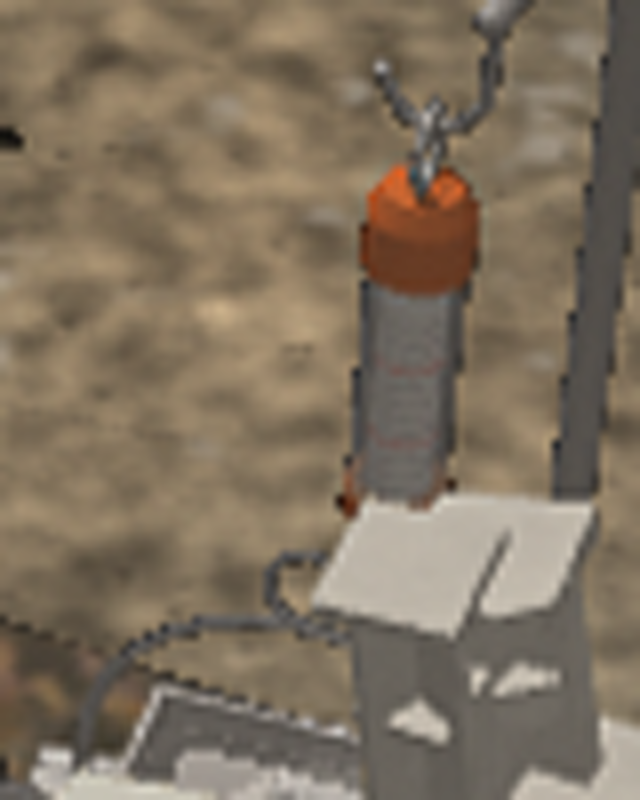

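View pics/t20.png

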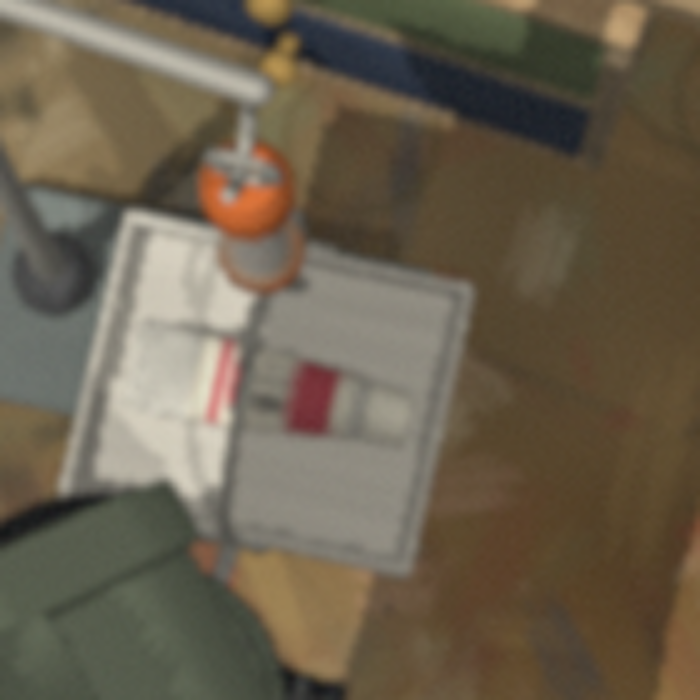

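```bash
python3 - <<'E'
from h import *
c,e=toolToTray(); Rt_=R.from_euler('zyx',e,degrees=True).as_matrix()
g=np.array([-.12,0,.033]); Rp=R.from_euler('y',1,degrees=True).as_matrix()
for q in [(0,0,.1484),(0,0,.142),(-.02,0,.119),(-.064,0,.018),(.064,0,.018)]:
    w=c+Rt_@(g+Rp@(np.array(q)-g)); print(q,w.round(4),((proj("top",w)-[260,120])*5).round(),((proj("side",w)-[330,160])*8).round())
E
```

```text
(0, 0, 0.1484) [ 0.5522 -0.1763  0.2748] [250. 321.] [303. 550.]
(0, 0, 0.142) [ 0.5521 -0.1763  0.2684] [251. 324.] [302. 567.]
(-0.02, 0, 0.119) [ 0.5322 -0.1715  0.2458] [242. 389.] [227. 612.]
(-0.064, 0, 0.018) [ 0.4878 -0.1609  0.1455] [229. 540.] [ 63. 830.]
(0.064, 0, 0.018) [ 0.6123 -0.1906  0.1434] [300. 241.] [477. 938.]
```

```bash
python3 - <<'E'
from h import *
t=vision.capture("top");crop(t,290,340,165,225,10,"pics/t21.png")
c,e=toolToTray(); Rt_=R.from_euler('zyx',e,degrees=True).as_matrix()
g=np.array([-.12,0,.033]); Rp=R.from_euler('y',1,degrees=True).as_matrix()
for q in [(0,0,.1484),(-.02,0,.119),(-.04,0,.11),(-.055,0,.09),(.0115,0,.132)]:
    w=c+Rt_@(g+Rp@(np.array(q)-g)); print(q,((proj("top",w)-[290,165])*10).round())
E
```

```text
(0, 0, 0.1484) [200. 192.]
(-0.02, 0, 0.119) [183. 328.]
(-0.04, 0, 0.11) [161. 439.]
(-0.055, 0, 0.09) [149. 533.]
(0.0115, 0, 0.132) [219. 152.]
```

View pics/t21.png

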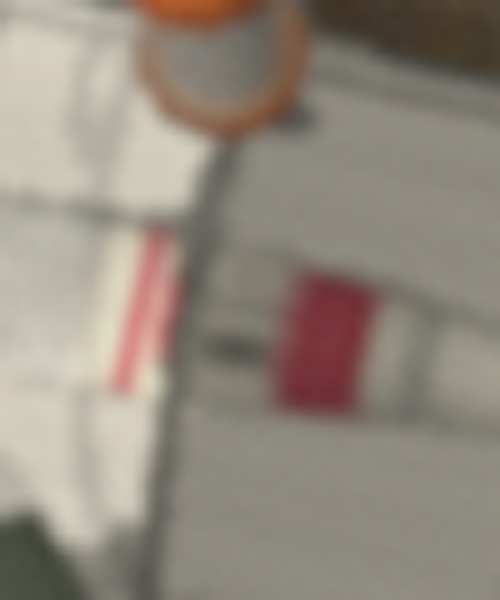

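Emit:
{"op": "jog_arm", "data": {"targets": [{"grip":0,"dx":-0.14,"dy":0.02,"dz":0.0,"wx":0.0,"wy":0.0,"wz":0.0},{"grip":0,"dx":-0.14,"dy":0.02,"dz":0.0,"wx":0.0,"wy":0.0,"wz":0.0},{"grip":0,"dx":0,"dy":0,"dz":0,"wx":0.0,"wy":0,"wz":0.0}]}}

```text
time_s: 17.9
eef_pos: [0.4243, -0.1448, 0.3164]
tcp_rot: [-0.131, -0.694, 0.707, 0.033]
contact_force: [0.5, 0.6, -2.0]
finger_gap: 0.152
```

```bash
python3 - <<'E'
from h import *
o=readout.get_obs();print(pose()[0],o["contact_force"],o["wrist_torque"])
c,e=toolToTray(); print(c-hookTarget(0,.0165),e)
s=vision.capture("side");crop(s,340,410,160,230,8,"pics/s22.png")
t=vision.capture("top");crop(t,290,340,140,200,10,"pics/t22.png")
P,Rm=trayToTool(hookTarget(0,.0165),SX); q=plan(P,Rm,0,6)
E
```

```text
[ 0.42431636 -0.14482349  0.31636628] [ 0.48894691  0.59830191 -2.04493152] [ 0.10609406  0.42296621 -0.00708243]
[-0.01003518  0.00315905  0.00014434] [-13.39005646  -0.0686359   -0.0222001 ]
L 11.5mm ang 0.1 n 2
[{"grip": 0, "dx": -0.14, "dy": 0.02, "dz": 0.0, "wx": 0.0, "wy": 0.0, "wz": 0.0}, {"grip": 0, "dx": -0.14, "dy": 0.02, "dz": 0.01, "wx": 0.0, "wy": 0.1, "wz": 0.0}]
```

View pics/s22.png

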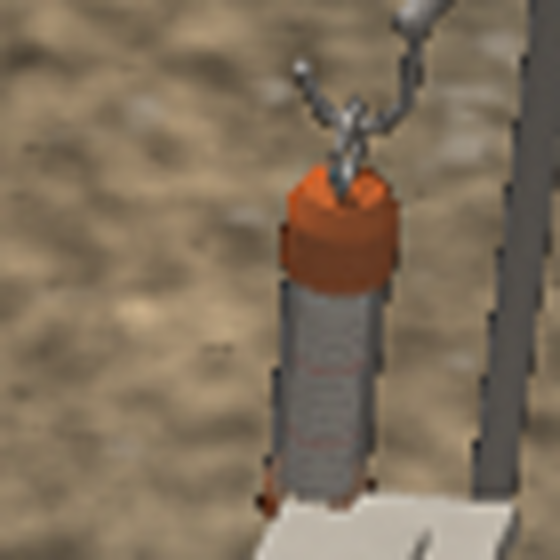

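View pics/t22.png

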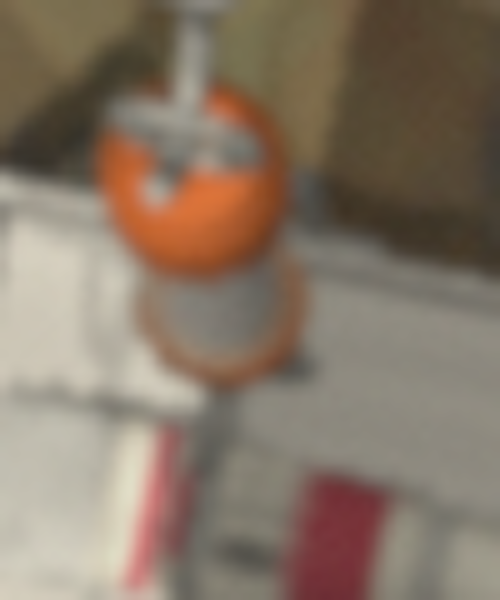

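Emit:
{"op": "jog_arm", "data": {"targets": [{"grip":0,"dx":-0.14,"dy":0.02,"dz":0.0,"wx":0.0,"wy":0.0,"wz":0.0},{"grip":0,"dx":-0.14,"dy":0.02,"dz":0.01,"wx":0.0,"wy":0.0,"wz":0.0},{"grip":0,"dx":0,"dy":0,"dz":0,"wx":0.0,"wy":0,"wz":0.0}]}}

```text
time_s: 18.3
eef_pos: [0.4352, -0.1479, 0.3164]
tcp_rot: [-0.131, -0.694, 0.707, 0.033]
contact_force: [0.1, -0.4, -0.9]
finger_gap: 0.148
```

```bash
python3 - <<'E'
from h import *
o=readout.get_obs();print(pose()[0],o["contact_force"],o["wrist_torque"],np.round(o["joint_positions"],3))
c,e=toolToTray(); print(c-hookTarget(0,.0165),e)
s=vision.capture("side");crop(s,340,410,160,230,8,"pics/s23.png")
t=vision.capture("top");crop(t,290,340,140,200,10,"pics/t23.png")
E
```

```text
[ 0.43521306 -0.14787059  0.31635005] [ 0.14189736 -0.43948107 -0.92458215] [0.06329033 0.40100882 0.02453242] [-0.499  0.577  0.958  2.188 -0.88   0.635 -0.729]
[0.00086547 0.00010406 0.00013242] [-13.39142169  -0.07008519  -0.02360841]
```

View pics/s23.png

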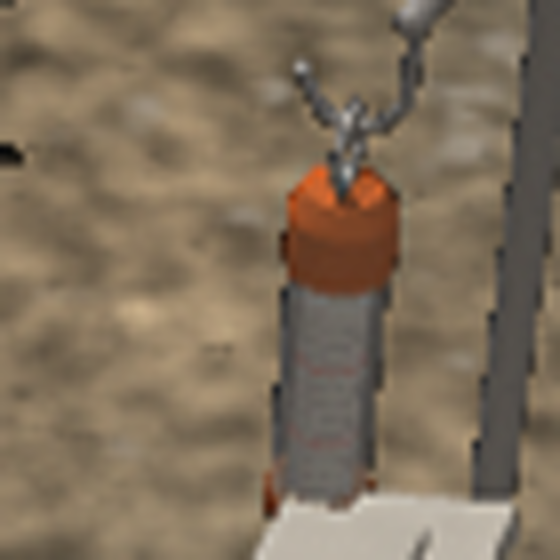

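View pics/t23.png

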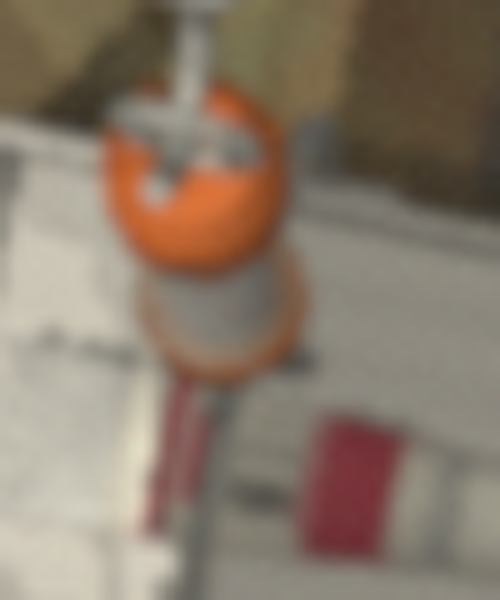

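```bash
cat >> h.py <<'E'
def avg(n=10):
    F=[];T=[]
    for i in range(n):
        vision.capture("top"); o=readout.get_obs(); F.append(o["contact_force"]);T.append(o["wrist_torque"])
    F=np.array(F);T=np.array(T); print("F",F.mean(0).round(3),"sd",F.std(0).round(2),"T",T.mean(0).round(4),"sd",T.std(0).round(3)); return F.mean(0),T.mean(0)
E
python3 - <<'E'
from h import *
avg(12); print(readout.get_obs()["time_s"])
E
```

```text
F [-0.072  0.161 -1.914] sd [0.63 0.44 0.4 ] T [0.0924 0.436  0.0069] sd [0.034 0.02  0.025]
19.0
```

Emit:
{"op": "jog_arm", "data": {"targets": [{"grip":0,"dx":0.01,"dy":0.1,"dz":0,"wx":0.0,"wy":0,"wz":0.0},{"grip":0,"dx":0.02,"dy":0.15,"dz":0,"wx":0.0,"wy":0,"wz":0.0},{"grip":0,"dx":0.01,"dy":0.1,"dz":0,"wx":0.0,"wy":0,"wz":0.0},{"grip":0,"dx":0,"dy":0,"dz":0,"wx":0.0,"wy":0,"wz":0.0}]}}

```text
time_s: 19.4
eef_pos: [0.4346, -0.1478, 0.3016]
tcp_rot: [-0.131, -0.694, 0.707, 0.034]
contact_force: [0.2, -0.6, -1.3]
finger_gap: 0.149
```

```bash
python3 - <<'E'
from h import *
avg(4); c,e=toolToTray(); print(c-hookTarget(0,0),e)
E
```

```text
F [-0.069 -0.141 -1.781] sd [0.27 0.51 0.18] T [0.0993 0.4155 0.0018] sd [0.01  0.053 0.028]
[0.00036716 0.00011794 0.00252834] [-1.34187285e+01 -5.23634954e-02  2.14349996e-03]
```

Emit:
{"op": "jog_arm", "data": {"targets": [{"grip":0,"dx":0.01,"dy":0.1,"dz":0,"wx":0.0,"wy":0,"wz":0.0},{"grip":0,"dx":0.02,"dy":0.1,"dz":0,"wx":0.0,"wy":0,"wz":0.0},{"grip":0,"dx":0.01,"dy":0.1,"dz":0,"wx":0.0,"wy":0,"wz":0.0},{"grip":0,"dx":0.02,"dy":0.1,"dz":0,"wx":0.0,"wy":0,"wz":0.0},{"grip":0,"dx":0,"dy":0,"dz":0,"wx":0.0,"wy":0,"wz":0.0}]}}

```text
time_s: 20.1
eef_pos: [0.4345, -0.1478, 0.2856]
tcp_rot: [-0.131, -0.694, 0.707, 0.034]
contact_force: [-0.6, -0.0, -0.9]
finger_gap: 0.153
```

```bash
python3 - <<'E'
from h import *
avg(16); c,e=toolToTray(); print(c-hookTarget(0,0),e,np.round(readout.get_obs()["joint_positions"],2),readout.get_obs()["time_s"])
s=vision.capture("side");crop(s,330,430,160,260,6,"pics/s24.png")
t=vision.capture("top");crop(t,270,370,140,240,6,"pics/t24.png")
E
```

```text
F [-0.261 -0.05  -1.261] sd [0.46 0.43 0.57] T [0.0913 0.3246 0.0021] sd [0.028 0.03  0.021]
[ 0.00017813  0.00025688 -0.01375221] [-1.34078859e+01 -4.54815371e-02  5.49310804e-03] [-0.43  0.61  0.86  2.21 -0.96  0.57 -0.66] 20.9
```

View pics/s24.png

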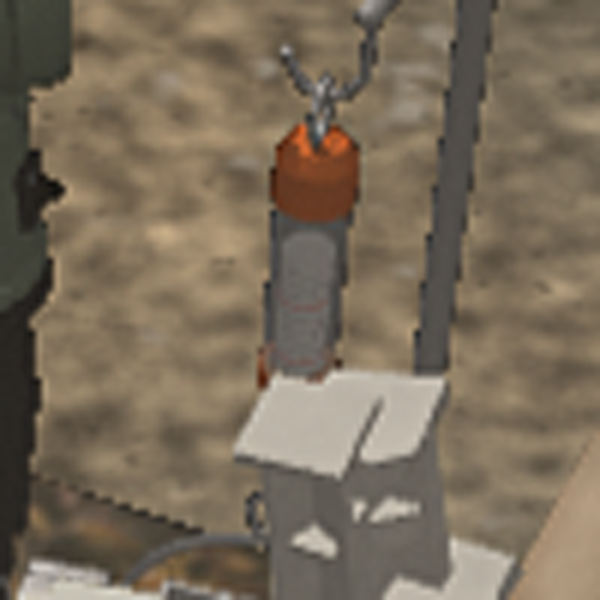

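View pics/t24.png

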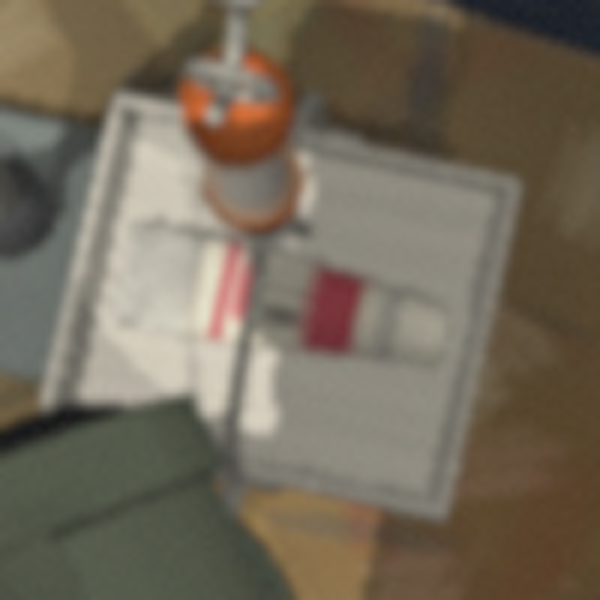

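Emit:
{"op": "jog_arm", "data": {"targets": [{"grip":0,"dx":0.01,"dy":0.1,"dz":0,"wx":0.0,"wy":0,"wz":0.0},{"grip":0,"dx":0.02,"dy":0.1,"dz":0,"wx":0.0,"wy":0,"wz":0.0},{"grip":0,"dx":0.01,"dy":0.1,"dz":0,"wx":0.0,"wy":0,"wz":0.0},{"grip":0,"dx":0.02,"dy":0.1,"dz":0,"wx":0.0,"wy":0,"wz":0.0},{"grip":0,"dx":0.01,"dy":0.1,"dz":0,"wx":0.0,"wy":0,"wz":0.0}]}}

```text
time_s: 21.5
eef_pos: [0.4346, -0.1479, 0.2655]
tcp_rot: [-0.131, -0.694, 0.707, 0.033]
contact_force: [-0.4, -1.1, 0.1]
finger_gap: 0.148
```

```bash
python3 - <<'E'
from h import *
avg(3);avg(24); c,e=toolToTray(); print(c-hookTarget(0,0),e,np.round(readout.get_obs()["joint_positions"],2),readout.get_obs()["time_s"])
s=vision.capture("side");crop(s,330,430,160,260,6,"pics/s25.png")
E
```

```text
F [-0.587  0.022 -0.877] sd [0.15 0.33 0.28] T [0.0605 0.1996 0.0071] sd [0.034 0.021 0.016]
F [ 0.008  0.129 -0.318] sd [0.46 0.42 0.44] T [0.0461 0.1709 0.0034] sd [0.027 0.027 0.041]
[ 0.00018403  0.00020862 -0.03394722] [-1.34092394e+01 -4.67232711e-02  3.85949699e-03] [-0.38  0.64  0.8   2.22 -1.03  0.53 -0.61] 22.85
```

View pics/s25.png

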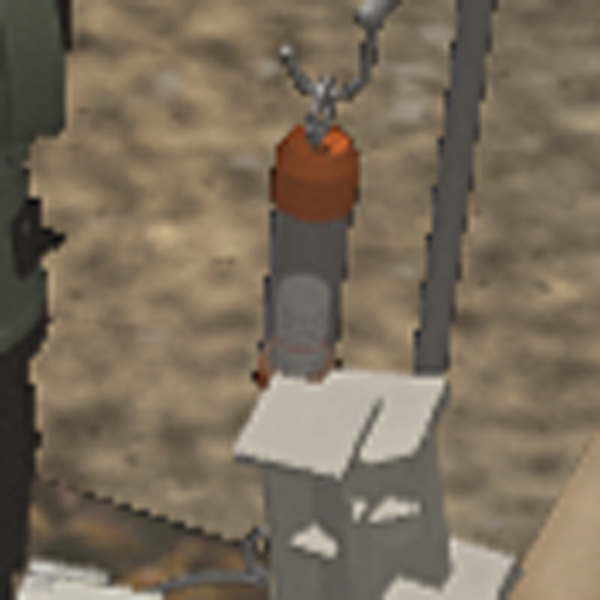

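Emit:
{"op": "jog_arm", "data": {"targets": [{"grip":0,"dx":0.01,"dy":0.05,"dz":0,"wx":0.0,"wy":0,"wz":0.0},{"grip":0,"dx":0.01,"dy":0.05,"dz":0,"wx":0.0,"wy":0,"wz":0.0},{"grip":0,"dx":0,"dy":0.04,"dz":0,"wx":0.0,"wy":0,"wz":0.0},{"grip":0,"dx":0,"dy":0,"dz":0,"wx":0.0,"wy":0,"wz":0.0}]}}

```text
time_s: 23.3
eef_pos: [0.4346, -0.1478, 0.26]
tcp_rot: [-0.131, -0.694, 0.707, 0.033]
contact_force: [0.3, -0.3, 0.6]
finger_gap: 0.148
```

```bash
python3 - <<'E'
from h import *
avg(60); c,e=toolToTray(); print(c-hookTarget(0,0),e,readout.get_obs()["time_s"])
E
```

```text
F [0.031 0.076 0.069] sd [0.45 0.49 0.53] T [ 0.0462  0.1391 -0.0024] sd [0.032 0.026 0.031]
[ 0.00016728  0.00024307 -0.03959414] [-1.34080367e+01 -4.69507818e-02  7.34737175e-03] 26.3
```

Emit:
{"op": "jog_arm", "data": {"targets": [{"grip":0,"dx":0,"dy":-0.02,"dz":0,"wx":0.0,"wy":0,"wz":0.0},{"grip":0,"dx":0,"dy":0,"dz":0,"wx":0.0,"wy":0,"wz":0.0},{"grip":0,"dx":0,"dy":0,"dz":0,"wx":0.0,"wy":0,"wz":0.0}]}}

```text
time_s: 26.6
eef_pos: [0.4345, -0.1478, 0.261]
tcp_rot: [-0.131, -0.694, 0.707, 0.033]
contact_force: [-0.8, 0.7, -1.2]
finger_gap: 0.151
```

```bash
python3 - <<'E'
from h import *
s=vision.capture("side");cv2.imwrite("pics/s26.png",s[:,:,::-1]);crop(s,330,430,160,260,6,"pics/s26c.png")
t=vision.capture("top");cv2.imwrite("pics/t26.png",t[:,:,::-1])
print(pose()[0])
E
```

```text
[ 0.43450028 -0.14777577  0.2609698 ]
```

Emit:
{"op": "jog_arm", "data": {"targets": [{"grip":16,"dx":0,"dy":0,"dz":0,"wx":0.0,"wy":0,"wz":0.0},{"grip":20,"dx":0,"dy":0,"dz":0,"wx":0.0,"wy":0,"wz":0.0},{"grip":26,"dx":0,"dy":0,"dz":0,"wx":0.0,"wy":0,"wz":0.0},{"grip":32,"dx":0,"dy":0,"dz":0,"wx":0.0,"wy":0,"wz":0.0}]}}

```text
time_s: 27.1
eef_pos: [0.4345, -0.1478, 0.261]
tcp_rot: [-0.131, -0.694, 0.707, 0.033]
contact_force: [0.5, -1.1, -0.2]
finger_gap: 0.372
```

```bash
python3 - <<'E'
from h import *
o=readout.get_obs(); print(o["finger_gap"],o["contact_force"])
im=[]
for i in range(4):
    s=vision.capture("side"); t=vision.capture("top")
    im.append(cv2.resize(s[185:260,365:400,::-1],None,fx=5,fy=5,interpolation=cv2.INTER_CUBIC))
cv2.imwrite("pics/seq27.png",np.hstack(im)); cv2.imwrite("pics/t27.png",t[:,:,::-1]);crop(t,270,400,140,270,6,"pics/t27c.png")
avg(10)
E
```

```text
0.3723429572369404 [ 0.5290706  -1.08569164 -0.21048393]
F [ 0.011 -0.206  0.108] sd [0.4  0.42 0.31] T [ 0.0392  0.1293 -0.022 ] sd [0.023 0.032 0.02 ]
```

View pics/seq27.png

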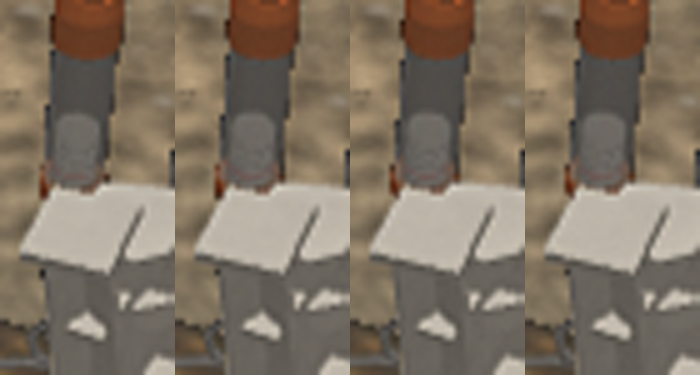

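View pics/t27c.png

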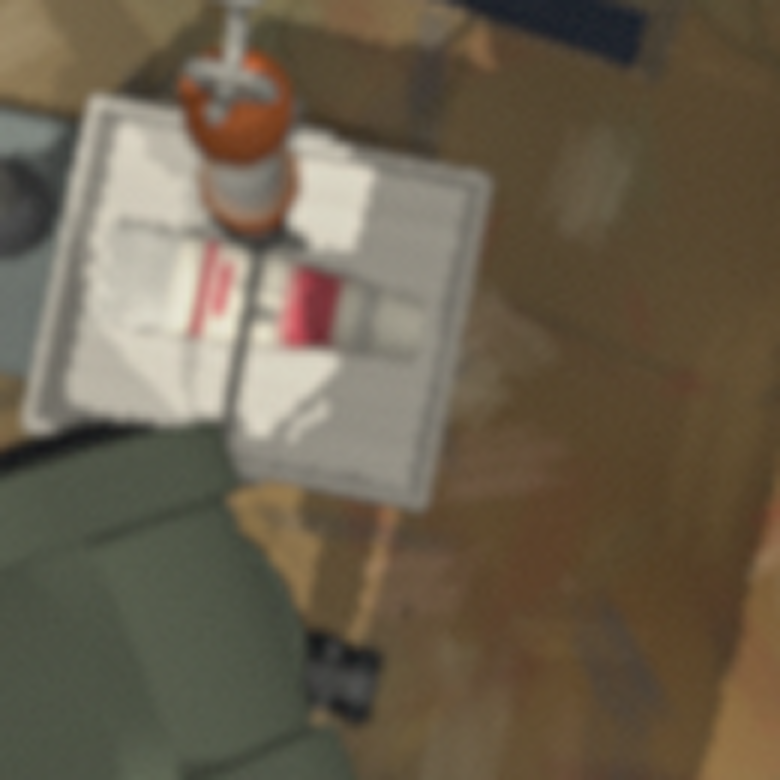

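View pics/s26c.png

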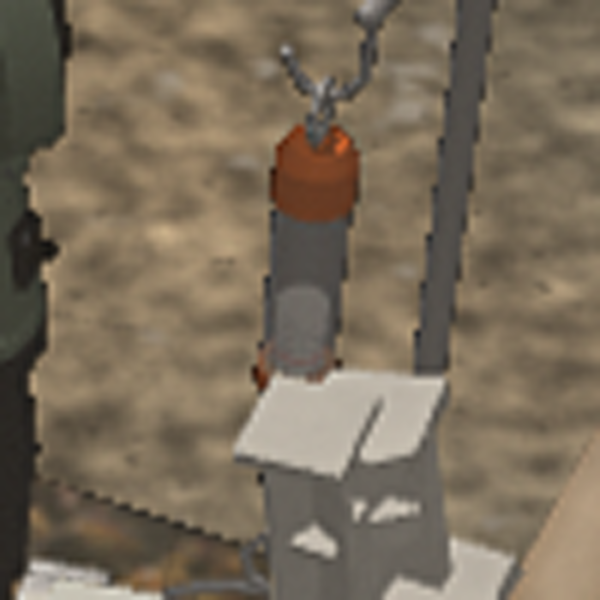

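Emit:
{"op": "jog_arm", "data": {"targets": [{"grip":50,"dx":0,"dy":0,"dz":0,"wx":0.0,"wy":0,"wz":0.0},{"grip":55,"dx":0,"dy":-0.1,"dz":0,"wx":0.0,"wy":0,"wz":0.0},{"grip":55,"dx":0,"dy":-0.3,"dz":0,"wx":0.0,"wy":0,"wz":0.0},{"grip":55,"dx":0,"dy":-0.4,"dz":0,"wx":0.0,"wy":0,"wz":0.0},{"grip":55,"dx":0,"dy":-0.4,"dz":0,"wx":0.0,"wy":0,"wz":0.0}]}}

```text
time_s: 28.5
eef_pos: [0.4278, -0.1463, 0.3092]
tcp_rot: [-0.131, -0.694, 0.707, 0.034]
contact_force: [0.6, -0.4, 0.3]
finger_gap: 0.642
```

```bash
python3 - <<'E'
from h import *
print(pose()[0],readout.get_obs()["contact_force"],np.round(readout.get_obs()["joint_positions"],2))
s=vision.capture("side");crop(s,250,430,160,340,4,"pics/s28c.png")
t=vision.capture("top");crop(t,270,400,140,270,6,"pics/t28c.png")
E
```

```text
[ 0.42777737 -0.14627005  0.30923842] [ 0.60657334 -0.43326934  0.29181984] [-0.49  0.57  0.94  2.21 -0.9   0.61 -0.71]
```

View pics/s28c.png

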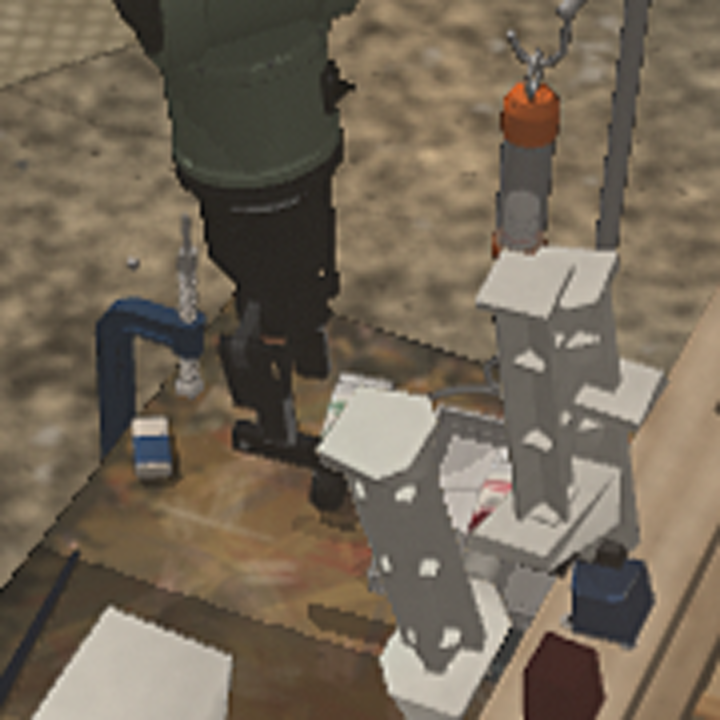

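View pics/t28c.png

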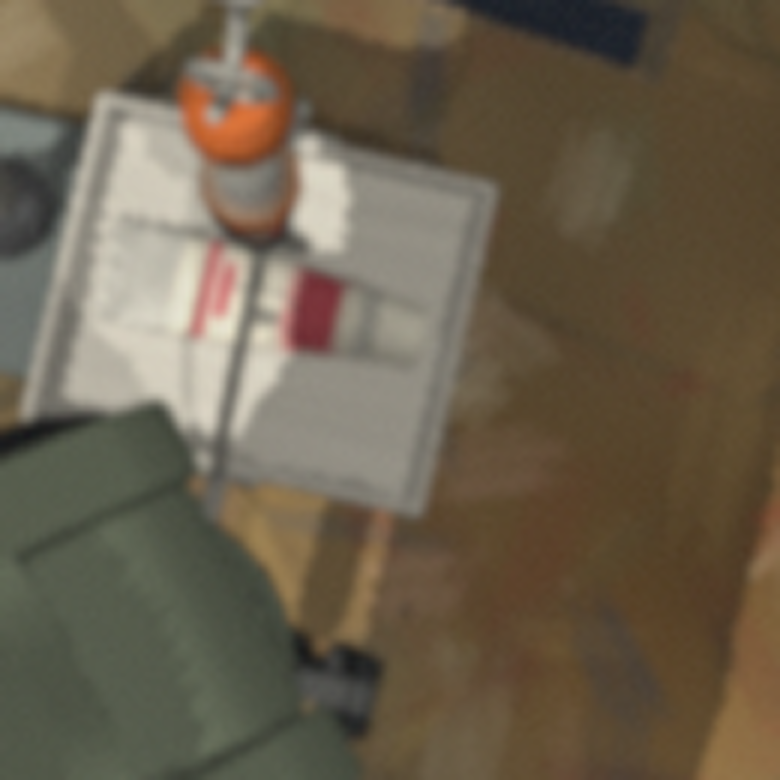

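Emit:
{"op": "jog_arm", "data": {"targets": [{"grip":55,"dx":0,"dy":-0.5,"dz":0,"wx":0.0,"wy":0,"wz":0.0},{"grip":55,"dx":0,"dy":-0.7,"dz":0,"wx":0.0,"wy":0,"wz":0.0},{"grip":55,"dx":0,"dy":-0.6,"dz":0,"wx":0.0,"wy":0,"wz":0.0},{"grip":55,"dx":0,"dy":-0.3,"dz":0,"wx":0.0,"wy":0,"wz":0.0},{"grip":55,"dx":0,"dy":0,"dz":0,"wx":0.0,"wy":0,"wz":0.0}]}}

```text
time_s: 29.1
eef_pos: [0.4169, -0.1432, 0.3924]
tcp_rot: [-0.131, -0.694, 0.707, 0.032]
contact_force: [-0.0, -0.2, 0.1]
finger_gap: 0.646
```

```bash
python3 - <<'E'
from h import *
print(pose()[0],readout.get_obs()["contact_force"],np.round(readout.get_obs()["joint_positions"],2))
im=[];it=[]
for i in range(30):
    s=vision.capture("side"); t=vision.capture("top")
    if i%7==0:
        im.append(cv2.resize(s[185:260,365:400,::-1],None,fx=4,fy=4,interpolation=cv2.INTER_CUBIC)); it.append(cv2.resize(t[150:240,270:360,::-1],None,fx=1.7,fy=1.7,interpolation=cv2.INTER_CUBIC))
cv2.imwrite("pics/seq29.png",np.hstack(im)); cv2.imwrite("pics/seqt29.png",np.hstack(it));cv2.imwrite("pics/t29.png",t[:,:,::-1]);cv2.imwrite("pics/s29.png",s[:,:,::-1]);print(readout.get_obs()["time_s"])
E
```

```text
[ 0.41689493 -0.1431901   0.39240589] [-0.01012214 -0.2485003   0.11507777] [-0.7   0.46  1.2   2.16 -0.68  0.78 -0.89]
32.1
```

View pics/seq29.png

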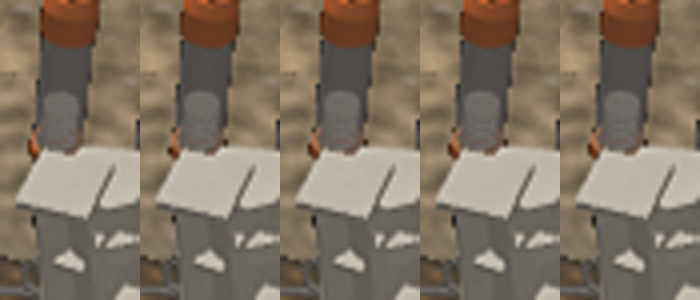

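View pics/seqt29.png

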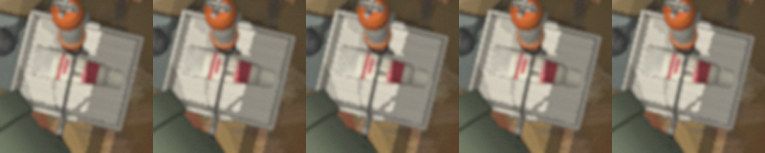

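View pics/t29.png

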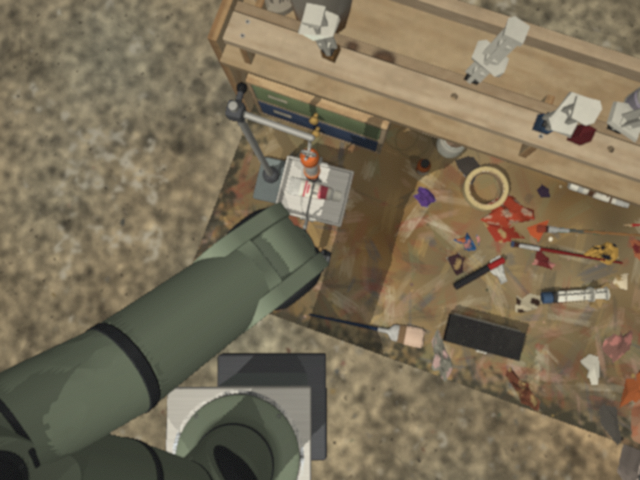

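View pics/s29.png

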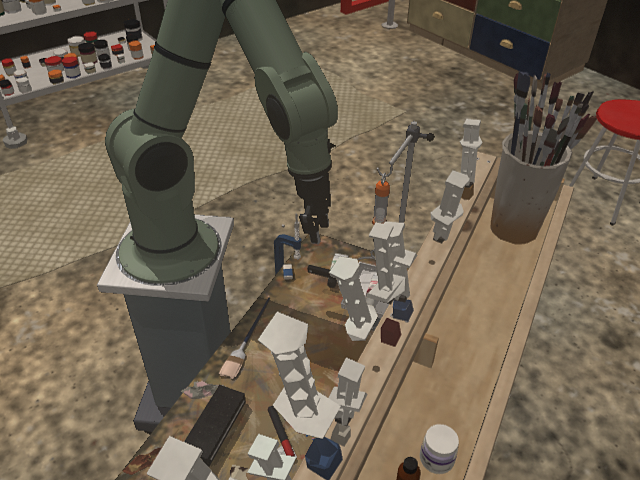

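```bash
python3 - <<'E'
from h import *
a=None
for i in range(14):
    t=vision.capture("top")[150:235,275:360]; s=vision.capture("side")[185:215,368:398]
    t=cv2.cvtColor(np.ascontiguousarray(t),7).astype(np.float32);s=cv2.cvtColor(np.ascontiguousarray(s),7).astype(np.float32)
    if a is None: a=(t,s)
    else: print(np.round(cv2.phaseCorrelate(a[0],t)[0],2),np.round(cv2.phaseCorrelate(a[1],s)[0],2),round(float(np.abs(t-a[0]).mean()),2),round(float(np.abs(s-a[1]).mean()),2))
print(readout.get_obs()["time_s"])
x=vision.capture("side"); crop(x,300,400,240,310,7,"pics/s30.png")
E
```

```text
[-0.01  0.01] [0.01 0.08] 0.81 0.67
[ 0. -0.] [-0.05  0.06] 0.81 0.64
[ 0.01 -0.01] [-0.01  0.09] 0.81 0.67
[ 0.01 -0.01] [-0.06  0.01] 0.81 0.67
[-0.01 -0.  ] [-0.03  0.01] 0.81 0.66
[0.01 0.02] [-0.    0.07] 0.81 0.63
[0.01 0.01] [-0.03  0.09] 0.82 0.61
[-0.01  0.  ] [-0.01  0.05] 0.81 0.66
[-0.   -0.02] [-0.02 -0.  ] 0.81 0.65
[ 0.03 -0.02] [-0.01  0.06] 0.8 0.68
[-0.   -0.01] [-0.01  0.1 ] 0.82 0.66
[0.02 0.01] [-0.01  0.07] 0.8 0.64
[0.02 0.  ] [0.   0.08] 0.83 0.64
33.5
```

View pics/s30.png

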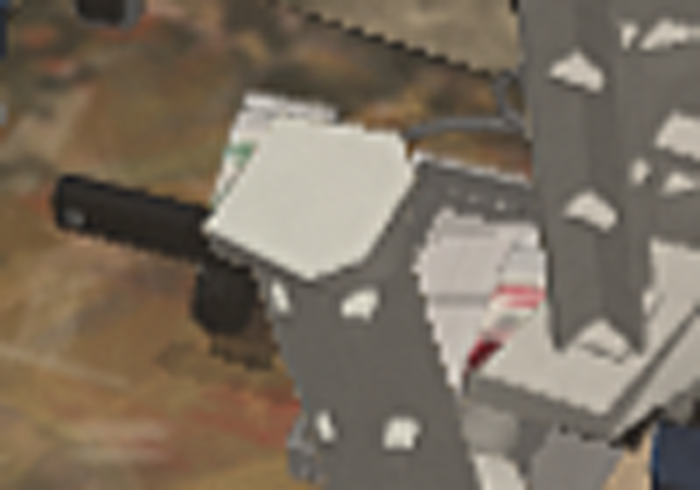

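Everything is still: the tray hangs free with the tube inside, and the green tube has not moved. Handing in.

```bash
python3 -c "
from station import job
print(job.hand_in())"
```

```text
the job is handed in; nothing more can be done
None
```

The rose tube lies lengthwise in the middle of the tray, and the tray hangs free and still on the scale. I handed in at about 33.5 s of the 72 s allowed.

**What I did**
- **Tube:** I picked it up with the hand leaning 42° and laid it in under the bail. It sat about 3 mm off the tray middle along its length and 1 mm across.
- **Hooking:** I carried the tray by its handle and brought its hook through the scale ring. I then lowered it about 42 mm until the scale took the weight.
- **Release:** I opened the fingers once the wrist force averaged about 0 N (0.07 ± 0.07 N). Then I lifted the hand well clear.

**Last checks**
- **Release point:** the force and torque readings after letting go matched those just before. So the release was within about 1–2 mm of balance.
- **Load:** the rod is drawn out about 40 mm, well short of its 80 mm stop. That puts tray and tube together at roughly 200 g.
- **Stillness:** over about 1.4 s of pictures the tray and scale moved less than 0.1 pixel.
- **Green tube:** in the side view it is where it was at the start. The arm hid it from the top camera at the end, so I could not confirm that from above.

**What disagreed**
- **Wrist torque:** before hooking, the torque suggested a heavier load (about 3 N) than the force did (about 2 N). I put this down to the tilted gripper's own weight, and the empty-hand reading after release agreed.
- **Ring contact:** an object in the foreground hid the ring in the side view, so I never saw the hook in it. I judged it from the force change, the rod moving down and the tray staying up once released.

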